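# Open the test jig, mark the passed modules and unload them

### The arm

A 7-joint arm with a two-finger parallel gripper is mounted at the origin on a cart in front of the work surface, level with it; the furniture and walls round the work are solid. World frame = base frame: x ahead of the robot, y to its left, z up, the work surface at z = 0. Lengths are in m, angles in rad, forces in N, time in s.
With the tool pointing down it reaches from about 0.425 to 0.95 m from the base axis. Payload 4.7 kg.
Tool frame: the origin (TCP) lies on the centre line of the jaws, within the pads' length; the fingertips stand 25 mm ahead of it and the grasp point (between the pads) lies 6 mm ahead of it (ctrl.finger_overhang is the distance from the TCP to the fingertips, in m); z points along the fingers, y is the direction in which the jaws open and shut (so a half turn about z gives the same grasp; the last joint's range is limited). The gripper opens to 85 mm and grips with 20 to 120 N. Pads are 22 mm wide; open, the fingers measure 114 mm over their backs; the gripper's body (76 mm by 85 mm) begins 54 mm behind the grasp point. The pads swing forward as they close: fully open they stand 13 mm farther back than shut.
Start: joints at [1.076, 0.469, -0.049, 1.532, 0.024, 1.141, -0.082], TCP at [0.303, -0.603, 0.256] pointing down, gripper open.
Joint ranges: [-2.59, 2.59], [-0.33, 1.99], [-1.39, 1.29], [0.1, 2.45], [-1.04, 4.18], [0.21, 1.99], [-2.66, 2.66]. Speed limits (rad/s): [2.57, 2.57, 3.14, 3.14, 3.14, 3.14, 3.14].

### API

Orientations are given as [roll, pitch, yaw] about the fixed x, y, z axes, in that order (R = Rz(yaw) Ry(pitch) Rx(roll)).
In Python, from bench import ctrl gives the robot as it stands.
- The arm moves only by the tool apply_moves, never from a script. Its argument "targets" is a list of rows, each an object of numbers: "claw": the opening, from 0 (shut) to 1 (fully open); "tx", "ty", "tz": the shift along the tool's x, y, z in units of 40 mm (1.0 is 40 mm); "roll": the turn about the tool's z in units of 6 degrees (1.0 is 6 degrees). A call has 1 to 12 rows; each row is the pose to reach, as a shift and turn from the pose commanded when the call began, along the tool's axes at that moment; what a row does not reach only later rows make up. A row lasts 1/12 s, in which the tool goes at most 41.7 mm and 7.16 degrees, less where a joint would pass 70% of its speed; a pose out of reach is approached as far as the arm can. A call with a gripper value outside its range is refused whole. The fingers move at their own pace and stop on an object; "newtons" is the grip in N (left out, the last holds). Time passes only in rows, so rows that repeat a pose let the fingers close. It gives the time, the measured TCP pose, the force and the opening at its end, in the units of the state.
- ctrl.state(): the state, without advancing time (a new reading comes with each control period).
- ctrl.get_image(name): name is "scene" or "top" or "wrist"; returns the picture (480x640x3 uint8, red, green, blue); there is no depth.
- ctrl.camera_params(name): a dict with "vertical_fov" (degrees; the focal length in pixels is half the picture's height over the tangent of half this angle, whatever the lens; pixels are square), "cx", "cy" (the principal point, pixels), "view" (4x4, takes a point from world to camera coordinates). Camera axes: x right, y down, z forward; pixel columns grow to the right and rows downward; lengths in m; the calibration is good to about 2 mm. A picture is of the moment at which its call begins: read the wrist's pose just before it. camera_params takes no time and is no camera call; for the wrist camera it gives the pose at the moment of the call.
- ctrl.finish_job(): hands the job in, once; it reports no verdict.
The state is a dict: "time": time; "qpos": joint angles; "qvel": joint speeds; "effort": joint torques, N m; "tool_pos": TCP position; "eef_rot": TCP orientation; "wrist_force": force on the tool from outside, world axes, zero at the start; "ft_torque": the same for the moment, N m; "grip_width": finger opening in m.
Only numpy, scipy, OpenCV 4.12 (cv2) and the standard library are available. Lean on these libraries where they do the work, as an engineer would, in place of code of your own. Each camera call takes 0.05 s, during which the arm holds its last target.

### The job

The sensor modules in the clamshell test jig have passed: press the jig's release button so that its lid springs fully open, then, going from left to right, mark each module in its nest with the stamp, setting it down gently and pressing it squarely and steadily on the middle of the module's top for about a second so that its spring foot goes about half way in, and lifting it straight off each time. Then stand the stamp upright in the middle of its inking pad and put all the modules into the tray, leaving the jig open and the other things on the bench where they are.

Things in the scene. Friction and masses are not known exactly. Their poses are not given: they have to be found in the camera images.
- work_board: Fixed flat grey work board, 300 x 840 x 10 mm, under the jig, pad and tray: its top, on which they stand, is 10 mm above the bench top (z = 10 mm). Over the back of the bench hangs a wall cabinet, its front 0.595 m ahead of the robot base and its underside 0.5 m above the bench: keep the arm clear of it. Origin at the centre of its underside.
- jig: Fixed clamshell test jig: grey base 98 x 232 x 24 mm (x, y, z; its top is 24 mm above the board) with an apron and the release button at its front (-x, towards the robot) and a lid hinged along its rear edge. Origin under the base's centre on the board, z up, y to the left. Four nests in a row along y.
- lid (a joint): Hinge of the jig's lid (a shallow clear-topped cover, 90 x 232 x 28 mm, its top 55 mm above the board when shut): 0 shut and latched, 1.95 rad at the open stop, leaning back behind the jig. A spring throws it open within about 1 s once the latch is released, and it stays open. Open, its hinge line lies 45 mm behind the jig's origin, 28 mm up, and its edge reaches about 115 mm above the board.
- lid_edge (a point): Middle of the lid's free (front) edge; at x = -44 mm, 41 mm up, in the jig's frame when shut.
- release_top (a point): Centre of the top of the release button: black, round, 24 mm across, vertical, 33 mm above the board, 87 mm in front of the jig's origin. The button goes straight down.
- release (a joint): Travel of the release button: 0 up, 7 mm (0.007) fully down. It springs back: 2 N to start, about 5.2 N fully down. The latch lets go at about 4 mm.
- nest_1 (a point): Centre of the leftmost nest's floor (nests 1 to 4 run from left to right as the robot sees them, from +y to -y of the jig, 56 mm apart), 24 mm above the board; its frame is parallel to the jig's.
- nest_2 (a point): Centre of the second nest's floor (nests 1 to 4 run from left to right as the robot sees them, from +y to -y of the jig, 56 mm apart), 24 mm above the board; its frame is parallel to the jig's.
- nest_3 (a point): Centre of the third nest's floor (nests 1 to 4 run from left to right as the robot sees them, from +y to -y of the jig, 56 mm apart), 24 mm above the board; its frame is parallel to the jig's.
- nest_4 (a point): Centre of the rightmost nest's floor (nests 1 to 4 run from left to right as the robot sees them, from +y to -y of the jig, 56 mm apart), 24 mm above the board; its frame is parallel to the jig's.
- module_1: Sensor module in the jig's leftmost nest (may be absent): block with black base and metal top, 34 x 30 x 16 mm (x, y, z), 50 g. Origin at the centre of its underside, z up out of its flat metal top. It lies with its 34 mm along the jig's x between two 5 mm high nest lips, so its 30 mm width (along y) is free to grasp: 26 mm of free space to the next module.
- module_2: Sensor module in the jig's second nest (may be absent): block with black base and metal top, 34 x 30 x 16 mm (x, y, z), 50 g. Origin at the centre of its underside, z up out of its flat metal top. It lies with its 34 mm along the jig's x between two 5 mm high nest lips, so its 30 mm width (along y) is free to grasp: 26 mm of free space to the next module.
- module_3: Sensor module in the jig's third nest (may be absent): block with black base and metal top, 34 x 30 x 16 mm (x, y, z), 50 g. Origin at the centre of its underside, z up out of its flat metal top. It lies with its 34 mm along the jig's x between two 5 mm high nest lips, so its 30 mm width (along y) is free to grasp: 26 mm of free space to the next module.
- module_4: Sensor module in the jig's rightmost nest (may be absent): block with black base and metal top, 34 x 30 x 16 mm (x, y, z), 50 g. Origin at the centre of its underside, z up out of its flat metal top. It lies with its 34 mm along the jig's x between two 5 mm high nest lips, so its 30 mm width (along y) is free to grasp: 26 mm of free space to the next module.
- stamp: Marking stamp, standing upright on its pad, 77 mm high, 130 g, round about z. Origin at the centre of its underside, z up along its axis. From below: a dark spring foot 24 mm across (0 to 6 mm) on a thin stem, steel collar 28 mm across (16 to 26 mm), wooden waist 20 mm across (26 to 64 mm; grip here), rounded knob 34 mm across (64 to 77 mm), which also keeps it from slipping down out of a slack grip.
- stamp_foot (a joint): Spring foot of the stamp: 0 out, up to 8 mm (0.008) pushed in. It begins to yield at 3.2 N and gives 0.8 N more per mm: 4 mm in is 6.4 N, 8 mm in (its stop) is 9.6 N.
- pad: Fixed inking pad, black case 90 x 80 x 11 mm with a flat grey pad 66 x 60 mm whose top is 14 mm above the board. Origin under its centre on the board. It may stand left or right of the jig.
- tray: Loose grey open tray, 168 x 100 x 18 mm outside (x, y, z), walls and floor about 4 mm, 450 g, at the other side of the jig. Origin at the centre of its underside, x along its 168 mm length. It may be knocked aside.
- jar_orange: Bystander: small jar with an orange cap, 42 mm across, 52 mm high, standing at the far right. Origin at the centre of its underside.
- tape_roll_2: Bystander: roll of green tape lying flat, 72 mm across, 19 mm high, at the right. Origin at the centre of its underside.

How it is judged:
By the outcome, as a careful person would: the job done as asked, in the order asked, and still so for the second after the job is handed in, with the robot touching nothing.
Of module_1, module_2, module_3, module_4 only 3 to 4 are there at a start; the rules pass over those that are not, and their reading is None.
At some moment in a run one of tray may be knocked a few centimetres aside while the robot is not near it.
Once in a run the grip may slacken for a moment while it holds something.
It also fails if it takes over 210 s, if anything falls off the work surface, if the arm or the gripper's body presses on something with over 40 N, if the wrist force passes 120 N, or if a joint passes its speed limit or range.

## Working session

There is one attempt and no reset: what is moved stays moved. The work goes in short steps, Python scripts to look and compute and a tool call to move; the robot and the scene stay as the last step left them, time stands still between calls to the robot, and variables do not carry over. Pictures are saved under pics/ and viewed, and the job is handed in when it is done.

Besides the shell and the picture viewer there is one more tool, called after "Request:" as a command line: name --argument value ..., lists and objects as JSON in quotes. apply_moves: Moves the arm, as the interface text tells. Its arguments: {"type":"object","properties":{"targets":{"type":"array"},"newtons":{"type":"number"}},"required":["targets"]}

```bash
ls; mkdir -p pics
python3 - <<'E'
from bench import ctrl
import cv2
s=ctrl.state()
for k,v in s.items(): print(k,v)
print(ctrl.finger_overhang)
for n in ["scene","top"]:
    im=ctrl.get_image(n); cv2.imwrite(f"pics/{n}0.png",im[:,:,::-1]); p=ctrl.camera_params(n); print(n,p)
p=ctrl.camera_params("wrist");print(p)
E
```

```text
pics
time 0.0
qpos [ 1.07611675  0.46943545 -0.04861056  1.53374543  0.02409984  1.14102228
 -0.0822231 ]
qvel [ 2.19892786e-04 -6.17387810e-05  1.08441499e-03  6.45353339e-04
  5.63519961e-04 -1.01935927e-03  4.66879355e-04]
effort [ 2.02614651e-04 -5.10305536e+01 -4.65644023e-02 -2.37708324e+01
  1.07065996e-02  7.56579742e-03 -1.74030322e-05]
tool_pos [ 0.30291832 -0.60257707  0.25524367]
eef_rot [-3.13956914e+00  7.02015834e-05  4.65903179e-01]
wrist_force [-0.30636556  0.59186736 -0.30988682]
ft_torque [-0.00924962 -0.00159117  0.01125241]
grip_width 0.0852412006114428
0.025
scene {'vertical_fov': 50.32792413192453, 'cx': 323.0268248073815, 'cy': 234.97871896470411, 'view': array([[-0.72666158, -0.68694091,  0.00866809,  0.24494572],
       [-0.39824354,  0.41092281, -0.82008812,  0.2988819 ],
       [ 0.55979017, -0.59937854, -0.5721716 ,  0.85392332],
       [ 0.        ,  0.        ,  0.        ,  1.        ]])}
top {'vertical_fov': 57.738137017372544, 'cx': 318.16863578312945, 'cy': 234.83060484685183, 'view': array([[-0.02630096, -0.99915469,  0.03159376, -0.12415358],
       [-0.99676053,  0.0238088 , -0.07682179,  0.46403561],
       [ 0.07600464, -0.0335119 , -0.99654415,  1.0881429 ],
       [ 0.        ,  0.        ,  0.        ,  1.        ]])}
{'vertical_fov': 64.32176877601975, 'cx': 322.18621582813455, 'cy': 246.1139331526782, 'view': array([[ 0.45008447, -0.89298513, -0.00123455, -0.67337153],
       [-0.85556131, -0.43161724,  0.28586957, -0.03905913],
       [-0.25581013, -0.12760922, -0.95826774,  0.37877943],
       [ 0.        ,  0.        ,  0.        ,  1.        ]])}
```

View pics/scene0.png

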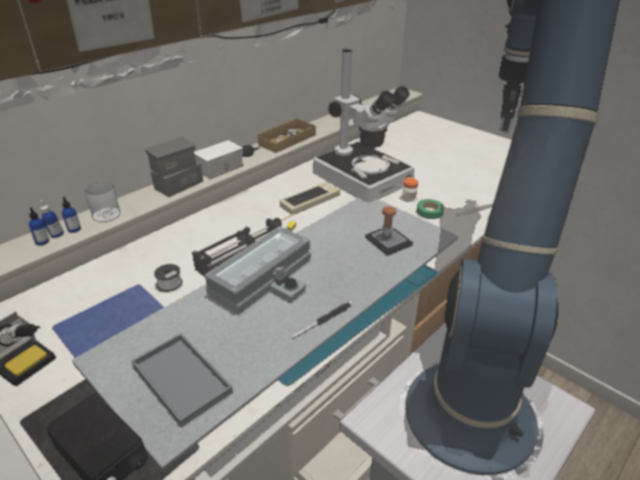

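View pics/top0.png

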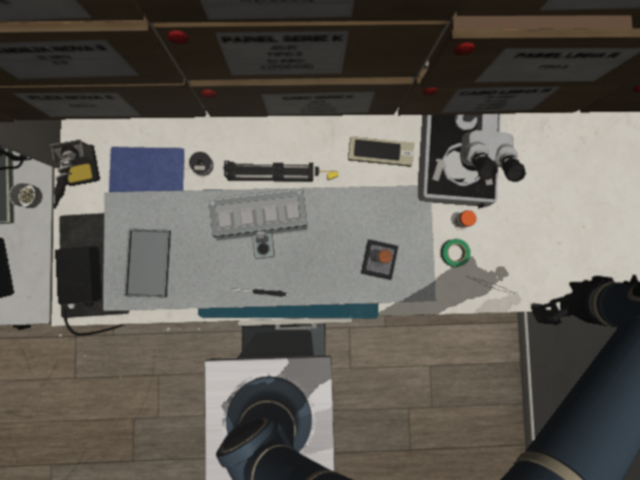

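Run:
```python
import cv2
t=cv2.imread("pics/top0.png");
cv2.imwrite("pics/c1.png",cv2.resize(t[180:310,190:320],None,fx=4.5,fy=4.5,interpolation=cv2.INTER_CUBIC))
cv2.imwrite("pics/c2.png",cv2.resize(t[220:290,340:420],None,fx=8,fy=8,interpolation=cv2.INTER_CUBIC))
s=cv2.imread("pics/scene0.png")
cv2.imwrite("pics/c3.png",cv2.resize(s[190:320,190:430],None,fx=3.3,fy=3.3,interpolation=cv2.INTER_CUBIC))
```

```text
(no output)
```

View pics/c1.png

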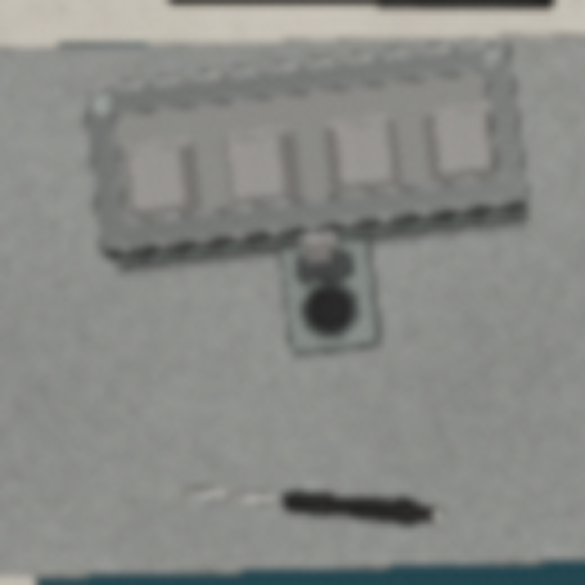

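View pics/c2.png

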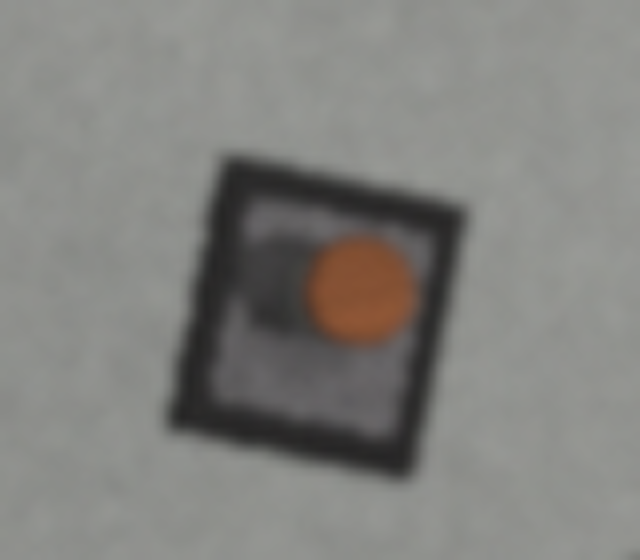

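View pics/c3.png

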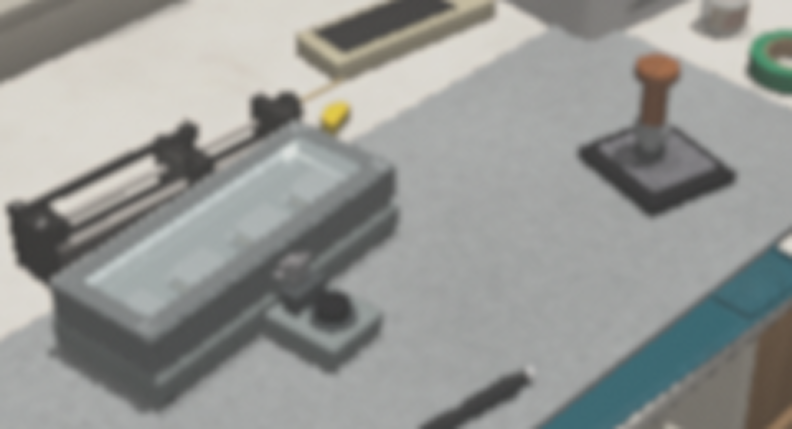

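```bash
cat > h.py <<'E'
from bench import ctrl
import numpy as np, cv2
from scipy.spatial.transform import Rotation as R
def f(p): return 240/np.tan(np.radians(p['vertical_fov']/2))
def ray(p,u,v):
    V=p['view']; d=np.array([(u-p['cx'])/f(p),(v-p['cy'])/f(p),1]); Rm=V[:3,:3]
    return -Rm.T@V[:3,3], Rm.T@d
def w(p,u,v,z):
    c,d=ray(p,u,v); return c+d*(z-c[2])/d[2]
def proj(p,P):
    q=p['view'][:3,:3]@np.array(P)+p['view'][:3,3]; return (q[:2]/q[2]*f(p)+[p['cx'],p['cy']])
def tri(*obs):
    A=0;b=0
    for p,u,v in obs:
        c,d=ray(p,u,v);d=d/np.linalg.norm(d);M=np.eye(3)-np.outer(d,d);A=A+M;b=b+M@c
    return np.linalg.solve(A,b)
def snap(n,name):
    p=ctrl.camera_params(n); im=ctrl.get_image(n); cv2.imwrite(f"pics/{name}.png",im[:,:,::-1]); return p
def tool():
    s=ctrl.state(); return s,np.array(s['tool_pos']),R.from_euler('xyz',s['eef_rot']).as_matrix()
def to(P,yaw=None,pr=True):
    """shift in tool units to put TCP at P; yaw desired (tool eef yaw, mod pi)"""
    s,t,M=tool(); d=M.T@(np.array(P)-t)/0.04
    r=0
    if yaw is not None:
        dy=(yaw-s['eef_rot'][2]+np.pi/2)%np.pi-np.pi/2
        r=-np.degrees(dy)/6
    if pr: print('move tx,ty,tz',d.round(3),'roll',round(r,3))
    return d,r
def st():
    s=ctrl.state(); print('t',round(s['time'],2),'pos',np.round(s['tool_pos'],4),'rot',np.round(s['eef_rot'],4),'F',np.round(s['wrist_force'],2),'g',round(s['grip_width'],4))
E
python3 - <<'E'
from h import *
p=ctrl.camera_params('top'); q=ctrl.camera_params('scene')
c1=lambda u,v:(190+u/4.5,180+v/4.5)
c2=lambda u,v:(340+u/8,220+v/8)
c3=lambda u,v:(190+u/3.3,190+v/3.3)
print('button',w(p,*c1(330,308),.043), tri((p,*c1(330,308)),(q,*c3(333,303))))
print('knob',w(p,*c2(362,291),.101), tri((p,*c2(362,291)),(q,*c3(658,66))))
P=[w(p,*c2(*x),.021) for x in [(225,155),(468,208),(410,478),(170,428)]]
print('pad',np.mean(P,0),P)
print('modules',[w(p,*c1(*x),.05).round(4) for x in [(160,177),(257,165),(362,150),(463,138)]])
print('base fr',[w(p,*c1(*x),.034).round(4) for x in [(118,265),(525,215)]])
print('lid edge',[w(p,*c1(*x),.065).round(4) for x in [(87,105),(108,250),(525,205),(508,45)]])
print('apron',[w(p,*c1(*x),.02).round(4) for x in [(297,353),(380,345)]])
print('tray',[w(p,*x,.028).round(4) for x in [(131,230),(170,232),(166,297),(126,294)]])
E
```

```text
button [0.42845421 0.00170481 0.043     ] [0.42855314 0.00205376 0.03764723]
knob [ 0.39980791 -0.29007491  0.101     ] [ 0.39974571 -0.29119078  0.09580866]
pad [ 0.39378558 -0.29080717  0.021     ] [array([ 0.44602302, -0.26281701,  0.021     ]), array([ 0.42720178, -0.34004813,  0.021     ]), array([ 0.34205066, -0.31807525,  0.021     ]), array([ 0.35986687, -0.24228831,  0.021     ])]
modules [array([0.5022, 0.0927, 0.05  ]), array([0.5077, 0.0397, 0.05  ]), array([ 0.5147, -0.0179,  0.05  ]), array([ 0.5201, -0.0736,  0.05  ])]
base fr [array([0.4556, 0.1191, 0.034 ]), array([ 0.4782, -0.1068,  0.034 ])]
lid edge [array([0.5406, 0.1288, 0.065 ]), array([0.4616, 0.1182, 0.065 ]), array([ 0.4807, -0.1067,  0.065 ]), array([ 0.5687, -0.0996,  0.065 ])]
apron [array([0.4048, 0.0227, 0.02  ]), array([ 0.4081, -0.0238,  0.02  ])]
tray [array([0.4834, 0.3312, 0.028 ]), array([0.4761, 0.2349, 0.028 ]), array([0.3151, 0.2448, 0.028 ]), array([0.3252, 0.3424, 0.028 ])]
```

Run:
```python
from h import *
to((.427,.0015,.17),.1)
```

```text
move tx,ty,tz [  9.555 -12.097   2.155] roll 3.494
```

Request:
apply_moves --targets '[{"tx":0.7,"ty":-1,"tz":0.0,"roll":0.3,"claw":0},{"tx":1.4,"ty":-1.8,"tz":0.0,"roll":0.6,"claw":0},{"tx":2.1,"ty":-2.6,"tz":0.0,"roll":0.9,"claw":0},{"tx":2.8,"ty":-3.5,"tz":0.0,"roll":1.2,"claw":0},{"tx":3.5,"ty":-4.4,"tz":0.2,"roll":1.5,"claw":0},{"tx":4.2,"ty":-5.3,"tz":0.4,"roll":1.8,"claw":0},{"tx":4.9,"ty":-6.2,"tz":0.6,"roll":2.1,"claw":0},{"tx":5.6,"ty":-7.1,"tz":0.8,"roll":2.4,"claw":0},{"tx":6.2,"ty":-7.9,"tz":1,"roll":2.7,"claw":0},{"tx":6.8,"ty":-8.6,"tz":1.2,"roll":3,"claw":0},{"tx":7.4,"ty":-9.4,"tz":1.4,"roll":3.3,"claw":0},{"tx":8,"ty":-10.2,"tz":1.5,"roll":3.494,"claw":0}]'

```text
time: 1.1
tool_pos: [0.401, -0.1162, 0.199]
eef_rot: [3.142, 0.001, 0.098]
wrist_force: [1.1, -0.4, -0.3]
grip_width: -0.0001
```

Run:
```python
from h import *
st();to((.427,.0015,.15),.1)
```

```text
t 1.1 pos [ 0.401  -0.1162  0.199 ] rot [3.1415e+00 5.0000e-04 9.8100e-02] F [ 1.07 -0.4  -0.28] g -0.0001
move tx,ty,tz [ 0.936 -2.865  1.224] roll -0.018
```

Request:
apply_moves --targets '[{"tx":0.3,"ty":-0.9,"tz":0.4,"claw":0},{"tx":0.6,"ty":-1.8,"tz":0.8,"claw":0},{"tx":0.8,"ty":-2.5,"tz":1.1,"claw":0},{"tx":0.9,"ty":-2.8,"tz":1.2,"claw":0},{"tx":0.9,"ty":-2.8,"tz":1.2,"claw":0}]'

```text
$.targets[0]: bad value
```

Run:
```python
from h import *
p=snap('wrist','w1');st();to((.427,.0015,.1),.1);print(proj(p,(.4285,.0017,.043)))
```

```text
t 1.15 pos [ 0.4019 -0.1078  0.1984] rot [-3.1368e+00  8.0000e-04  1.0930e-01] F [ 1.12  7.59 -0.56] g 0.0001
move tx,ty,tz [ 0.923 -2.636  2.471] roll 0.089
[161.52092898 179.50396762]
```

View pics/w1.png

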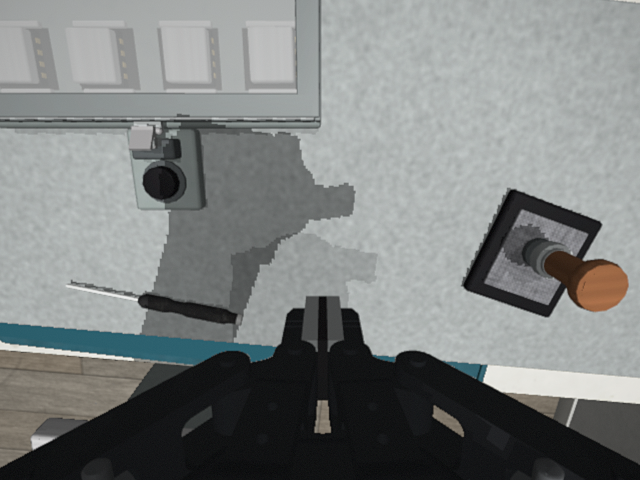

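Request:
apply_moves --targets '[{"tx":0.3,"ty":-0.9,"tz":0.4,"roll":0,"claw":0},{"tx":0.6,"ty":-1.8,"tz":0.8,"roll":0,"claw":0},{"tx":0.8,"ty":-2.5,"tz":1.1,"roll":0,"claw":0},{"tx":0.9,"ty":-2.75,"tz":1.3,"roll":0,"claw":0},{"tx":0.9,"ty":-2.75,"tz":1.4,"roll":0,"claw":0},{"tx":0.9,"ty":-2.75,"tz":1.4,"roll":0,"claw":0}]'

```text
time: 1.65
tool_pos: [0.4256, -0.0052, 0.1427]
eef_rot: [3.142, 0.003, 0.101]
wrist_force: [0.9, -0.9, 1.0]
grip_width: 0.0001
```

Run:
```python
from h import *
p=snap('wrist','w2');st();to((.427,.0015,.1),.1);print(proj(p,(.4285,.0017,.043)))
```

```text
t 1.7 pos [ 0.4259 -0.0061  0.1432] rot [3.1412e+00 1.5000e-03 9.9100e-02] F [0.46 0.17 0.97] g -0.0
move tx,ty,tz [ 0.048 -0.186  1.081] roll -0.008
[311.6372148  250.32353762]
```

View pics/w2.png

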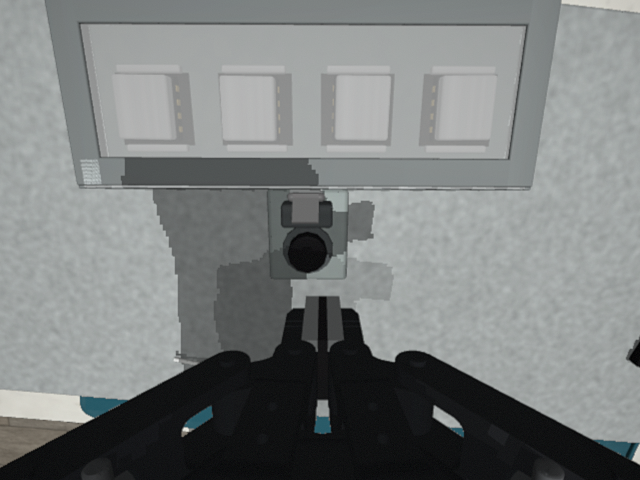

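Run:
```python
from h import *
p=ctrl.camera_params('wrist')
b=w(p,307,250,.043);print(b)
print('mods',[w(p,*x,.05).round(4) for x in [(144,108),(249,108),(364,108),(466,108)]])
print('lid front',[w(p,*x,.065).round(4) for x in [(78,187),(532,187)]])
print('apron',[w(p,*x,.02).round(4) for x in [(270,278),(347,278)]])
to((.4275,b[1],.072),.1)
```

```text
[0.4286346  0.00357951 0.043     ]
mods [array([0.4995, 0.0948, 0.05  ]), array([0.5049, 0.0404, 0.05  ]), array([ 0.5109, -0.0192,  0.05  ]), array([ 0.5163, -0.072 ,  0.05  ])]
lid front [array([0.4575, 0.1231, 0.065 ]), array([ 0.4807, -0.1084,  0.065 ])]
apron [array([0.3992, 0.0269, 0.02  ]), array([ 0.4044, -0.0249,  0.02  ])]
move tx,ty,tz [ 0.066 -0.237  1.781] roll -0.008
```

Request:
apply_moves --targets '[{"tx":0.06,"ty":-0.23,"tz":0.6,"roll":0,"claw":0},{"tx":0.06,"ty":-0.23,"tz":1.2,"roll":0,"claw":0},{"tx":0.06,"ty":-0.23,"tz":1.6,"roll":0,"claw":0},{"tx":0.06,"ty":-0.23,"tz":1.8,"roll":0,"claw":0},{"tx":0.06,"ty":-0.23,"tz":1.9,"roll":0,"claw":0},{"tx":0.06,"ty":-0.23,"tz":2.0,"roll":0,"claw":0},{"tx":0.06,"ty":-0.23,"tz":2.0,"roll":0,"claw":0}]'

```text
time: 2.28
tool_pos: [0.4281, 0.0035, 0.0638]
eef_rot: [3.141, -0.001, 0.098]
wrist_force: [-0.1, -0.2, -0.4]
grip_width: -0.0
```

Run:
```python
from h import *
p=snap('scene','s1');st()
```

```text
t 2.33 pos [0.4286 0.004  0.0642] rot [ 3.1414e+00 -1.9000e-03  9.8900e-02] F [ 0.2  -0.53  0.03] g -0.0002
```

View pics/s1.png

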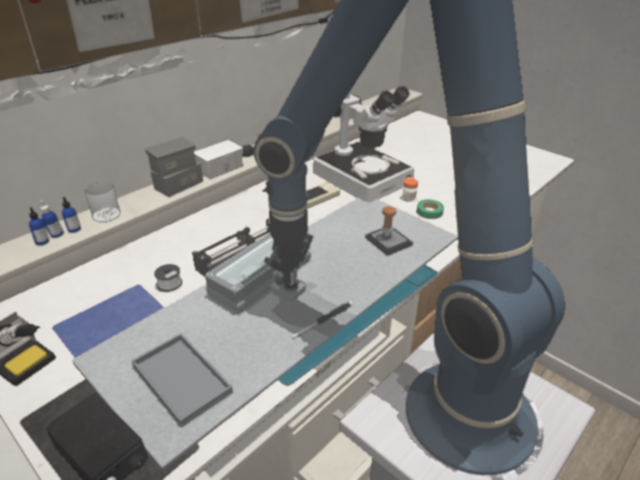

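Request:
apply_moves --targets '[{"tx":0,"ty":0,"tz":0.05,"roll":0,"claw":0},{"tx":0,"ty":0,"tz":0.1,"roll":0,"claw":0},{"tx":0,"ty":0,"tz":0.1,"roll":0,"claw":0}]'

```text
time: 2.58
tool_pos: [0.429, 0.0043, 0.061]
eef_rot: [3.141, -0.002, 0.1]
wrist_force: [-3.2, -2.4, 11.3]
grip_width: -0.0
```

Run:
```python
from h import *
p=snap('wrist','w3');st()
```

```text
t 2.63 pos [0.429  0.0043 0.061 ] rot [ 3.1406e+00 -2.5000e-03  9.9800e-02] F [-3.   -1.23 11.97] g -0.0001
```

View pics/w3.png

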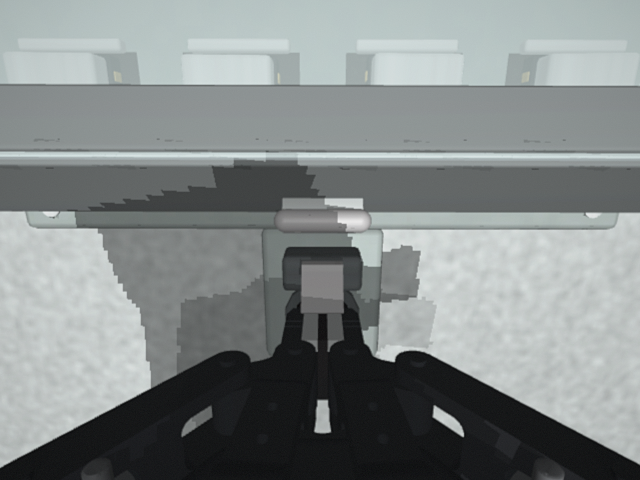

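Request:
apply_moves --targets '[{"tx":0,"ty":0,"tz":-0.5,"roll":0,"claw":0},{"tx":0,"ty":0,"tz":-1,"roll":0,"claw":0},{"tx":0,"ty":0,"tz":-1.5,"roll":0,"claw":0},{"tx":0,"ty":0,"tz":-2,"roll":0,"claw":0},{"tx":0,"ty":0,"tz":-3,"roll":0,"claw":0},{"tx":0,"ty":0,"tz":-3.5,"roll":0,"claw":0},{"tx":0,"ty":0,"tz":-3.5,"roll":0,"claw":0}]'

```text
time: 3.22
tool_pos: [0.4311, 0.0049, 0.2042]
eef_rot: [3.14, -0.011, 0.1]
wrist_force: [0.5, 0.1, 0.7]
grip_width: -0.0
```

Run:
```python
from h import *
p=snap('wrist','w4');st();snap('scene','s4')
```

```text
t 3.27 pos [0.4296 0.0046 0.202 ] rot [ 3.1405 -0.0067  0.0998] F [ 0.06 -0.59 -0.48] g -0.0002
```

View pics/w4.png

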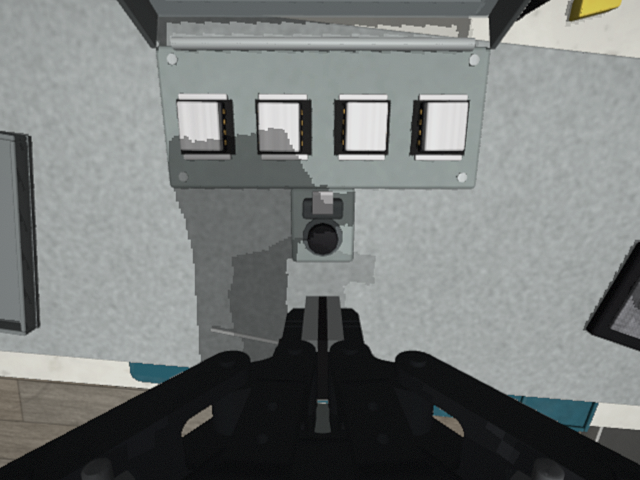

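View pics/s4.png

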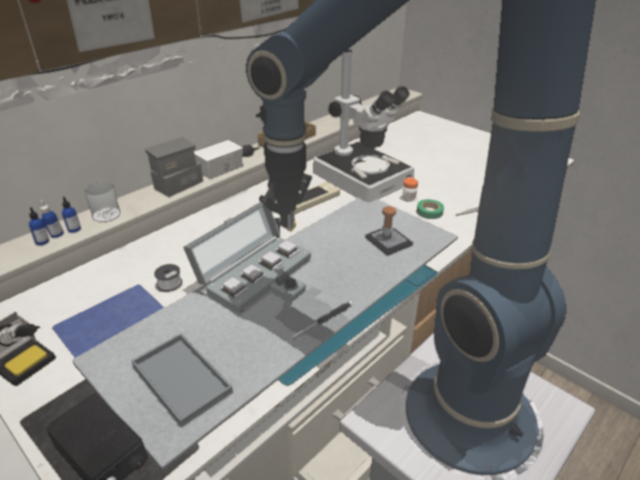

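Run:
```python
from h import *
ctrl.get_image('top')
st()
p=snap('wrist','w5');st();np.savez('p5',**p)
im=cv2.imread('pics/w5.png')
cv2.imwrite("pics/w5c.png",cv2.resize(im[30:270,150:500],None,fx=2.28,fy=2.28,interpolation=cv2.INTER_CUBIC))
snap('top','t5')
```

```text
t 3.37 pos [0.4275 0.0043 0.1993] rot [ 3.1414 -0.      0.1   ] F [ 0.63  0.26 -0.1 ] g 0.0003
t 3.42 pos [0.4271 0.0043 0.1987] rot [-3.1416e+00  1.5000e-03  1.0000e-01] F [-1.08  0.62 -1.99] g 0.0
```

View pics/w5c.png

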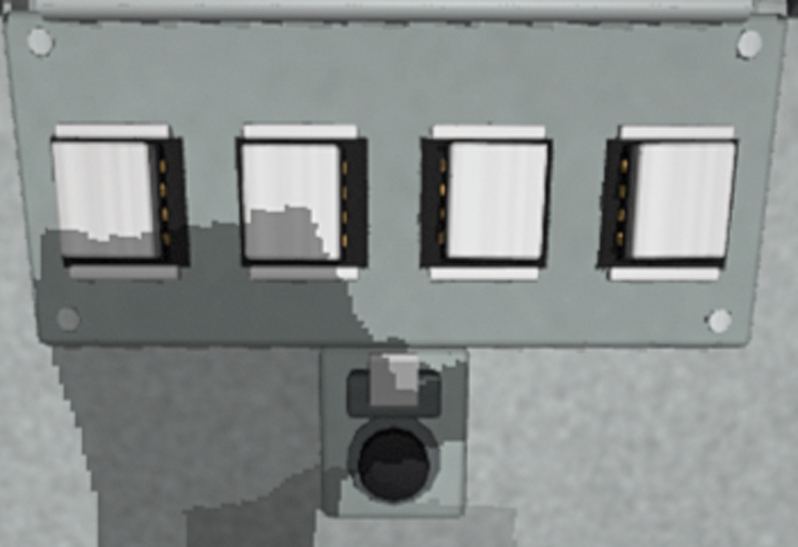

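View pics/t5.png

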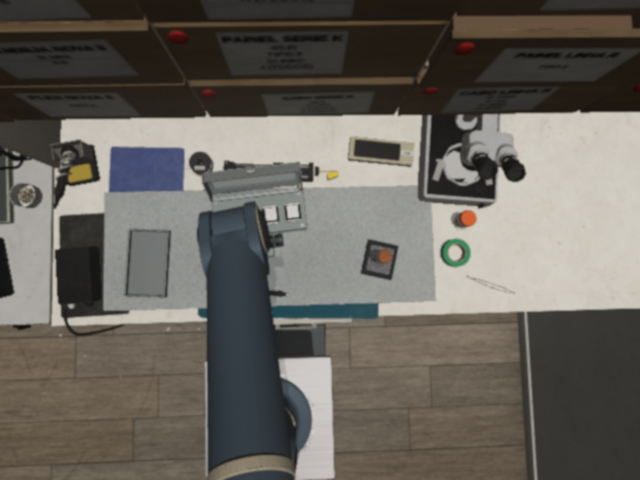

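Run:
```python
from h import *
p=dict(np.load('p5.npz'))
c=lambda x:(150+x[0]/2.28,30+x[1]/2.28)
def jf(P,o,y):
    d=P[:2]-o; return np.array([np.cos(y)*d[0]+np.sin(y)*d[1],-np.sin(y)*d[0]+np.cos(y)*d[1]])
mods=[[(53,142),(150,142),(157,258),(66,258)],[(243,145),(338,145),(341,260),(246,258)],[(450,142),(548,142),(545,260),(447,258)],[(640,142),(737,142),(727,260),(633,258)]]
C=[]
for m in mods:
    Q=np.array([w(p,*c(x),.05) for x in m]); C.append(Q.mean(0)); print(Q.mean(0).round(4), np.linalg.norm(Q[1]-Q[0]).round(4),np.linalg.norm(Q[2]-Q[1]).round(4))
C=np.array(C); d=C[0]-C[3]; yaw=np.arctan2(-d[0],d[1]); print('yaw',yaw,np.linalg.norm(d)/3,'orig',C.mean(0))
S=[w(p,*c(x),.034) for x in [(40,42),(748,43),(67,319),(719,320)]]; print('screws',np.mean(S,0)); d=S[0]-S[1];print(np.arctan2(-d[0],d[1]));d=S[2]-S[3];print(np.arctan2(-d[0],d[1]))
print('base',[w(p,*c(x),.034).round(4) for x in [(40,345),(748,345)]])
b=w(p,*c((394,465)),.043);print('button',b,'orig from b',b[:2]+.087*np.array([np.cos(.1),np.sin(.1)]))
# lips
L=[w(p,*c(x),.039) for x in [(112,131),(299,131),(488,131),(677,131),(124,273),(305,273),(484,273),(665,273)]];print('lips',np.mean(L,0),[(0.5*(L[i]+L[i+4])).round(4) for i in range(4)])
```

```text
[0.499  0.0955 0.05  ] 0.0277 0.0321
[0.5039 0.0418 0.05  ] 0.0272 0.0318
[ 0.5103 -0.0178  0.05  ] 0.028 0.0326
[ 0.5158 -0.0719  0.05  ] 0.0278 0.0326
yaw 0.1001912103924844 0.0561047074269671 orig [0.50726445 0.01190058 0.05      ]
screws [0.51206535 0.01278668 0.034     ]
0.0999123948212849
0.09941358585174978
base [array([0.4525, 0.1216, 0.034 ]), array([ 0.4756, -0.1061,  0.034 ])]
button [0.42651558 0.00398929 0.043     ] orig from b [0.51308094 0.0126748 ]
lips [0.50709739 0.01209339 0.039     ] [array([0.4986, 0.0955, 0.039 ]), array([0.5043, 0.04  , 0.039 ]), array([ 0.5099, -0.0156,  0.039 ]), array([ 0.5156, -0.0715,  0.039 ])]
```

Run:
```python
from h import *
p=dict(np.load('p5.npz'))
print(-p['view'][:3,:3].T@p['view'][:3,3])
im=cv2.imread('pics/w5.png');big=cv2.resize(im[70:170,170:480],None,fx=2.55,fy=2.55,interpolation=cv2.INTER_CUBIC)
k=2.55
y=.1;ex=np.array([np.cos(y),np.sin(y)]);ey=np.array([-ex[1],ex[0]])
o=np.array([.5071,.0121])
for i in range(4):
    c=o+ey*(1.5-i)*.056
    for z,col in ((.034,(0,0,255)),(.05,(0,255,0))):
        q=[(proj(p,[*(c+ex*a*.017+ey*b*.015),z])-[170,70]+.5)*k-.5 for a,b in((1,1),(1,-1),(-1,-1),(-1,1))]
        cv2.polylines(big,[np.int32(np.round(q))],True,col,1)
cv2.imwrite('pics/o5.png',big)
```

```text
[0.49836959 0.01199339 0.31728874]
```

View pics/o5.png

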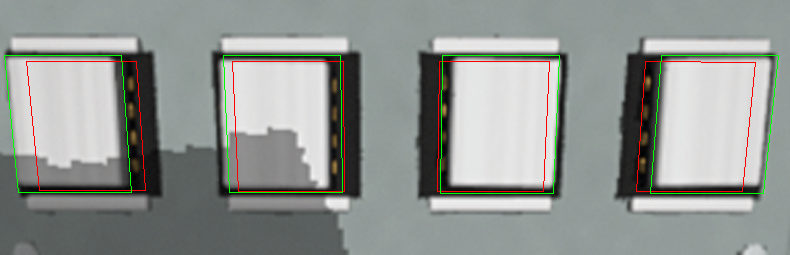

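Run:
```python
from h import *
st();to((.400,-.2905,.2),.1)
```

```text
t 3.47 pos [0.427  0.0043 0.1985] rot [-3.1414e+00  2.3000e-03  1.0010e-01] F [ 0.43 -0.69  0.09] g 0.0001
move tx,ty,tz [-1.408  7.266 -0.037] roll 0.001
```

Request:
apply_moves --targets '[{"tx":-0.1,"ty":0.8,"tz":0,"roll":0,"claw":1},{"tx":-0.2,"ty":1.6,"tz":0,"roll":0,"claw":1},{"tx":-0.4,"ty":2.4,"tz":0,"roll":0,"claw":1},{"tx":-0.6,"ty":3.2,"tz":0,"roll":0,"claw":1},{"tx":-0.75,"ty":4,"tz":0,"roll":0,"claw":1},{"tx":-0.9,"ty":4.8,"tz":0,"roll":0,"claw":1},{"tx":-1.05,"ty":5.6,"tz":0,"roll":0,"claw":1},{"tx":-1.2,"ty":6.4,"tz":0,"roll":0,"claw":1},{"tx":-1.3,"ty":6.9,"tz":0,"roll":0,"claw":1},{"tx":-1.41,"ty":7.27,"tz":0,"roll":0,"claw":1},{"tx":-1.41,"ty":7.27,"tz":0,"roll":0,"claw":1},{"tx":-1.41,"ty":7.27,"tz":0,"roll":0,"claw":1}]'

```text
time: 4.47
tool_pos: [0.4001, -0.2904, 0.1983]
eef_rot: [-3.14, 0.002, 0.098]
wrist_force: [-0.2, -0.6, -0.2]
grip_width: 0.0857
```

Run:
```python
from h import *
ctrl.get_image('top')
p=snap('wrist','w6');st();np.savez('p6',**p);print(proj(p,(.4,-.2905,.101)))
```

```text
t 4.57 pos [ 0.4008 -0.289   0.1988] rot [-3.1399e+00  1.1000e-03  1.0170e-01] F [ 0.66 -0.36  0.42] g 0.085
[324.72377715 258.26183325]
```

View pics/w6.png

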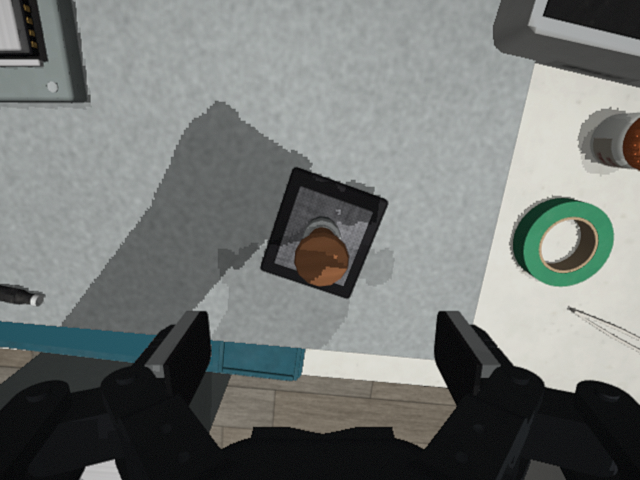

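Run:
```python
from h import *
p=dict(np.load('p6.npz'))
im=cv2.imread('pics/w6.png');cv2.imwrite('pics/w6c.png',cv2.resize(im[150:310,240:410],None,fx=3.7,fy=3.7,interpolation=cv2.INTER_CUBIC))
P=np.array([w(p,*x,.021) for x in [(297,168),(387,198),(350,297),(262,268)]]);print(P.round(4),P.mean(0))
d=P[0]+P[1]-P[2]-P[3];print(np.arctan2(d[1],d[0]), np.linalg.norm(P[0]-P[1]),np.linalg.norm(P[1]-P[2]))
k=w(p,321.3,258,.1);print(k);to((k[0],k[1],.0745),.1)
```

```text
[[ 0.4433 -0.2652  0.021 ]
 [ 0.4275 -0.3368  0.021 ]
 [ 0.3414 -0.3184  0.021 ]
 [ 0.3598 -0.2432  0.021 ]] [ 0.39298844 -0.29089003  0.021     ]
-0.23358019159610918 0.07329149832879152 0.08803954536664738
[ 0.39962328 -0.28848833  0.1       ]
move tx,ty,tz [-0.024 -0.011  3.106] roll 0.017
```

View pics/w6c.png

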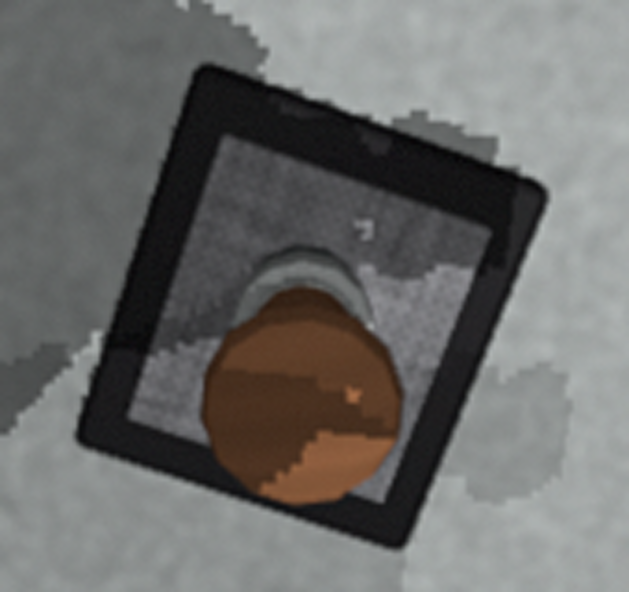

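Request:
apply_moves --newtons 60 --targets '[{"tx":-0.02,"ty":-0.01,"tz":0.6,"roll":0,"claw":1},{"tx":-0.02,"ty":-0.01,"tz":1.2,"roll":0,"claw":1},{"tx":-0.02,"ty":-0.01,"tz":1.8,"roll":0,"claw":1},{"tx":-0.02,"ty":-0.01,"tz":2.4,"roll":0,"claw":1},{"tx":-0.02,"ty":-0.01,"tz":2.8,"roll":0,"claw":1},{"tx":-0.02,"ty":-0.01,"tz":3.0,"roll":0,"claw":1},{"tx":-0.02,"ty":-0.01,"tz":3.1,"roll":0,"claw":1},{"tx":-0.02,"ty":-0.01,"tz":3.1,"roll":0,"claw":1}]'

```text
time: 5.23
tool_pos: [0.4001, -0.2894, 0.0753]
eef_rot: [-3.141, 0.001, 0.101]
wrist_force: [-0.3, 0.4, -1.0]
grip_width: 0.0857
```

Run:
```python
from h import *
p=snap('wrist','w7');st();p=snap('scene','s7')
im=cv2.imread('pics/s7.png');cv2.imwrite('pics/s7c.png',cv2.resize(im[150:290,330:460],None,fx=4.2,fy=4.2,interpolation=cv2.INTER_CUBIC))
```

```text
t 5.28 pos [ 0.4005 -0.2899  0.076 ] rot [ 3.1414e+00 -6.0000e-04  1.0090e-01] F [ 0.31 -0.54  0.59] g 0.0854
```

View pics/w7.png

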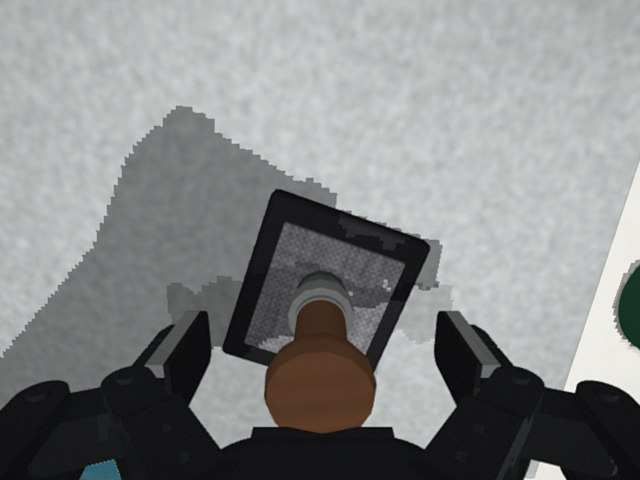

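View pics/s7c.png

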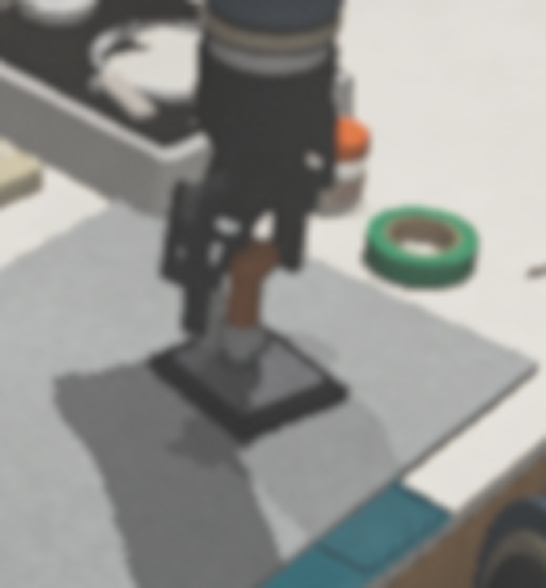

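Request:
apply_moves --newtons 40 --targets '[{"tx":0,"ty":0,"tz":0,"roll":0,"claw":0.4},{"tx":0,"ty":0,"tz":0,"roll":0,"claw":0.3},{"tx":0,"ty":0,"tz":0,"roll":0,"claw":0.2},{"tx":0,"ty":0,"tz":0,"roll":0,"claw":0.1},{"tx":0,"ty":0,"tz":0,"roll":0,"claw":0.0},{"tx":0,"ty":0,"tz":0,"roll":0,"claw":0.0},{"tx":0,"ty":0,"tz":0,"roll":0,"claw":0.0}]'

```text
time: 5.92
tool_pos: [0.4, -0.2905, 0.0758]
eef_rot: [3.141, -0.0, 0.1]
wrist_force: [0.0, 0.2, 1.3]
grip_width: 0.0293
```

Run:
```python
from h import *
p=snap('wrist','w8');st()
```

```text
t 5.97 pos [ 0.4001 -0.2905  0.0758] rot [ 3.1412e+00 -4.0000e-04  9.9800e-02] F [-0.64  0.23  0.58] g 0.0294
```

View pics/w8.png

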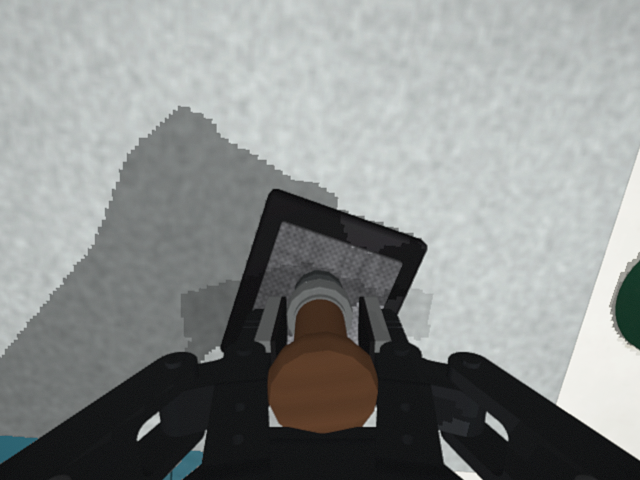

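Run:
```python
from h import *
p=ctrl.camera_params('wrist');s,t,M=tool()
for dz in (.010,.015,.02,.025):
  for x in (.011,-.011):
    print(dz,x,[proj(p,t+M@np.array([x,y,dz])).round(1) for y in(-.0147,.0147)])
print('collar',[ [proj(p,t+np.array([0,0,z-t[2]])+M@np.array([0,y,0])).round(1) for y in(-.014,.014)] for z in(.05,.04)])
print('knob',[ [proj(p,t+np.array([0,0,z-t[2]])+M@np.array([0,y,0])).round(1) for y in(-.017,.017)] for z in(.101,.088)])
im=cv2.imread('pics/w8.png');cv2.imwrite('pics/w8c.png',cv2.resize(im[260:440,230:420],None,fx=4,fy=4,interpolation=cv2.INTER_CUBIC)[:600])
```

```text
0.01 0.011 [array([283.1, 304. ]), array([363.4, 304. ])]
0.01 -0.011 [array([284.7, 356.5]), array([361.5, 356.6])]
0.015 0.011 [array([284.4, 298.3]), array([362. , 298.3])]
0.015 -0.011 [array([285.9, 349.4]), array([360.3, 349.5])]
0.02 0.011 [array([285.6, 293. ]), array([360.7, 293. ])]
0.02 -0.011 [array([287. , 342.7]), array([359.1, 342.8])]
0.025 0.011 [array([286.7, 288. ]), array([359.5, 288. ])]
0.025 -0.011 [array([288.1, 336.5]), array([358. , 336.5])]
collar [[array([289.2, 311.9]), array([356.8, 311.9])], [array([291.1, 301.6]), array([354.8, 301.7])]]
knob [[array([264.2, 392.2]), array([383. , 392.2])], [array([270.1, 365.6]), array([376.7, 365.6])]]
```

View pics/w8c.png

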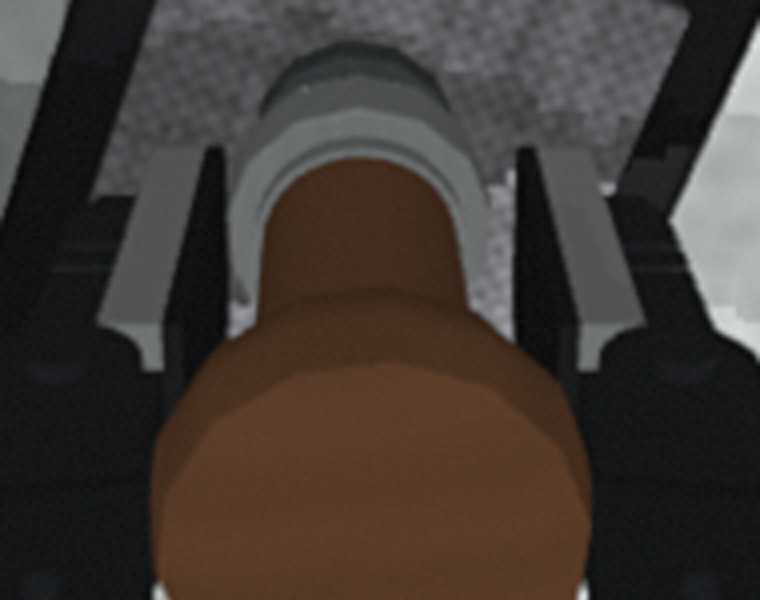

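Request:
apply_moves --newtons 40 --targets '[{"tx":0,"ty":0,"tz":0,"roll":0,"claw":0.6},{"tx":0,"ty":0,"tz":0,"roll":0,"claw":0.6},{"tx":0,"ty":0,"tz":0.07,"roll":0,"claw":0.6},{"tx":0,"ty":0,"tz":0.14,"roll":0,"claw":0.5},{"tx":0,"ty":0,"tz":0.14,"roll":0,"claw":0.4},{"tx":0,"ty":0,"tz":0.14,"roll":0,"claw":0.2},{"tx":0,"ty":0,"tz":0.14,"roll":0,"claw":0.1},{"tx":0,"ty":0,"tz":0.14,"roll":0,"claw":0.0},{"tx":0,"ty":0,"tz":0.14,"roll":0,"claw":0.0},{"tx":0,"ty":0,"tz":0.14,"roll":0,"claw":0.0}]'

```text
time: 6.8
tool_pos: [0.4001, -0.2886, 0.0703]
eef_rot: [-3.139, 0.001, 0.101]
wrist_force: [-1.5, 5.0, 8.5]
grip_width: 0.0304
```

Run:
```python
from h import *
p=snap('wrist','w9');st()
im=cv2.imread('pics/w9.png');cv2.imwrite('pics/w9c.png',cv2.resize(im[240:440,220:430],None,fx=3,fy=3,interpolation=cv2.INTER_CUBIC))
```

```text
t 6.85 pos [ 0.4001 -0.2886  0.0703] rot [-3.1395e+00  6.0000e-04  1.0090e-01] F [-0.65  5.17  8.  ] g 0.0304
```

View pics/w9c.png

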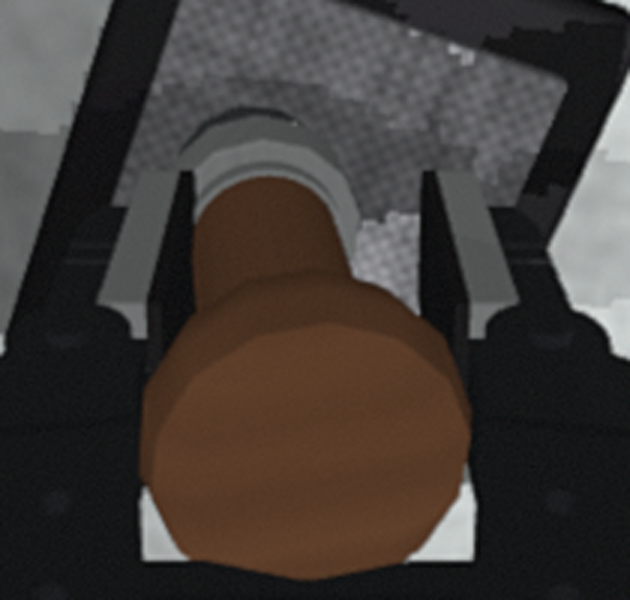

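Request:
apply_moves --newtons 40 --targets '[{"tx":0,"ty":0,"tz":0,"roll":0,"claw":0.8},{"tx":0,"ty":0,"tz":0,"roll":0,"claw":0.8},{"tx":0,"ty":0,"tz":0,"roll":0,"claw":0.8},{"tx":0,"ty":0,"tz":0,"roll":0,"claw":0.8},{"tx":0,"ty":0,"tz":0,"roll":0,"claw":0.8}]'

```text
time: 7.27
tool_pos: [0.3997, -0.2902, 0.0697]
eef_rot: [-3.141, 0.001, 0.1]
wrist_force: [0.5, 0.3, 0.0]
grip_width: 0.0683
```

Run:
```python
from h import *
p=snap('wrist','w10');st()
s,t,M=tool()
im=cv2.imread('pics/w10.png')
cv2.imwrite('pics/w10c.png',cv2.resize(im[220:440,200:440],None,fx=2.7,fy=2.7,interpolation=cv2.INTER_CUBIC))
print('knobside rows',[proj(p,[t[0],t[1],z]).round(1) for z in (.101,.09,.05)])
```

```text
t 7.32 pos [ 0.3997 -0.2902  0.0697] rot [-3.1412e+00  5.0000e-04  9.9900e-02] F [-0.   -0.4   0.28] g 0.0683
knobside rows [array([323.6, 407. ]), array([323.5, 381.5]), array([323.1, 318.8])]
```

View pics/w10c.png

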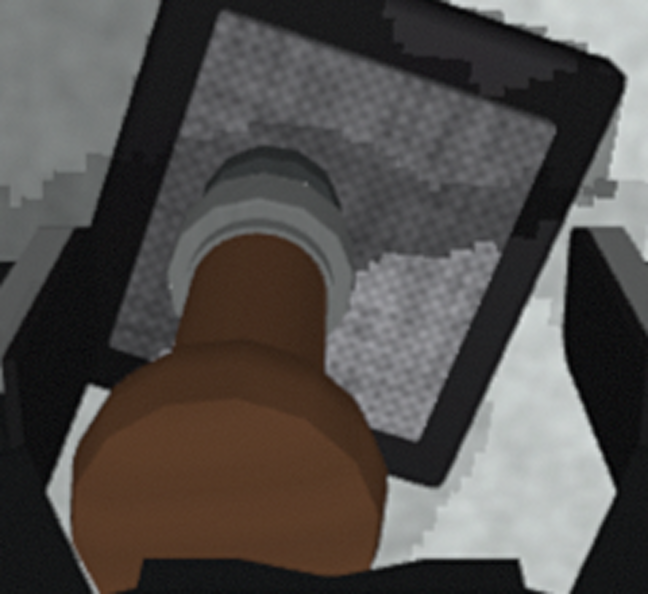

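Request:
apply_moves --newtons 25 --targets '[{"tx":0,"ty":-0.14,"tz":0,"roll":0,"claw":0.8},{"tx":0,"ty":-0.28,"tz":0,"roll":0,"claw":0.7},{"tx":0,"ty":-0.28,"tz":0.04,"roll":0,"claw":0.5},{"tx":0,"ty":-0.28,"tz":0.04,"roll":0,"claw":0.45},{"tx":0,"ty":-0.28,"tz":0.04,"roll":0,"claw":0.42}]'

```text
time: 7.73
tool_pos: [0.3988, -0.279, 0.0683]
eef_rot: [-3.142, 0.0, 0.1]
wrist_force: [0.7, -0.4, 0.1]
grip_width: 0.0358
```

Run:
```python
from h import *
p=snap('wrist','w11');st()
s,t,M=tool()
im=cv2.imread('pics/w11.png')
cv2.imwrite('pics/w11c.png',cv2.resize(im[220:440,200:440],None,fx=2.7,fy=2.7,interpolation=cv2.INTER_CUBIC))
```

```text
t 7.78 pos [ 0.3988 -0.2792  0.0684] rot [ 3.1414 -0.      0.1   ] F [-0.82 -0.41 -0.02] g 0.0359
```

View pics/w11c.png

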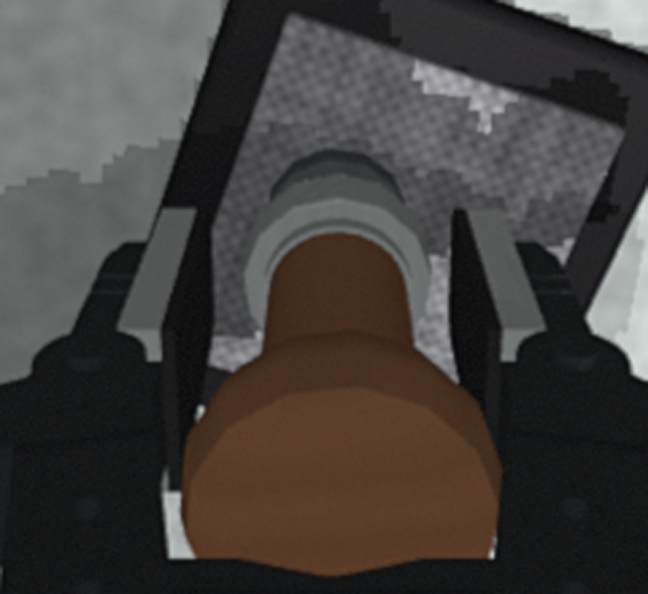

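Request:
apply_moves --newtons 20 --targets '[{"tx":0,"ty":0.03,"tz":0,"roll":0,"claw":0.36},{"tx":0,"ty":0.03,"tz":0,"roll":0,"claw":0.3},{"tx":0,"ty":0.03,"tz":0,"roll":0,"claw":0.26},{"tx":0,"ty":0.03,"tz":0,"roll":0,"claw":0.2},{"tx":0,"ty":0.03,"tz":0,"roll":0,"claw":0.1},{"tx":0,"ty":0.03,"tz":0,"roll":0,"claw":0.1}]'

```text
time: 8.28
tool_pos: [0.3991, -0.2804, 0.0685]
eef_rot: [3.141, -0.0, 0.1]
wrist_force: [-0.3, 0.5, 3.2]
grip_width: 0.0296
```

Run:
```python
from h import *
p=snap('wrist','w12');st()
s,t,M=tool()
im=cv2.imread('pics/w12.png')
cv2.imwrite('pics/w12c.png',cv2.resize(im[220:440,200:440],None,fx=2.7,fy=2.7,interpolation=cv2.INTER_CUBIC))
```

```text
t 8.33 pos [ 0.3991 -0.2804  0.0685] rot [ 3.1413e+00 -4.0000e-04  9.9900e-02] F [-0.3   0.7   1.42] g 0.0297
```

View pics/w12c.png

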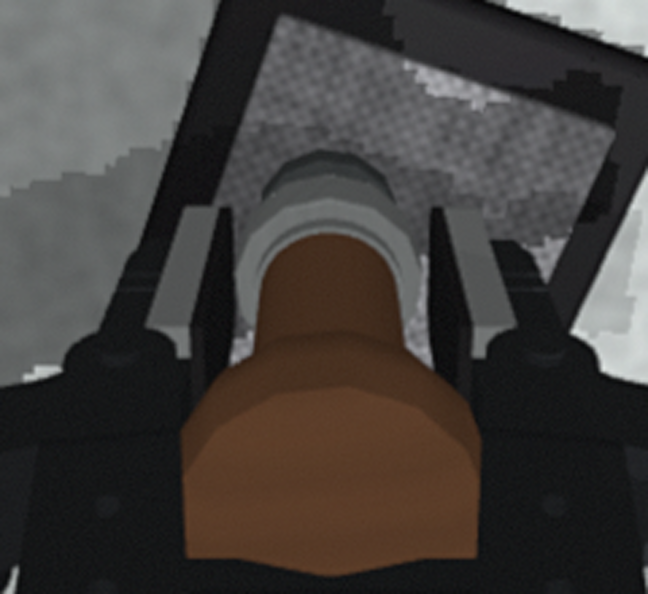

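Request:
apply_moves --newtons 20 --targets '[{"tx":0,"ty":0,"tz":0,"roll":0,"claw":0.46},{"tx":0,"ty":0,"tz":0,"roll":0,"claw":0.46},{"tx":0,"ty":0,"tz":-0.12,"roll":0,"claw":0.46},{"tx":0,"ty":0,"tz":-0.24,"roll":0,"claw":0.46},{"tx":0,"ty":0,"tz":-0.24,"roll":0,"claw":0.4},{"tx":0,"ty":0,"tz":-0.24,"roll":0,"claw":0.3},{"tx":0,"ty":0,"tz":-0.24,"roll":0,"claw":0.2},{"tx":0,"ty":0,"tz":-0.24,"roll":0,"claw":0.1},{"tx":0,"ty":0,"tz":-0.24,"roll":0,"claw":0.1}]'

```text
time: 9.08
tool_pos: [0.3992, -0.2806, 0.0782]
eef_rot: [3.141, -0.001, 0.1]
wrist_force: [-0.3, -0.5, 3.0]
grip_width: 0.0325
```

Run:
```python
from h import *
p=snap('wrist','w13');st()
s,t,M=tool()
im=cv2.imread('pics/w13.png')
cv2.imwrite('pics/w13c.png',cv2.resize(im[220:440,200:440],None,fx=2.7,fy=2.7,interpolation=cv2.INTER_CUBIC))
```

```text
t 9.13 pos [ 0.3992 -0.2805  0.0782] rot [ 3.141e+00 -6.000e-04  1.000e-01] F [-0.28 -0.6   2.94] g 0.0325
```

View pics/w13c.png

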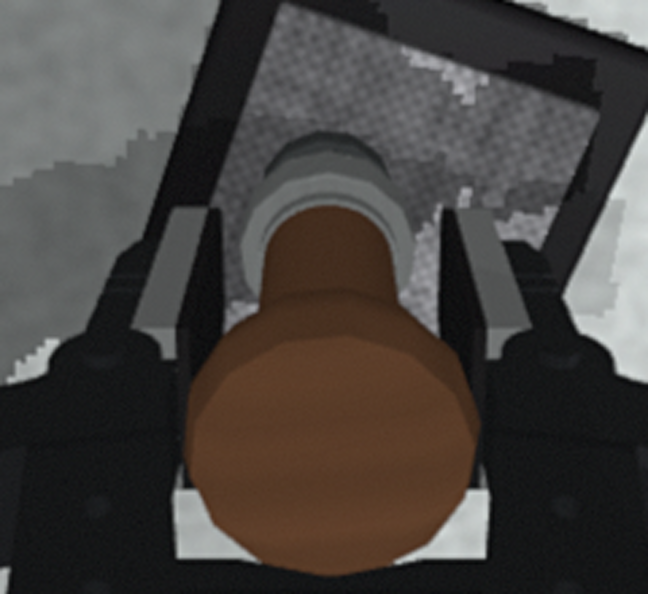

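Request:
apply_moves --newtons 20 --targets '[{"tx":0,"ty":0,"tz":0,"roll":0,"claw":0.46},{"tx":0,"ty":0,"tz":0,"roll":0,"claw":0.46},{"tx":0,"ty":0,"tz":0.07,"roll":0,"claw":0.46},{"tx":0,"ty":0,"tz":0.14,"roll":0,"claw":0.46},{"tx":0,"ty":0,"tz":0.14,"roll":0,"claw":0.4},{"tx":0,"ty":0,"tz":0.14,"roll":0,"claw":0.3},{"tx":0,"ty":0,"tz":0.14,"roll":0,"claw":0.2},{"tx":0,"ty":0,"tz":0.14,"roll":0,"claw":0.1},{"tx":0,"ty":0,"tz":0.14,"roll":0,"claw":0.1}]'

```text
time: 9.88
tool_pos: [0.3988, -0.2803, 0.0723]
eef_rot: [-3.142, 0.0, 0.1]
wrist_force: [-0.0, 0.1, -1.5]
grip_width: 0.03
```

Run:
```python
from h import *
p=snap('wrist','w14');st()
s,t,M=tool()
im=cv2.imread('pics/w14.png')
cv2.imwrite('pics/w14c.png',cv2.resize(im[220:440,200:440],None,fx=2.7,fy=2.7,interpolation=cv2.INTER_CUBIC))
```

```text
t 9.93 pos [ 0.3989 -0.2803  0.0724] rot [-3.1416  0.      0.0999] F [ 0.37  0.25 -1.04] g 0.0297
```

View pics/w14c.png

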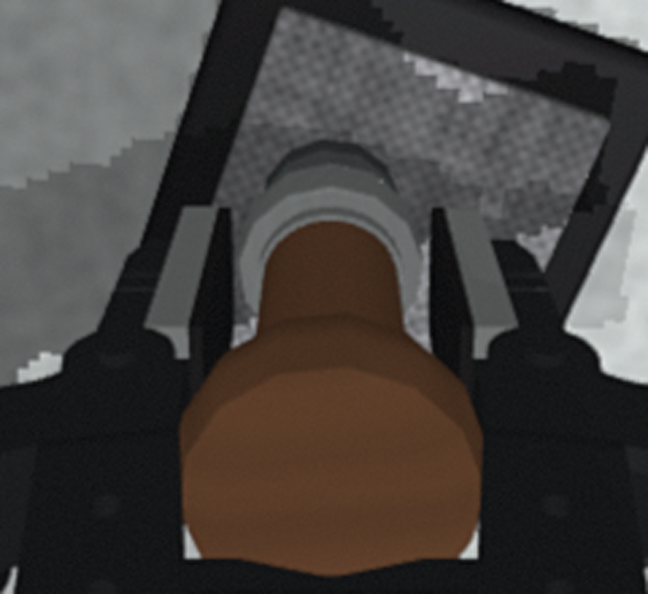

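Request:
apply_moves --newtons 20 --targets '[{"tx":0,"ty":0,"tz":0,"roll":0,"claw":0.1},{"tx":0,"ty":0,"tz":0,"roll":0,"claw":0.1},{"tx":0,"ty":0,"tz":0,"roll":0,"claw":0.1},{"tx":0,"ty":0,"tz":0,"roll":0,"claw":0.1}]'

```text
time: 10.27
tool_pos: [0.3989, -0.2803, 0.0724]
eef_rot: [3.142, -0.0, 0.1]
wrist_force: [-0.3, -0.4, -1.3]
grip_width: 0.0295
```

Run:
```python
from h import *
p=snap('scene','s14');st()
q=p
im=cv2.imread('pics/s14.png');u,v=proj(p,(.4,-.28,.07)).astype(int);print(u,v)
cv2.imwrite('pics/s14c.png',cv2.resize(im[v-50:v+50,u-60:u+60],None,fx=6,fy=6,interpolation=cv2.INTER_CUBIC))
```

```text
t 10.32 pos [ 0.3989 -0.2804  0.0724] rot [ 3.1415e+00 -1.0000e-04  9.9900e-02] F [ 0.37 -0.55 -1.33] g 0.0296
385 221
```

View pics/s14c.png

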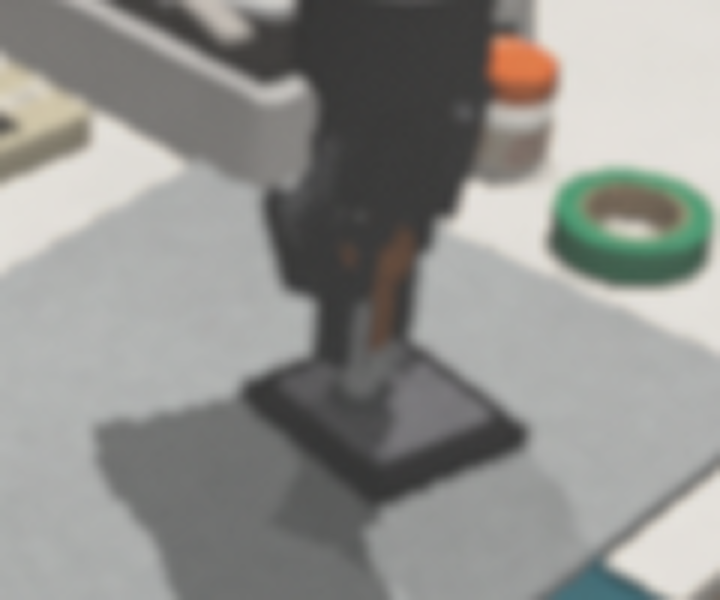

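Request:
apply_moves --newtons 20 --targets '[{"tx":0,"ty":0,"tz":0,"roll":0,"claw":0.6},{"tx":0,"ty":0,"tz":0,"roll":0,"claw":0.6},{"tx":0,"ty":0,"tz":-0.2,"roll":0,"claw":0.6},{"tx":0,"ty":0,"tz":-0.4,"roll":0,"claw":0.6},{"tx":0,"ty":0,"tz":-0.57,"roll":0,"claw":0.5},{"tx":0,"ty":0,"tz":-0.57,"roll":0,"claw":0.3},{"tx":0,"ty":0,"tz":-0.57,"roll":0,"claw":0.2},{"tx":0,"ty":0,"tz":-0.57,"roll":0,"claw":0.1},{"tx":0,"ty":0,"tz":-0.57,"roll":0,"claw":0.1}]'

```text
time: 11.07
tool_pos: [0.3996, -0.2809, 0.0957]
eef_rot: [3.14, -0.002, 0.1]
wrist_force: [1.0, -1.2, 3.3]
grip_width: 0.0335
```

Run:
```python
from h import *
p=snap('wrist','w15');st()
s,t,M=tool()
im=cv2.imread('pics/w15.png')
cv2.imwrite('pics/w15c.png',cv2.resize(im[220:440,200:440],None,fx=2.7,fy=2.7,interpolation=cv2.INTER_CUBIC))
```

```text
t 11.12 pos [ 0.3996 -0.2809  0.0956] rot [ 3.1402e+00 -1.4000e-03  9.9900e-02] F [ 0.04 -1.67  4.24] g 0.0334
```

View pics/w15c.png

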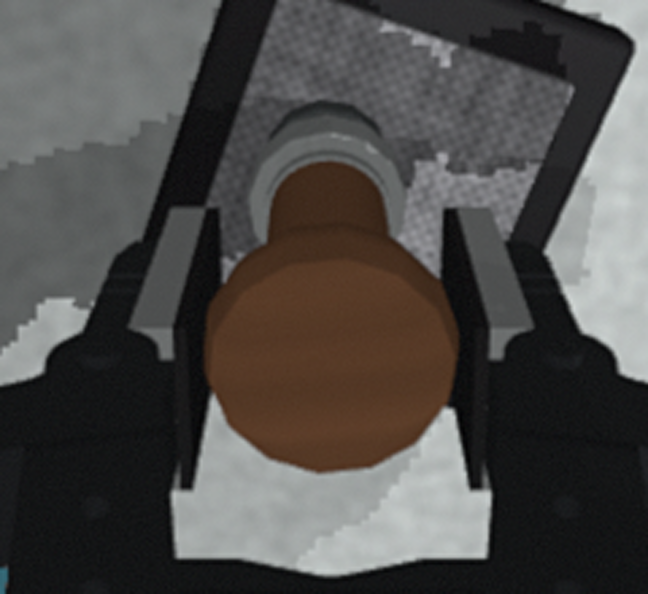

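Request:
apply_moves --newtons 30 --targets '[{"tx":0,"ty":0,"tz":0,"roll":0,"claw":0.5},{"tx":0,"ty":0,"tz":0,"roll":0,"claw":0.5},{"tx":0,"ty":0,"tz":0.2,"roll":0,"claw":0.5},{"tx":0,"ty":0,"tz":0.4,"roll":0,"claw":0.5},{"tx":0,"ty":0,"tz":0.51,"roll":0,"claw":0.46},{"tx":0,"ty":0,"tz":0.51,"roll":0,"claw":0.4},{"tx":0,"ty":0,"tz":0.51,"roll":0,"claw":0.35},{"tx":0,"ty":0,"tz":0.51,"roll":0,"claw":0.3},{"tx":0,"ty":0,"tz":0.51,"roll":0,"claw":0.1},{"tx":0,"ty":0,"tz":0.51,"roll":0,"claw":0.0},{"tx":0,"ty":0,"tz":0.51,"roll":0,"claw":0.0},{"tx":0,"ty":0,"tz":0.51,"roll":0,"claw":0.0}]'

```text
time: 12.12
tool_pos: [0.399, -0.2804, 0.075]
eef_rot: [3.141, -0.0, 0.1]
wrist_force: [-0.4, -0.5, -0.1]
grip_width: 0.0296
```

Run:
```python
from h import *
p=snap('wrist','w16');st()
im=cv2.imread('pics/w16.png')
cv2.imwrite('pics/w16c.png',cv2.resize(im[220:440,200:440],None,fx=2.7,fy=2.7,interpolation=cv2.INTER_CUBIC))
```

```text
t 12.17 pos [ 0.399  -0.2804  0.075 ] rot [ 3.1413e+00 -3.0000e-04  9.9900e-02] F [-0.19  0.35 -1.03] g 0.0294
```

View pics/w16c.png

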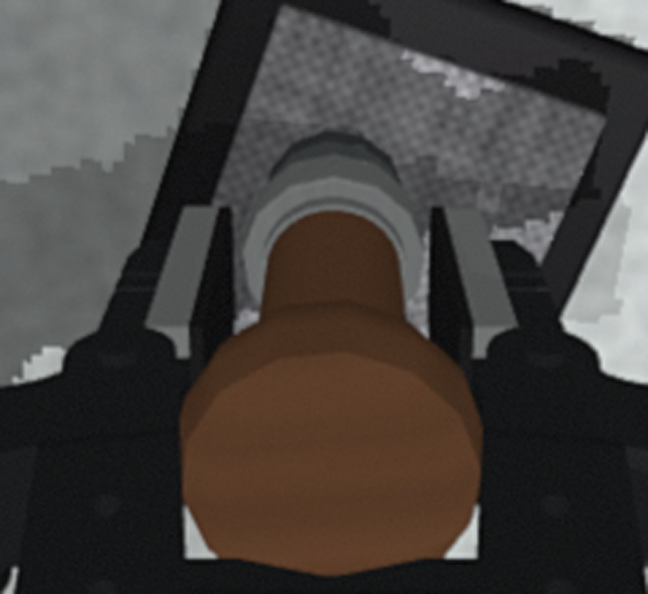

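Request:
apply_moves --newtons 35 --targets '[{"tx":0,"ty":0,"tz":-0.1,"roll":0,"claw":0},{"tx":0,"ty":0,"tz":-0.3,"roll":0,"claw":0},{"tx":0,"ty":0,"tz":-0.6,"roll":0,"claw":0},{"tx":0,"ty":0,"tz":-1,"roll":0,"claw":0},{"tx":0,"ty":0,"tz":-1.3,"roll":0,"claw":0},{"tx":0,"ty":0,"tz":-1.5,"roll":0,"claw":0},{"tx":0,"ty":0,"tz":-1.5,"roll":0,"claw":0}]'

```text
time: 12.75
tool_pos: [0.4, -0.281, 0.137]
eef_rot: [3.139, -0.003, 0.1]
wrist_force: [0.9, -0.0, -1.4]
grip_width: 0.0293
```

Run:
```python
from h import *
p=snap('wrist','w17');st()
p=snap('scene','s17')
im=cv2.imread('pics/s17.png');u,v=proj(p,(.4,-.28,.1)).astype(int);print(u,v)
cv2.imwrite('pics/s17c.png',cv2.resize(im[v-60:v+60,u-60:u+60],None,fx=5,fy=5,interpolation=cv2.INTER_CUBIC))
```

```text
t 12.8 pos [ 0.3994 -0.2807  0.1359] rot [ 3.14e+00 -1.90e-03  9.99e-02] F [ 0.26 -0.49 -1.8 ] g 0.0293
386 210
```

View pics/w17.png

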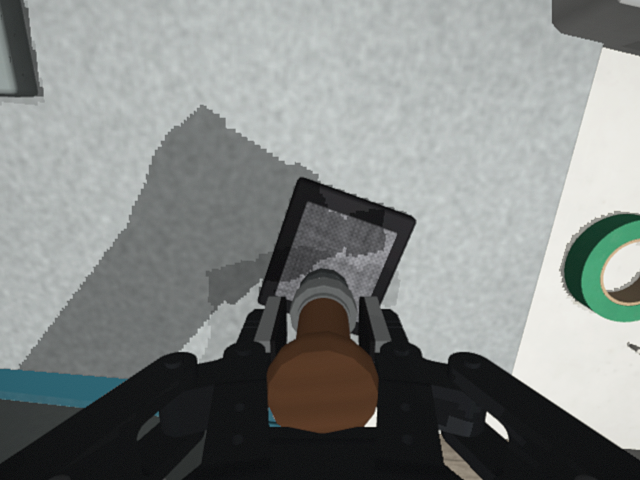

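View pics/s17c.png

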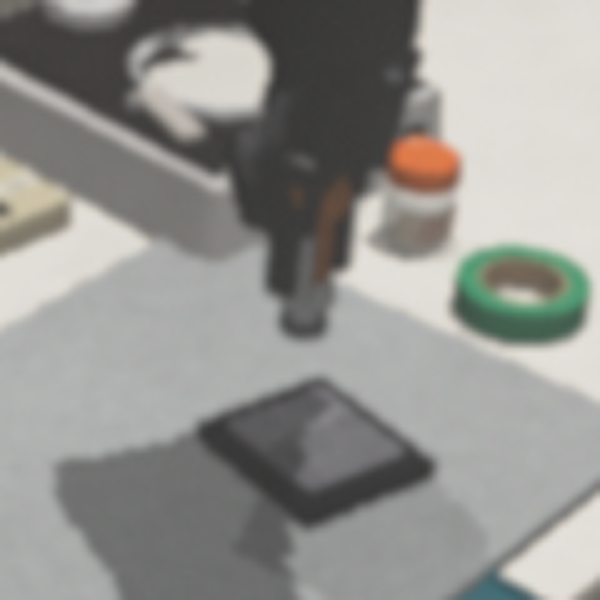

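Run:
```python
from h import *
p=snap('top','t18');q=snap('scene','s18')
t=cv2.imread('pics/t18.png');s=cv2.imread('pics/s18.png')
cv2.imwrite('pics/t18c.png',cv2.resize(t[185:265,200:320],None,fx=6.5,fy=6.5,interpolation=cv2.INTER_CUBIC))
cv2.imwrite('pics/s18c.png',cv2.resize(s[200:320,190:320],None,fx=4.8,fy=4.8,interpolation=cv2.INTER_CUBIC))
C=[(.499,.0955),(.5039,.0418),(.5103,-.0172),(.5158,-.0719)]
for c in C: print((proj(p,(*c,.05))-[200,185])*6.5,(proj(q,(*c,.05))-[190,200])*4.8)
```

```text
[158.653963   231.82960464] [210.50403423 398.25873877]
[300.74400828 215.79786744] [299.82487155 336.40984492]
[456.14962601 195.60739335] [390.05235567 271.96306835]
[599.6204074 178.0985356] [468.91129508 216.4638593 ]
```

View pics/t18c.png

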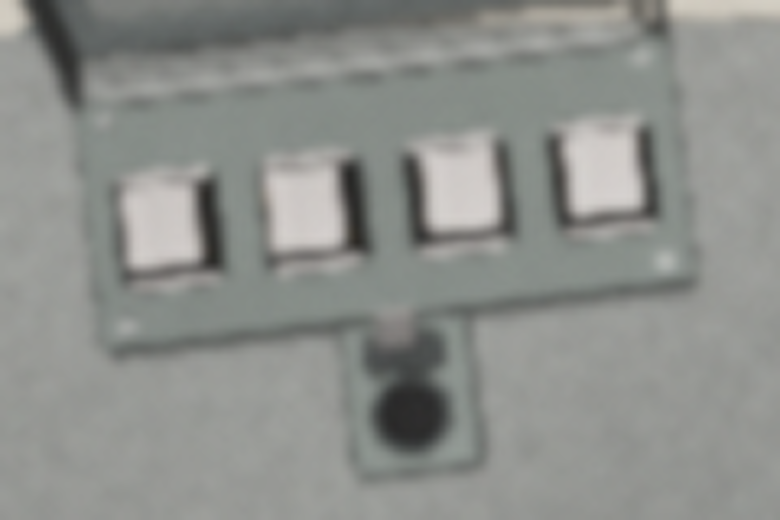

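View pics/s18c.png

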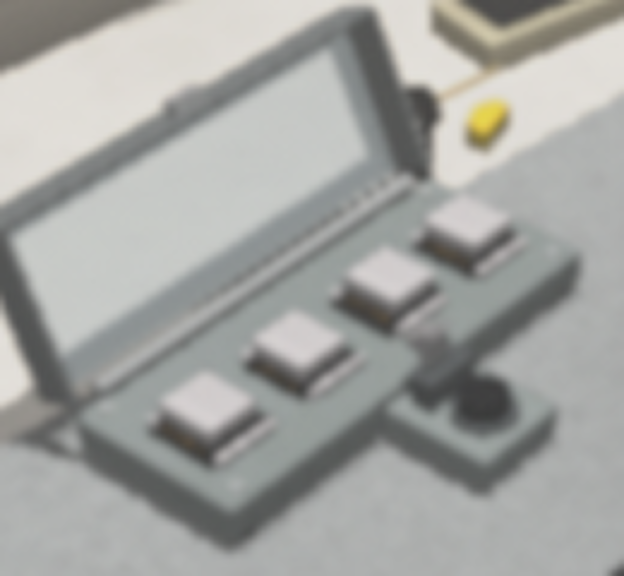

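Run:
```python
from h import *
st();to((.4995,.0952,.14),.1)
```

```text
t 12.95 pos [ 0.3984 -0.2801  0.1342] rot [-3.1408e+00  1.1000e-03  9.9900e-02] F [-0.    0.68 -1.82] g 0.0294
move tx,ty,tz [ 3.45  -9.083 -0.141] roll -0.001
```

Request:
apply_moves --targets '[{"tx":0.1,"ty":-0.4,"tz":-0.15,"roll":0,"claw":0},{"tx":0.3,"ty":-1.1,"tz":-0.3,"roll":0,"claw":0},{"tx":0.6,"ty":-1.9,"tz":-0.4,"roll":0,"claw":0},{"tx":0.9,"ty":-2.7,"tz":-0.4,"roll":0,"claw":0},{"tx":1.2,"ty":-3.5,"tz":-0.4,"roll":0,"claw":0},{"tx":1.55,"ty":-4.4,"tz":-0.4,"roll":0,"claw":0},{"tx":1.9,"ty":-5.3,"tz":-0.4,"roll":0,"claw":0},{"tx":2.25,"ty":-6.2,"tz":-0.4,"roll":0,"claw":0},{"tx":2.6,"ty":-7,"tz":-0.4,"roll":0,"claw":0},{"tx":2.9,"ty":-7.7,"tz":-0.4,"roll":0,"claw":0},{"tx":3.2,"ty":-8.3,"tz":-0.4,"roll":0,"claw":0},{"tx":3.35,"ty":-8.8,"tz":-0.3,"roll":0,"claw":0}]'

```text
time: 13.95
tool_pos: [0.4982, 0.0861, 0.1466]
eef_rot: [-3.141, -0.001, 0.102]
wrist_force: [0.3, -0.3, 0.0]
grip_width: 0.0292
```

Run:
```python
from h import *
ctrl.get_image('top');ctrl.get_image('top')
p=snap('wrist','w19');st();np.savez('p19',**p)
to((.4995,.0952,.13),.1)
im=cv2.imread('pics/w19.png')
s,t,M=tool()
for z in (.05,t[2]-.051): print(z,proj(p,[t[0],t[1],z]))
cv2.imwrite('pics/w19c.png',cv2.resize(im[200:440,180:460],None,fx=2.5,fy=2.5,interpolation=cv2.INTER_CUBIC))
```

```text
t 14.1 pos [0.4965 0.0852 0.1457] rot [-3.141e+00  2.200e-03  1.039e-01] F [-0.07 -0.78 -1.32] g 0.0296
move tx,ty,tz [ 0.101 -0.242  0.393] roll 0.038
0.05 [327.40306553 259.44100447]
0.09470974944241445 [328.45792154 289.36430492]
```

View pics/w19c.png

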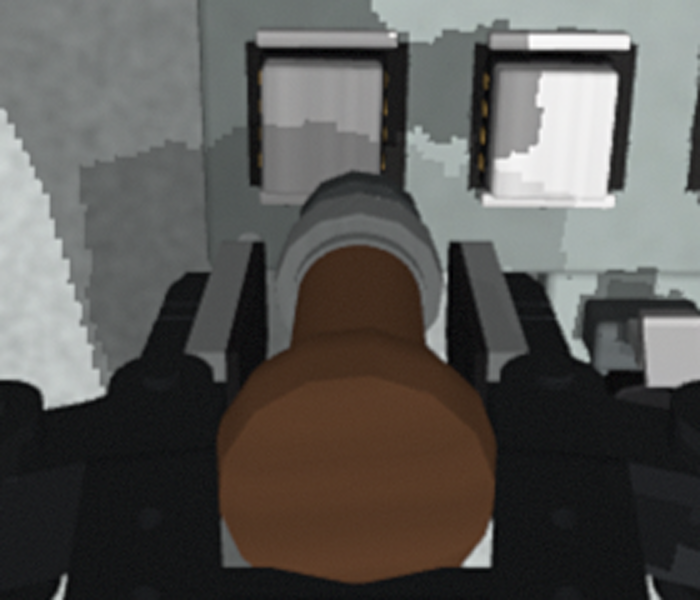

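Run:
```python
from h import *
p=dict(np.load('p19.npz'))
c=lambda x:(180+x[0]/2.5,200+x[1]/2.5)
for m in ([(262,60),(380,62),(380,190),(262,188)],[(493,65),(615,65),(612,195),(493,193)]):
    Q=[w(p,*c(x),.05) for x in m];print(np.mean(Q,0),np.linalg.norm(Q[0]-Q[1]),np.linalg.norm(Q[2]-Q[1]))
# foot
print([w(p,*c(x),.0947) for x in [(357,172)]])
```

```text
[0.50080115 0.09684407 0.05      ] 0.027120123621421518 0.031449058208386796
[0.50558584 0.04253162 0.05      ] 0.028049589432879583 0.0320539934932839
[array([0.50661288, 0.08897246, 0.0947    ])]
```

Run:
```python
from h import *
st();to((.5008,.0948,.111),.1)
```

```text
t 14.1 pos [0.4965 0.0852 0.1457] rot [-3.141e+00  2.200e-03  1.039e-01] F [-0.07 -0.78 -1.32] g 0.0296
move tx,ty,tz [ 0.133 -0.228  0.868] roll 0.038
```

Request:
apply_moves --targets '[{"tx":0.07,"ty":-0.13,"tz":0.1,"roll":0,"claw":0},{"tx":0.14,"ty":-0.26,"tz":0.3,"roll":0,"claw":0},{"tx":0.14,"ty":-0.26,"tz":0.6,"roll":0,"claw":0},{"tx":0.14,"ty":-0.26,"tz":0.8,"roll":0,"claw":0},{"tx":0.14,"ty":-0.26,"tz":0.87,"roll":0,"claw":0},{"tx":0.14,"ty":-0.26,"tz":0.87,"roll":0,"claw":0},{"tx":0.14,"ty":-0.26,"tz":0.87,"roll":0,"claw":0}]'

```text
time: 14.68
tool_pos: [0.5017, 0.0938, 0.1118]
eef_rot: [3.141, 0.0, 0.099]
wrist_force: [0.8, 0.7, -0.7]
grip_width: 0.0297
```

Run:
```python
from h import *
ctrl.get_image('top')
st()
p=snap('wrist','w20');st();np.savez('p20',**p)
im=cv2.imread('pics/w20.png')
cv2.imwrite('pics/w20c.png',cv2.resize(im[180:340,220:440],None,fx=3.4,fy=3.4,interpolation=cv2.INTER_CUBIC))
q=snap('scene','s20');im=cv2.imread('pics/s20.png');u,v=proj(q,(.5,.095,.07)).astype(int)
cv2.imwrite('pics/s20c.png',cv2.resize(im[v-50:v+40,u-60:u+60],None,fx=6.5,fy=6.5,interpolation=cv2.INTER_CUBIC));print(u,v)
```

```text
t 14.73 pos [0.5019 0.0939 0.1122] rot [ 3.1415e+00 -5.0000e-04  9.9300e-02] F [-0.62 -0.08 -0.44] g 0.0296
t 14.78 pos [0.5021 0.0941 0.1124] rot [-3.1416e+00 -1.0000e-03  9.9400e-02] F [ 0.35 -0.07 -1.74] g 0.0293
232 275
```

View pics/w20c.png

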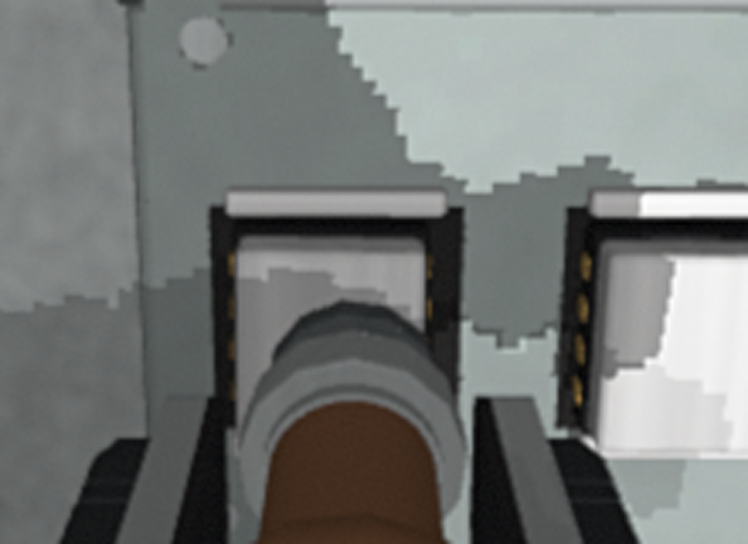

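View pics/s20c.png

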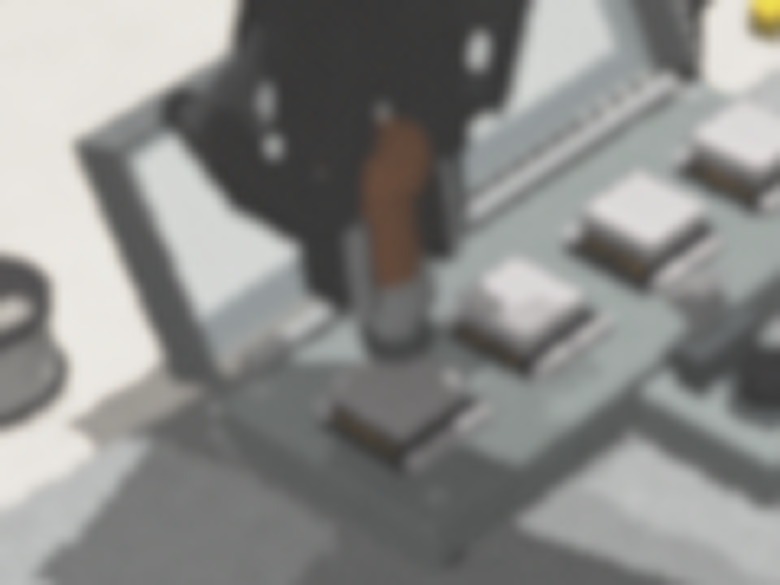

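Run:
```python
from h import *
p=dict(np.load('p20.npz'))
c=lambda x:(220+x[0]/3.4,180+x[1]/3.4)
e=np.array([np.cos(.1),np.sin(.1),0])
L=w(p,*c((237,240)),.05);Rr=w(p,*c((425,240)),.05);print(L,Rr,np.linalg.norm(L-Rr),'centre',(L+Rr)/2-.016*e)
F=w(p,*c((352,303)),.0675);print('foot',F-.012*e, w(p,*c((352,303)),.0615)-.012*e)
F=w(p,*c((352,303)),.0675-.0);
s,t,M=tool();print(t)
# module 2
L=w(p,*c((605,240)),.05);print(L)
```

```text
[0.51552987 0.11177393 0.05      ] [0.5182615  0.08458148 0.05      ] 0.02732931051863964 centre [0.50097562 0.09658037 0.05      ]
foot [0.50191575 0.09367507 0.0675    ] [0.4997439  0.09342941 0.0615    ]
[0.50210073 0.09410015 0.11251094]
[0.52087746 0.05854047 0.05      ]
```

Request:
apply_moves --targets '[{"tx":0,"ty":-0.04,"tz":0,"roll":0,"claw":0},{"tx":0,"ty":-0.07,"tz":0.04,"roll":0,"claw":0},{"tx":0,"ty":-0.07,"tz":0.1,"roll":0,"claw":0},{"tx":0,"ty":-0.07,"tz":0.15,"roll":0,"claw":0},{"tx":0,"ty":-0.07,"tz":0.18,"roll":0,"claw":0},{"tx":0,"ty":-0.07,"tz":0.18,"roll":0,"claw":0},{"tx":0,"ty":-0.07,"tz":0.18,"roll":0,"claw":0}]'

```text
time: 15.42
tool_pos: [0.5013, 0.0969, 0.1046]
eef_rot: [3.141, 0.0, 0.1]
wrist_force: [-0.7, -0.6, -1.3]
grip_width: 0.0294
```

Run:
```python
from h import *
ctrl.get_image('top')
p=snap('wrist','w21');st();np.savez('p21',**p)
im=cv2.imread('pics/w21.png')
cv2.imwrite('pics/w21c.png',cv2.resize(im[180:340,220:440],None,fx=3.4,fy=3.4,interpolation=cv2.INTER_CUBIC))
```

```text
t 15.52 pos [0.5015 0.0969 0.1048] rot [ 3.1415e+00 -1.0000e-04  9.9800e-02] F [ 0.27  0.58 -1.35] g 0.0294
```

View pics/w21c.png

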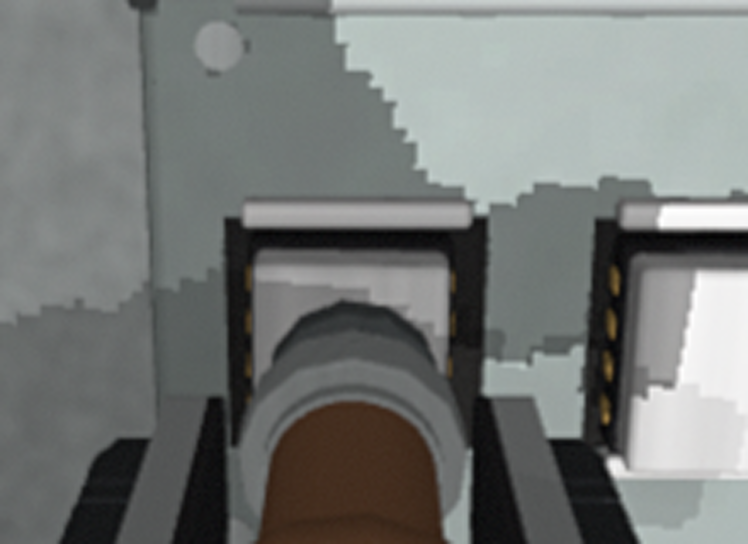

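Request:
apply_moves --targets '[{"tx":0,"ty":0,"tz":0.03,"roll":0,"claw":0},{"tx":0,"ty":0,"tz":0.05,"roll":0,"claw":0},{"tx":0,"ty":0,"tz":0.07,"roll":0,"claw":0},{"tx":0,"ty":0,"tz":0.09,"roll":0,"claw":0},{"tx":0,"ty":0,"tz":0.11,"roll":0,"claw":0},{"tx":0,"ty":0,"tz":0.13,"roll":0,"claw":0},{"tx":0,"ty":0,"tz":0.13,"roll":0,"claw":0}]'

```text
time: 16.1
tool_pos: [0.5017, 0.097, 0.0997]
eef_rot: [3.142, -0.001, 0.1]
wrist_force: [0.1, 0.4, -1.0]
grip_width: 0.0294
```

Run:
```python
from h import *
st()
```

```text
t 16.1 pos [0.5017 0.097  0.0997] rot [ 3.1415e+00 -5.0000e-04  1.0000e-01] F [ 0.07  0.36 -0.97] g 0.0294
```

Request:
apply_moves --targets '[{"tx":0,"ty":0,"tz":0.02,"roll":0,"claw":0},{"tx":0,"ty":0,"tz":0.04,"roll":0,"claw":0},{"tx":0,"ty":0,"tz":0.06,"roll":0,"claw":0},{"tx":0,"ty":0,"tz":0.06,"roll":0,"claw":0}]'

```text
time: 16.43
tool_pos: [0.5018, 0.097, 0.0975]
eef_rot: [3.142, -0.001, 0.1]
wrist_force: [0.4, -0.3, 4.4]
grip_width: 0.0295
```

Request:
apply_moves --targets '[{"tx":0,"ty":0,"tz":0.02,"roll":0,"claw":0},{"tx":0,"ty":0,"tz":0.02,"roll":0,"claw":0},{"tx":0,"ty":0,"tz":0.02,"roll":0,"claw":0},{"tx":0,"ty":0,"tz":0.02,"roll":0,"claw":0},{"tx":0,"ty":0,"tz":0.02,"roll":0,"claw":0}]'

```text
time: 16.85
tool_pos: [0.5016, 0.097, 0.0966]
eef_rot: [3.142, -0.001, 0.1]
wrist_force: [-0.1, -0.7, 4.9]
grip_width: 0.0296
```

Request:
apply_moves --targets '[{"tx":0,"ty":0,"tz":0,"roll":0,"claw":0},{"tx":0,"ty":0,"tz":0,"roll":0,"claw":0},{"tx":0,"ty":0,"tz":0,"roll":0,"claw":0},{"tx":0,"ty":0,"tz":0,"roll":0,"claw":0},{"tx":0,"ty":0,"tz":0,"roll":0,"claw":0},{"tx":0,"ty":0,"tz":0,"roll":0,"claw":0},{"tx":0,"ty":0,"tz":-0.05,"roll":0,"claw":0},{"tx":0,"ty":0,"tz":-0.15,"roll":0,"claw":0},{"tx":0,"ty":0,"tz":-0.3,"roll":0,"claw":0},{"tx":0,"ty":0,"tz":-0.45,"roll":0,"claw":0},{"tx":0,"ty":0,"tz":-0.45,"roll":0,"claw":0},{"tx":0,"ty":0,"tz":-0.45,"roll":0,"claw":0}]'

```text
time: 17.85
tool_pos: [0.5014, 0.097, 0.1147]
eef_rot: [3.142, -0.0, 0.1]
wrist_force: [0.2, 0.3, -2.0]
grip_width: 0.0294
```

Run:
```python
from h import *
p=snap('wrist','w22');st();np.savez('p22',**p)
im=cv2.imread('pics/w22.png')
cv2.imwrite('pics/w22c.png',cv2.resize(im[180:380,220:500],None,fx=2.8,fy=2.8,interpolation=cv2.INTER_CUBIC))
e=np.array([.0998,-.995]);o=np.array([.501,.0967]);print([o+e*.056*i for i in range(4)])
to((.5059,.0425,.115),.1)
```

```text
t 17.9 pos [0.5012 0.0969 0.1144] rot [3.1415e+00 1.0000e-04 9.9900e-02] F [ 0.51 -0.51 -1.32] g 0.0294
[array([0.501 , 0.0967]), array([0.5065888, 0.04098  ]), array([ 0.5121776, -0.01474  ]), array([ 0.5177664, -0.07046  ])]
move tx,ty,tz [-0.019  1.364 -0.015] roll -0.001
```

View pics/w22c.png

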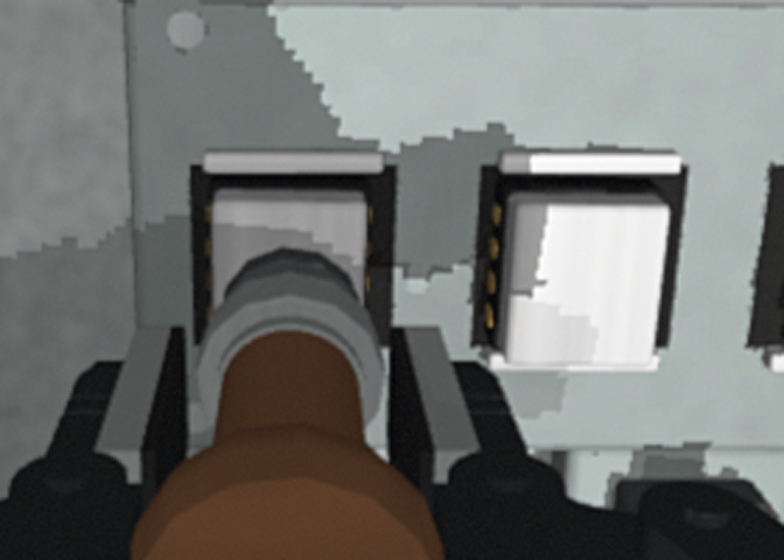

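Run:
```python
from h import *
p=dict(np.load('p22.npz'))
c=lambda x:(220+x[0]/2.8,180+x[1]/2.8)
e=np.array([np.cos(.1),np.sin(.1),0])
for a,b in(((510,193),(668,197)),((213,190),(365,190))):
  L=w(p,*c(a),.05);Rr=w(p,*c(b),.05);C=(L+Rr)/2-.016*e;print(np.linalg.norm(L-Rr),'centre',C)
  if a[0]==510: to((C[0],C[1],.115),.1)
```

```text
0.028331818213616314 centre [0.50581908 0.04332235 0.05      ]
move tx,ty,tz [-0.019  1.344 -0.015] roll -0.001
0.027139400032064182 centre [0.50135208 0.09680314 0.05      ]
```

Request:
apply_moves --targets '[{"tx":0,"ty":0.4,"tz":-0.02,"roll":0,"claw":0},{"tx":0,"ty":0.9,"tz":-0.02,"roll":0,"claw":0},{"tx":-0.02,"ty":1.25,"tz":-0.02,"roll":0,"claw":0},{"tx":-0.02,"ty":1.35,"tz":0,"roll":0,"claw":0},{"tx":-0.02,"ty":1.35,"tz":0.12,"roll":0,"claw":0},{"tx":-0.02,"ty":1.35,"tz":0.22,"roll":0,"claw":0},{"tx":-0.02,"ty":1.35,"tz":0.27,"roll":0,"claw":0},{"tx":-0.02,"ty":1.35,"tz":0.27,"roll":0,"claw":0},{"tx":-0.02,"ty":1.35,"tz":0.27,"roll":0,"claw":0}]'

```text
time: 18.65
tool_pos: [0.5058, 0.0442, 0.1033]
eef_rot: [-3.141, 0.001, 0.102]
wrist_force: [0.2, -0.5, -1.8]
grip_width: 0.0296
```

Run:
```python
from h import *
ctrl.get_image('top')
p=snap('wrist','w23');st();np.savez('p23',**p)
im=cv2.imread('pics/w23.png')
cv2.imwrite('pics/w23c.png',cv2.resize(im[180:340,220:440],None,fx=3.4,fy=3.4,interpolation=cv2.INTER_CUBIC))
```

```text
t 18.75 pos [0.506  0.0438 0.1036] rot [-3.1414e+00 -2.0000e-04  1.0100e-01] F [-0.04  0.03 -0.98] g 0.0295
```

View pics/w23c.png

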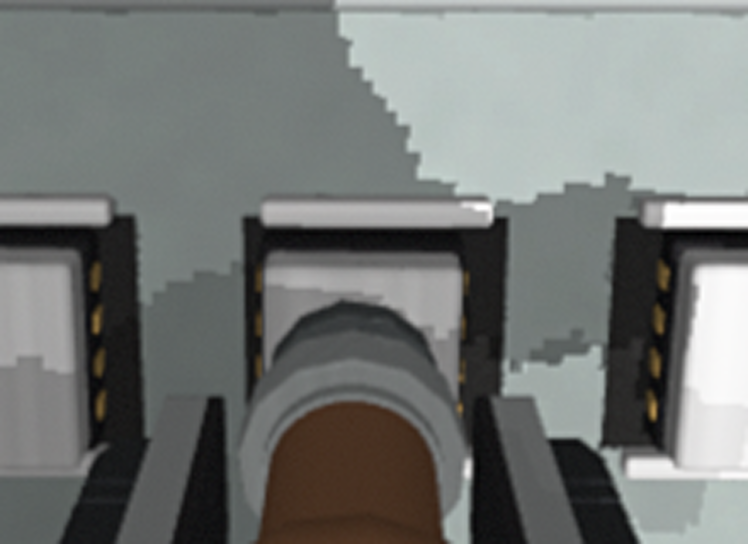

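Request:
apply_moves --targets '[{"tx":0,"ty":0.03,"tz":0,"roll":0,"claw":0},{"tx":0,"ty":0.03,"tz":0.02,"roll":0,"claw":0},{"tx":0,"ty":0.03,"tz":0.04,"roll":0,"claw":0},{"tx":0,"ty":0.03,"tz":0.06,"roll":0,"claw":0},{"tx":0,"ty":0.03,"tz":0.08,"roll":0,"claw":0},{"tx":0,"ty":0.03,"tz":0.1,"roll":0,"claw":0},{"tx":0,"ty":0.03,"tz":0.12,"roll":0,"claw":0},{"tx":0,"ty":0.03,"tz":0.14,"roll":0,"claw":0},{"tx":0,"ty":0.03,"tz":0.16,"roll":0,"claw":0},{"tx":0,"ty":0.03,"tz":0.17,"roll":0,"claw":0},{"tx":0,"ty":0.03,"tz":0.17,"roll":0,"claw":0},{"tx":0,"ty":0.03,"tz":0.17,"roll":0,"claw":0}]'

```text
time: 19.75
tool_pos: [0.5064, 0.042, 0.0971]
eef_rot: [3.141, -0.001, 0.1]
wrist_force: [-0.0, -0.4, 3.6]
grip_width: 0.0297
```

Request:
apply_moves --targets '[{"tx":0,"ty":0,"tz":0.025,"roll":0,"claw":0},{"tx":0,"ty":0,"tz":0.025,"roll":0,"claw":0},{"tx":0,"ty":0,"tz":0.025,"roll":0,"claw":0},{"tx":0,"ty":0,"tz":0.025,"roll":0,"claw":0}]'

```text
time: 20.08
tool_pos: [0.5064, 0.0419, 0.096]
eef_rot: [3.141, -0.001, 0.1]
wrist_force: [-0.4, -0.8, 5.6]
grip_width: 0.0293
```

Request:
apply_moves --targets '[{"tx":0,"ty":0,"tz":0,"roll":0,"claw":0},{"tx":0,"ty":0,"tz":0,"roll":0,"claw":0},{"tx":0,"ty":0,"tz":0,"roll":0,"claw":0},{"tx":0,"ty":0,"tz":0,"roll":0,"claw":0},{"tx":0,"ty":0,"tz":0,"roll":0,"claw":0},{"tx":0,"ty":0,"tz":0,"roll":0,"claw":0}]'

```text
time: 20.58
tool_pos: [0.5064, 0.042, 0.096]
eef_rot: [3.141, -0.001, 0.1]
wrist_force: [-0.4, -0.4, 5.7]
grip_width: 0.0293
```

Request:
apply_moves --targets '[{"tx":0,"ty":0,"tz":-0.05,"roll":0,"claw":0},{"tx":0,"ty":0,"tz":-0.15,"roll":0,"claw":0},{"tx":0,"ty":0,"tz":-0.3,"roll":0,"claw":0},{"tx":0,"ty":0,"tz":-0.45,"roll":0,"claw":0},{"tx":0,"ty":0,"tz":-0.45,"roll":0,"claw":0},{"tx":0,"ty":0,"tz":-0.45,"roll":0,"claw":0}]'

```text
time: 21.08
tool_pos: [0.5061, 0.042, 0.1141]
eef_rot: [3.142, -0.0, 0.1]
wrist_force: [-0.2, -0.5, 0.2]
grip_width: 0.0297
```

Run:
```python
from h import *
p=snap('wrist','w24');st();np.savez('p24',**p)
im=cv2.imread('pics/w24.png')
cv2.imwrite('pics/w24c.png',cv2.resize(im[180:380,220:500],None,fx=2.8,fy=2.8,interpolation=cv2.INTER_CUBIC))
```

```text
t 21.13 pos [0.5059 0.0419 0.1138] rot [3.1415e+00 1.0000e-04 9.9900e-02] F [ 0.18  0.69 -1.53] g 0.0296
```

View pics/w24c.png

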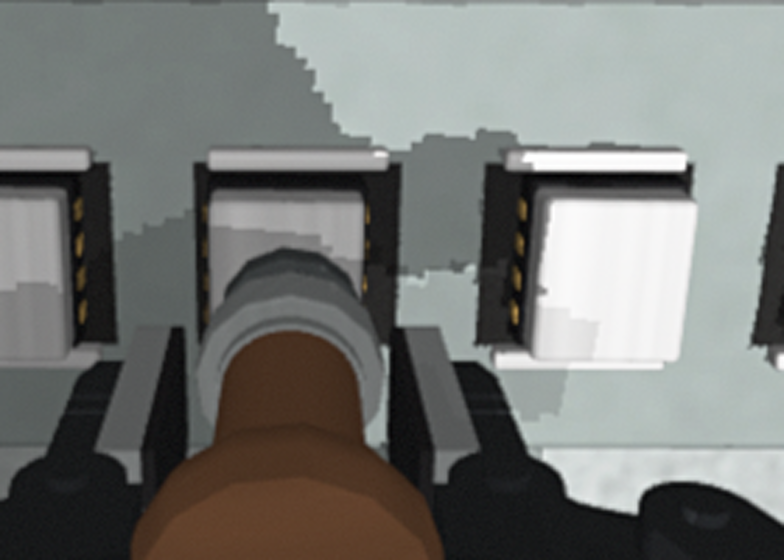

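Run:
```python
from h import *
p=dict(np.load('p24.npz'))
c=lambda x:(220+x[0]/2.8,180+x[1]/2.8)
e=np.array([np.cos(.1),np.sin(.1),0])
for a,b in(((540,193),(696,197)),((210,190),(364,190))):
  L=w(p,*c(a),.05);Rr=w(p,*c(b),.05);C=(L+Rr)/2-.016*e;print(np.linalg.norm(L-Rr),'centre',C)
  if a[0]==540: to((C[0]+.0001,C[1]-.0012,.115),.1)
```

```text
0.027888491212580337 centre [ 0.5112346  -0.01663122  0.05      ]
move tx,ty,tz [-0.014  1.499 -0.03 ] roll -0.001
0.027404771139648648 centre [0.50622755 0.04216987 0.05      ]
```

Request:
apply_moves --targets '[{"tx":0,"ty":0.4,"tz":-0.02,"roll":0,"claw":0},{"tx":0,"ty":0.9,"tz":-0.02,"roll":0,"claw":0},{"tx":-0.02,"ty":1.35,"tz":-0.02,"roll":0,"claw":0},{"tx":-0.02,"ty":1.5,"tz":0,"roll":0,"claw":0},{"tx":-0.02,"ty":1.5,"tz":0.1,"roll":0,"claw":0},{"tx":-0.02,"ty":1.5,"tz":0.2,"roll":0,"claw":0},{"tx":-0.02,"ty":1.5,"tz":0.25,"roll":0,"claw":0},{"tx":-0.02,"ty":1.5,"tz":0.25,"roll":0,"claw":0},{"tx":-0.02,"ty":1.5,"tz":0.25,"roll":0,"claw":0},{"tx":-0.02,"ty":1.5,"tz":0.25,"roll":0,"claw":0}]'

```text
time: 21.97
tool_pos: [0.5113, -0.017, 0.1038]
eef_rot: [-3.141, -0.0, 0.101]
wrist_force: [-0.1, 0.2, -1.2]
grip_width: 0.0295
```

Run:
```python
from h import *
ctrl.get_image('top')
p=snap('wrist','w25');st();np.savez('p25',**p)
im=cv2.imread('pics/w25.png')
cv2.imwrite('pics/w25c.png',cv2.resize(im[180:340,220:440],None,fx=3.4,fy=3.4,interpolation=cv2.INTER_CUBIC))
```

```text
t 22.07 pos [ 0.5114 -0.0174  0.1039] rot [-3.1416e+00 -4.0000e-04  1.0060e-01] F [ 0.57 -1.07 -1.19] g 0.0291
```

View pics/w25c.png

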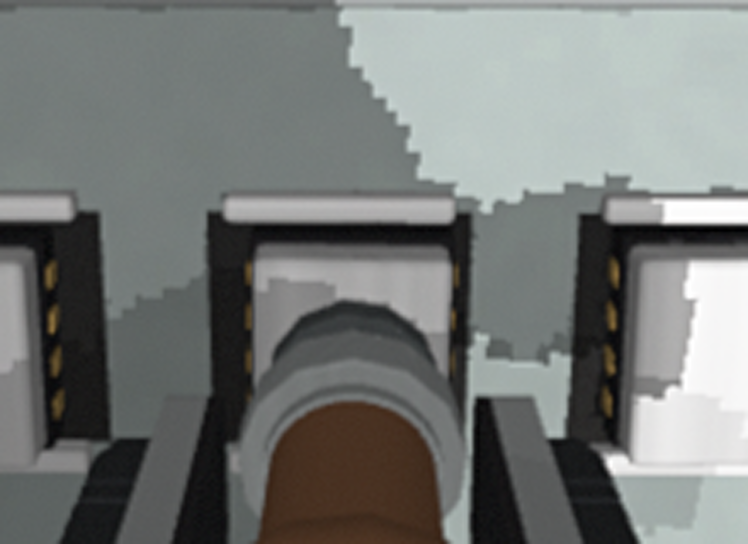

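Request:
apply_moves --targets '[{"tx":0,"ty":0,"tz":0.03,"roll":0,"claw":0},{"tx":0,"ty":0,"tz":0.06,"roll":0,"claw":0},{"tx":0,"ty":0,"tz":0.08,"roll":0,"claw":0},{"tx":0,"ty":0,"tz":0.1,"roll":0,"claw":0},{"tx":0,"ty":0,"tz":0.12,"roll":0,"claw":0},{"tx":0,"ty":0,"tz":0.14,"roll":0,"claw":0},{"tx":0,"ty":0,"tz":0.16,"roll":0,"claw":0},{"tx":0,"ty":0,"tz":0.18,"roll":0,"claw":0},{"tx":0,"ty":0,"tz":0.19,"roll":0,"claw":0},{"tx":0,"ty":0,"tz":0.19,"roll":0,"claw":0},{"tx":0,"ty":0,"tz":0.19,"roll":0,"claw":0}]'

```text
time: 22.98
tool_pos: [0.5116, -0.0178, 0.0965]
eef_rot: [3.141, -0.001, 0.1]
wrist_force: [-0.9, -0.6, 4.2]
grip_width: 0.0296
```

Request:
apply_moves --targets '[{"tx":0,"ty":0,"tz":0.01,"roll":0,"claw":0},{"tx":0,"ty":0,"tz":0.01,"roll":0,"claw":0},{"tx":0,"ty":0,"tz":0.01,"roll":0,"claw":0},{"tx":0,"ty":0,"tz":0.01,"roll":0,"claw":0},{"tx":0,"ty":0,"tz":0.01,"roll":0,"claw":0},{"tx":0,"ty":0,"tz":0.01,"roll":0,"claw":0},{"tx":0,"ty":0,"tz":0.01,"roll":0,"claw":0},{"tx":0,"ty":0,"tz":0.01,"roll":0,"claw":0}]'

```text
time: 23.65
tool_pos: [0.5116, -0.0179, 0.096]
eef_rot: [3.141, -0.001, 0.1]
wrist_force: [0.3, 0.3, 4.9]
grip_width: 0.0294
```

Request:
apply_moves --targets '[{"tx":0,"ty":0,"tz":-0.05,"roll":0,"claw":0},{"tx":0,"ty":0,"tz":-0.15,"roll":0,"claw":0},{"tx":0,"ty":0,"tz":-0.3,"roll":0,"claw":0},{"tx":0,"ty":0,"tz":-0.45,"roll":0,"claw":0},{"tx":0,"ty":0,"tz":-0.45,"roll":0,"claw":0},{"tx":0,"ty":0,"tz":-0.45,"roll":0,"claw":0}]'

```text
time: 24.15
tool_pos: [0.5113, -0.0178, 0.1141]
eef_rot: [3.141, -0.0, 0.1]
wrist_force: [0.2, -0.1, -1.5]
grip_width: 0.0293
```

Run:
```python
from h import *
p=snap('wrist','w26');st();np.savez('p26',**p)
im=cv2.imread('pics/w26.png')
cv2.imwrite('pics/w26c.png',cv2.resize(im[180:380,220:500],None,fx=2.8,fy=2.8,interpolation=cv2.INTER_CUBIC))
```

```text
t 24.2 pos [ 0.5111 -0.0179  0.1138] rot [3.1415e+00 1.0000e-04 9.9900e-02] F [ 0.81  0.17 -0.95] g 0.0294
```

View pics/w26c.png

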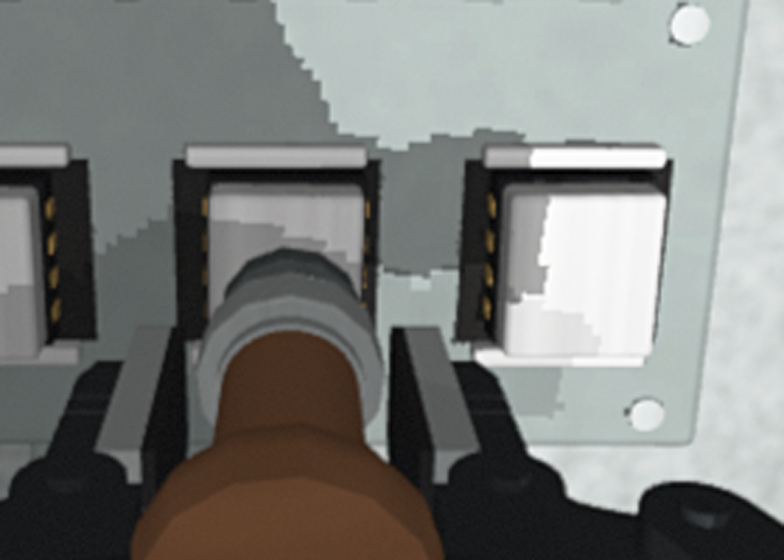

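Request:
apply_moves --targets '[{"tx":0,"ty":0.4,"tz":-0.02,"roll":0,"claw":0},{"tx":0,"ty":0.9,"tz":-0.02,"roll":0,"claw":0},{"tx":-0.02,"ty":1.25,"tz":-0.02,"roll":0,"claw":0},{"tx":-0.02,"ty":1.385,"tz":0,"roll":0,"claw":0},{"tx":-0.02,"ty":1.385,"tz":0.1,"roll":0,"claw":0},{"tx":-0.02,"ty":1.385,"tz":0.2,"roll":0,"claw":0},{"tx":-0.02,"ty":1.385,"tz":0.25,"roll":0,"claw":0},{"tx":-0.02,"ty":1.385,"tz":0.25,"roll":0,"claw":0},{"tx":-0.02,"ty":1.385,"tz":0.25,"roll":0,"claw":0},{"tx":-0.02,"ty":1.385,"tz":0.25,"roll":0,"claw":0}]'

```text
time: 25.03
tool_pos: [0.5161, -0.0723, 0.1038]
eef_rot: [-3.141, -0.0, 0.101]
wrist_force: [-0.2, -0.0, -1.2]
grip_width: 0.0297
```

Run:
```python
from h import *
ctrl.get_image('top')
p=snap('wrist','w27');st();np.savez('p27',**p)
im=cv2.imread('pics/w27.png')
cv2.imwrite('pics/w27c.png',cv2.resize(im[180:340,220:440],None,fx=3.4,fy=3.4,interpolation=cv2.INTER_CUBIC))
```

```text
t 25.13 pos [ 0.5162 -0.0727  0.104 ] rot [ 3.1416e+00 -3.0000e-04  1.0060e-01] F [ 0.15 -0.36 -1.01] g 0.0291
```

View pics/w27c.png

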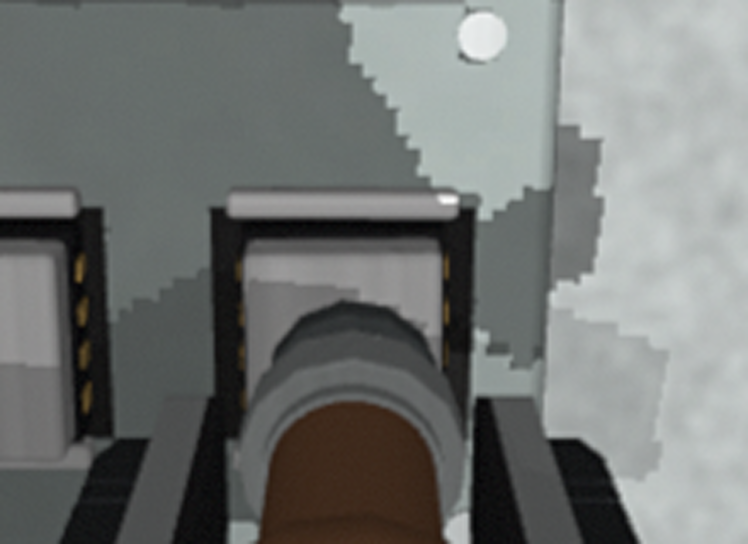

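Request:
apply_moves --targets '[{"tx":0.01,"ty":-0.035,"tz":0.01,"roll":0,"claw":0},{"tx":0.01,"ty":-0.035,"tz":0.04,"roll":0,"claw":0},{"tx":0.01,"ty":-0.035,"tz":0.07,"roll":0,"claw":0},{"tx":0.01,"ty":-0.035,"tz":0.09,"roll":0,"claw":0},{"tx":0.01,"ty":-0.035,"tz":0.11,"roll":0,"claw":0},{"tx":0.01,"ty":-0.035,"tz":0.13,"roll":0,"claw":0},{"tx":0.01,"ty":-0.035,"tz":0.15,"roll":0,"claw":0},{"tx":0.01,"ty":-0.035,"tz":0.17,"roll":0,"claw":0},{"tx":0.01,"ty":-0.035,"tz":0.19,"roll":0,"claw":0},{"tx":0.01,"ty":-0.035,"tz":0.2,"roll":0,"claw":0},{"tx":0.01,"ty":-0.035,"tz":0.2,"roll":0,"claw":0},{"tx":0.01,"ty":-0.035,"tz":0.2,"roll":0,"claw":0}]'

```text
time: 26.13
tool_pos: [0.5166, -0.0716, 0.0961]
eef_rot: [3.141, -0.001, 0.1]
wrist_force: [-1.0, -1.0, 5.0]
grip_width: 0.0292
```

Request:
apply_moves --targets '[{"tx":0,"ty":0,"tz":0,"roll":0,"claw":0},{"tx":0,"ty":0,"tz":0,"roll":0,"claw":0},{"tx":0,"ty":0,"tz":0,"roll":0,"claw":0},{"tx":0,"ty":0,"tz":0,"roll":0,"claw":0},{"tx":0,"ty":0,"tz":0,"roll":0,"claw":0},{"tx":0,"ty":0,"tz":0,"roll":0,"claw":0},{"tx":0,"ty":0,"tz":0,"roll":0,"claw":0}]'

```text
time: 26.72
tool_pos: [0.5166, -0.0716, 0.0961]
eef_rot: [3.141, -0.001, 0.1]
wrist_force: [-0.0, 1.1, 4.3]
grip_width: 0.029
```

Request:
apply_moves --targets '[{"tx":0,"ty":0,"tz":-0.05,"roll":0,"claw":0},{"tx":0,"ty":0,"tz":-0.15,"roll":0,"claw":0},{"tx":0,"ty":0,"tz":-0.3,"roll":0,"claw":0},{"tx":0,"ty":0,"tz":-0.6,"roll":0,"claw":0},{"tx":0,"ty":0,"tz":-1,"roll":0,"claw":0},{"tx":0,"ty":0,"tz":-1.2,"roll":0,"claw":0},{"tx":0,"ty":0,"tz":-1.2,"roll":0,"claw":0}]'

```text
time: 27.3
tool_pos: [0.5172, -0.0717, 0.1454]
eef_rot: [3.141, -0.003, 0.1]
wrist_force: [0.1, -0.5, -1.4]
grip_width: 0.0294
```

Run:
```python
from h import *
ctrl.get_image('top')
st();to((.393,-.2905,.14),.1)
```

```text
t 27.35 pos [ 0.5166 -0.0717  0.1444] rot [ 3.1411e+00 -1.5000e-03  9.9700e-02] F [-0.49 -0.92 -1.21] g 0.0297
move tx,ty,tz [-3.619  5.135  0.108] roll -0.002
```

Request:
apply_moves --targets '[{"tx":-0.4,"ty":0.5,"tz":0,"roll":0,"claw":0},{"tx":-0.9,"ty":1.2,"tz":0,"roll":0,"claw":0},{"tx":-1.4,"ty":1.95,"tz":0,"roll":0,"claw":0},{"tx":-1.9,"ty":2.7,"tz":0,"roll":0,"claw":0},{"tx":-2.4,"ty":3.4,"tz":0,"roll":0,"claw":0},{"tx":-2.9,"ty":4.1,"tz":0,"roll":0,"claw":0},{"tx":-3.3,"ty":4.7,"tz":0.2,"roll":0,"claw":0},{"tx":-3.55,"ty":5.05,"tz":0.4,"roll":0,"claw":0},{"tx":-3.6,"ty":5.13,"tz":0.6,"roll":0,"claw":0},{"tx":-3.6,"ty":5.13,"tz":0.8,"roll":0,"claw":0},{"tx":-3.6,"ty":5.13,"tz":0.8,"roll":0,"claw":0}]'

```text
time: 28.27
tool_pos: [0.3927, -0.2885, 0.1097]
eef_rot: [-3.138, 0.003, 0.101]
wrist_force: [-0.5, 0.5, -1.9]
grip_width: 0.0297
```

Run:
```python
from h import *
ctrl.get_image('top');ctrl.get_image('top')
p=snap('wrist','w28');st();np.savez('p28',**p)
im=cv2.imread('pics/w28.png')
cv2.imwrite('pics/w28c.png',cv2.resize(im[150:400,200:450],None,fx=2.4,fy=2.4,interpolation=cv2.INTER_CUBIC))
```

```text
t 28.42 pos [ 0.3945 -0.2887  0.1117] rot [-3.1409e+00 -3.0000e-04  1.0280e-01] F [-0.1   0.34 -0.98] g 0.0294
```

View pics/w28c.png

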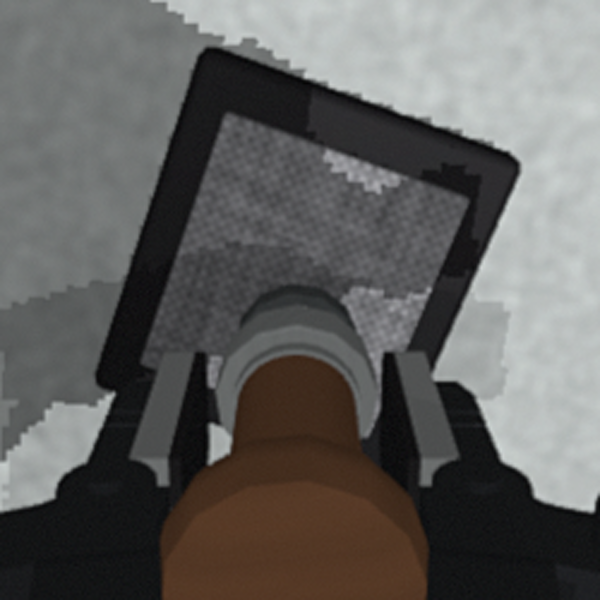

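Run:
```python
from h import *
p=dict(np.load('p28.npz'))
c=lambda x:(200+x[0]/2.4,150+x[1]/2.4)
A,B,C=[w(p,*c(x),.024) for x in [(225,112),(470,198),(142,365)]]
print(A,B,C,np.linalg.norm(A-B),np.linalg.norm(A-C),'centre',(B+C)/2)
A,B,C=[w(p,*c(x),.021) for x in [(205,50),(520,165),(98,382)]]
print(np.linalg.norm(A-B),np.linalg.norm(A-C),'centre',(B+C)/2)
e=np.array([np.cos(.1),np.sin(.1),0]);s,t,M=tool()
print('foot',w(p,*c((292,285)),t[2]-.0505+.006)-.012*e)
to((.3935,-.2905,.085),.1)
```

```text
[ 0.43027308 -0.26871104  0.024     ] [ 0.41623849 -0.32670039  0.024     ] [ 0.36622676 -0.25365417  0.024     ] 0.059663510562294166 0.06579240594372228 centre [ 0.39123263 -0.29017728  0.024     ]
0.07702265631057092 0.08661310554414597 centre [ 0.3917815  -0.29013065  0.021     ]
foot [ 0.39442763 -0.28764303  0.06720294]
move tx,ty,tz [-0.03   0.044  0.668] roll 0.027
```

Request:
apply_moves --targets '[{"tx":-0.045,"ty":0.01,"tz":0.15,"roll":0,"claw":0},{"tx":-0.045,"ty":0.01,"tz":0.4,"roll":0,"claw":0},{"tx":-0.045,"ty":0.01,"tz":0.6,"roll":0,"claw":0},{"tx":-0.045,"ty":0.01,"tz":0.75,"roll":0,"claw":0},{"tx":-0.045,"ty":0.01,"tz":0.82,"roll":0,"claw":0},{"tx":-0.045,"ty":0.01,"tz":0.86,"roll":0,"claw":0},{"tx":-0.045,"ty":0.01,"tz":0.88,"roll":0,"claw":0},{"tx":-0.045,"ty":0.01,"tz":0.9,"roll":0,"claw":0},{"tx":-0.045,"ty":0.01,"tz":0.92,"roll":0,"claw":0},{"tx":-0.045,"ty":0.01,"tz":0.92,"roll":0,"claw":0}]'

```text
time: 29.25
tool_pos: [0.3918, -0.2908, 0.0751]
eef_rot: [3.141, -0.0, 0.1]
wrist_force: [0.7, 0.1, -0.9]
grip_width: 0.0297
```

Run:
```python
from h import *
st()
```

```text
t 29.25 pos [ 0.3918 -0.2908  0.0751] rot [ 3.1413e+00 -3.0000e-04  9.9900e-02] F [ 0.74  0.05 -0.9 ] g 0.0297
```

Not yet in firm contact; ease down.

Request:
apply_moves --targets '[{"tx":0,"ty":0,"tz":0.02,"roll":0,"claw":0},{"tx":0,"ty":0,"tz":0.03,"roll":0,"claw":0},{"tx":0,"ty":0,"tz":0.03,"roll":0,"claw":0}]'

```text
time: 29.5
tool_pos: [0.3917, -0.2907, 0.0738]
eef_rot: [3.141, -0.0, 0.1]
wrist_force: [-0.7, 0.2, -1.4]
grip_width: 0.0295
```

Run:
```python
from h import *
st()
```

```text
t 29.5 pos [ 0.3917 -0.2907  0.0738] rot [ 3.1415e+00 -1.0000e-04  9.9900e-02] F [-0.73  0.21 -1.41] g 0.0295
```

Request:
apply_moves --targets '[{"tx":0,"ty":0,"tz":0.015,"roll":0,"claw":0},{"tx":0,"ty":0,"tz":0.03,"roll":0,"claw":0},{"tx":0,"ty":0,"tz":0.03,"roll":0,"claw":0}]'

```text
time: 29.75
tool_pos: [0.3921, -0.2908, 0.0729]
eef_rot: [3.141, -0.001, 0.1]
wrist_force: [-0.3, 0.4, 2.7]
grip_width: 0.0295
```

Run:
```python
from h import *
st();ctrl.get_image('top');st()
```

```text
t 29.75 pos [ 0.3921 -0.2908  0.0729] rot [ 3.1411e+00 -7.0000e-04  1.0000e-01] F [-0.34  0.44  2.71] g 0.0295
t 29.8 pos [ 0.3921 -0.2908  0.0729] rot [ 3.1411e+00 -7.0000e-04  1.0010e-01] F [0.64 0.46 2.77] g 0.0293
```

Request:
apply_moves --newtons 20 --targets '[{"tx":0,"ty":0,"tz":-0.01,"roll":0,"claw":0},{"tx":0,"ty":0,"tz":-0.01,"roll":0,"claw":0.4},{"tx":0,"ty":0,"tz":-0.01,"roll":0,"claw":0.45},{"tx":0,"ty":0,"tz":-0.01,"roll":0,"claw":0.5},{"tx":0,"ty":0,"tz":-0.01,"roll":0,"claw":0.6},{"tx":0,"ty":0,"tz":-0.01,"roll":0,"claw":0.8},{"tx":0,"ty":0,"tz":-0.01,"roll":0,"claw":0.8},{"tx":0,"ty":0,"tz":-0.4,"roll":0,"claw":0.8},{"tx":0,"ty":0,"tz":-1,"roll":0,"claw":0.8},{"tx":0,"ty":0,"tz":-1.8,"roll":0,"claw":0.8},{"tx":0,"ty":0,"tz":-2.6,"roll":0,"claw":0.8},{"tx":0,"ty":0,"tz":-3,"roll":0,"claw":0.8}]'

```text
time: 30.8
tool_pos: [0.393, -0.2914, 0.1961]
eef_rot: [3.138, -0.004, 0.1]
wrist_force: [0.2, -0.3, 0.5]
grip_width: 0.0678
```

Run:
```python
from h import *
ctrl.get_image('top');ctrl.get_image('top')
p=snap('wrist','w30');st();np.savez('p30',**p)
im=cv2.imread('pics/w30.png')
cv2.imwrite('pics/w30c.png',cv2.resize(im[150:310,240:410],None,fx=3.7,fy=3.7,interpolation=cv2.INTER_CUBIC))
snap('top','t30');t=cv2.imread('pics/t30.png');s=snap('scene','s30');s=cv2.imread('pics/s30.png')
cv2.imwrite('pics/t30c.png',cv2.resize(t[180:310,90:240],None,fx=4.5,fy=4.5,interpolation=cv2.INTER_CUBIC))
cv2.imwrite('pics/s30c.png',cv2.resize(s[190:270,340:440],None,fx=6,fy=6,interpolation=cv2.INTER_CUBIC))
```

```text
t 30.95 pos [ 0.3923 -0.2911  0.1938] rot [ 3.1394e+00 -2.3000e-03  9.9800e-02] F [ 0.87 -0.03 -1.16] g 0.0684
```

View pics/w30c.png

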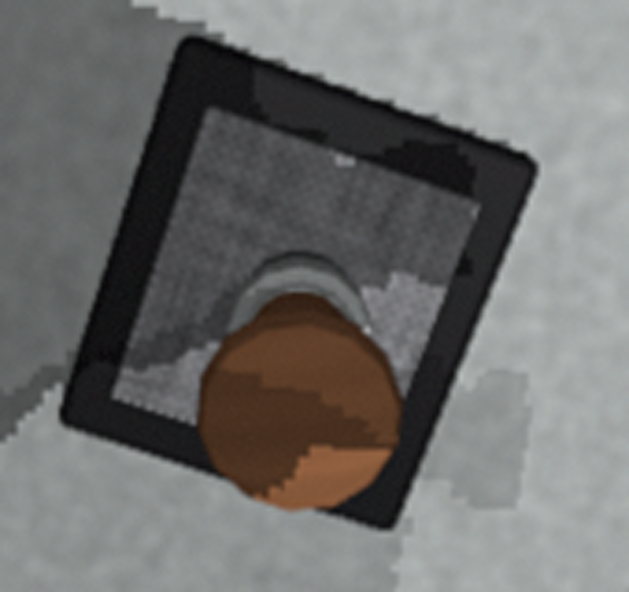

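View pics/t30c.png

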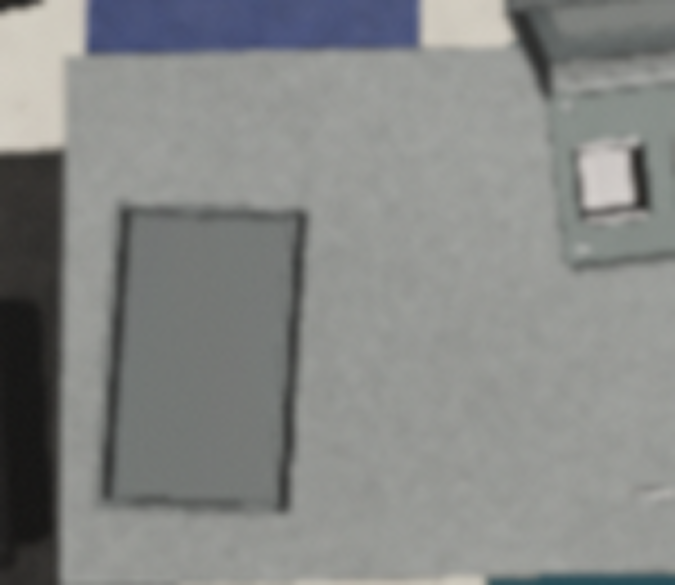

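View pics/s30c.png

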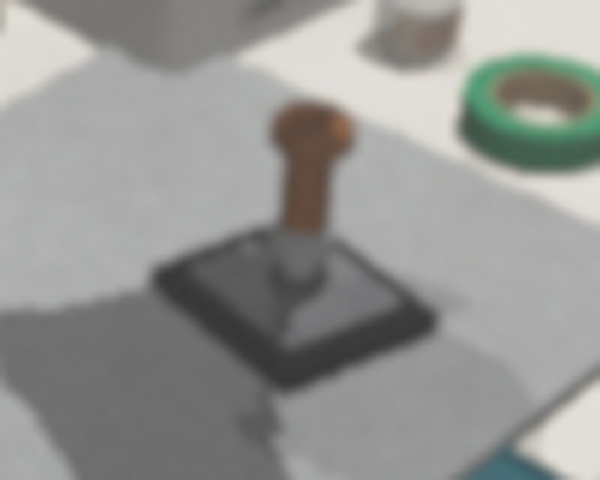

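Run:
```python
from h import *
p=dict(np.load('p30.npz'))
c=lambda x:(240+x[0]/3.7,150+x[1]/3.7)
P=[w(p,*c(x),.021) for x in [(185,38),(538,165),(392,528),(62,418)]];print('pad',np.mean(P,0))
print('knob widest',w(p,*c((300,410)),.094), 'top',w(p,*c((300,418)),.101))
t=ctrl.camera_params('top')
c=lambda x:(90+x[0]/4.5,180+x[1]/4.5)
Q=np.array([w(t,*c(x),.028) for x in [(122,208),(305,212),(287,510),(105,500)]]);print(Q,Q.mean(0),'yaw',np.arctan2(*(Q[0]+Q[1]-Q[2]-Q[3])[[1,0]]))
st();to((.501,.0967,.2),.1)
```

```text
pad [ 0.39178811 -0.29038691  0.021     ]
knob widest [ 0.39043783 -0.29163323  0.094     ] top [ 0.39142923 -0.29151472  0.101     ]
[[0.49365009 0.36541958 0.028     ]
 [0.48908505 0.2651574  0.028     ]
 [0.32490695 0.27465323 0.028     ]
 [0.3331177  0.37320471 0.028     ]] [0.41018995 0.31960873 0.028     ] yaw -0.05316945767958473
t 31.05 pos [ 0.391  -0.2903  0.1916] rot [-3.1405e+00  1.5000e-03  9.9800e-02] F [-0.16 -0.26 -0.98] g 0.068
move tx,ty,tz [ 3.702 -9.354 -0.204] roll -0.001
```

Request:
apply_moves --targets '[{"tx":0.3,"ty":-0.8,"tz":0,"roll":0,"claw":0.52},{"tx":0.6,"ty":-1.6,"tz":0,"roll":0,"claw":0.52},{"tx":0.95,"ty":-2.5,"tz":0,"roll":0,"claw":0.52},{"tx":1.3,"ty":-3.4,"tz":0,"roll":0,"claw":0.52},{"tx":1.65,"ty":-4.3,"tz":0,"roll":0,"claw":0.52},{"tx":2.0,"ty":-5.2,"tz":0,"roll":0,"claw":0.52},{"tx":2.4,"ty":-6.1,"tz":0,"roll":0,"claw":0.52},{"tx":2.75,"ty":-7,"tz":0.3,"roll":0,"claw":0.52},{"tx":3.1,"ty":-7.8,"tz":0.6,"roll":0,"claw":0.52},{"tx":3.4,"ty":-8.6,"tz":1,"roll":0,"claw":0.52},{"tx":3.6,"ty":-9.1,"tz":1.5,"roll":0,"claw":0.52},{"tx":3.7,"ty":-9.35,"tz":1.8,"roll":0,"claw":0.52}]'

```text
time: 32.05
tool_pos: [0.5003, 0.0999, 0.1175]
eef_rot: [-3.14, 0.004, 0.105]
wrist_force: [0.1, -0.3, 0.4]
grip_width: 0.0443
```

Run:
```python
from h import *
ctrl.get_image('top');ctrl.get_image('top')
p=snap('wrist','w31');st();np.savez('p31',**p)
to((.501,.0967,.0625),.1)
```

```text
t 32.2 pos [0.5    0.0965 0.1184] rot [3.1415 0.0053 0.1022] F [-0.95  0.31  0.6 ] g 0.044
move tx,ty,tz [ 0.031 -0.002  1.399] roll 0.021
```

View pics/w31.png

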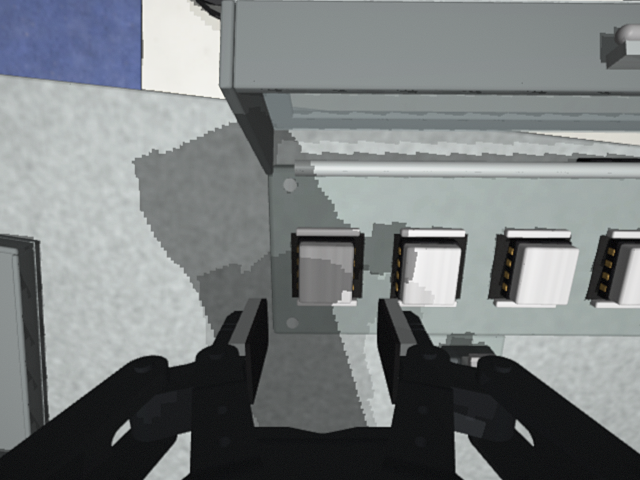

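Request:
apply_moves --newtons 40 --targets '[{"tx":0.02,"ty":0,"tz":0.3,"roll":0,"claw":0.52},{"tx":0.02,"ty":0,"tz":0.7,"roll":0,"claw":0.52},{"tx":0.02,"ty":0,"tz":1.1,"roll":0,"claw":0.52},{"tx":0.02,"ty":0,"tz":1.3,"roll":0,"claw":0.52},{"tx":0.02,"ty":0,"tz":1.4,"roll":0,"claw":0.52},{"tx":0.02,"ty":0,"tz":1.4,"roll":0,"claw":0.52},{"tx":0.02,"ty":0,"tz":1.4,"roll":0,"claw":0.42},{"tx":0.02,"ty":0,"tz":1.4,"roll":0,"claw":0.3},{"tx":0.02,"ty":0,"tz":1.4,"roll":0,"claw":0.2},{"tx":0.02,"ty":0,"tz":1.4,"roll":0,"claw":0.2},{"tx":0.02,"ty":0,"tz":1.4,"roll":0,"claw":0.2}]'

```text
time: 33.12
tool_pos: [0.5032, 0.0964, 0.0655]
eef_rot: [3.141, -0.002, 0.1]
wrist_force: [0.5, -1.4, 6.1]
grip_width: 0.0289
```

Run:
```python
from h import *
p=snap('wrist','w32');st()
```

```text
t 33.17 pos [0.5032 0.0963 0.0655] rot [ 3.1414e+00 -1.9000e-03  9.9800e-02] F [-0.51 -0.14  5.03] g 0.0287
```

View pics/w32.png

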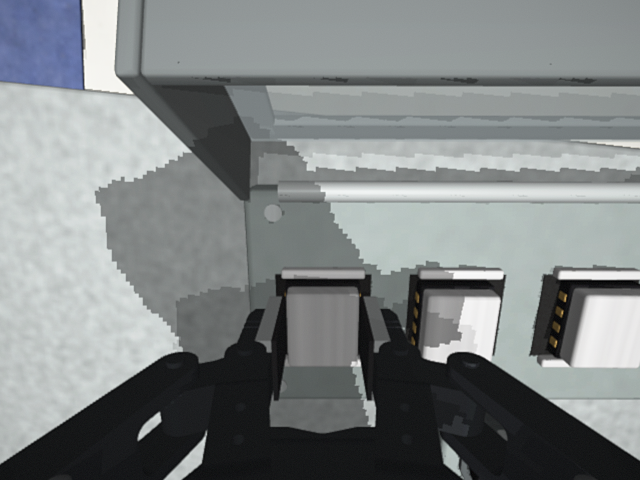

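Request:
apply_moves --newtons 50 --targets '[{"tx":0,"ty":0,"tz":-0.1,"roll":0,"claw":0.2},{"tx":0,"ty":0,"tz":-0.3,"roll":0,"claw":0.2},{"tx":0,"ty":0,"tz":-0.7,"roll":0,"claw":0.2},{"tx":0,"ty":0,"tz":-1.2,"roll":0,"claw":0.2},{"tx":0,"ty":0,"tz":-1.5,"roll":0,"claw":0.2},{"tx":0,"ty":0,"tz":-1.5,"roll":0,"claw":0.2}]'

```text
time: 33.67
tool_pos: [0.504, 0.0969, 0.1274]
eef_rot: [-3.141, -0.005, 0.1]
wrist_force: [0.1, 0.3, -0.3]
grip_width: 0.0284
```

```bash
cat >> h.py <<'E'
TO=np.array([.4102,.3196]);TY=-.053
def slot(i):
    return TO+np.array([np.cos(TY),np.sin(TY)])*(1.5-i)*.0375
E
python3 - <<'E'
from h import *
p=snap('wrist','w33');st()
for i in range(4): print(slot(i))
to((*slot(3),.13),TY)
E
```

```text
t 33.72 pos [0.5032 0.0965 0.1259] rot [-3.1414e+00 -3.0000e-03  9.9800e-02] F [ 1.45 -0.76 -1.68] g 0.0286
[0.46637102 0.31662015]
[0.42892367 0.31860672]
[0.39147633 0.32059328]
[0.35402898 0.32257985]
move tx,ty,tz [-3.148 -5.996 -0.111] roll 1.459
```

View pics/w33.png

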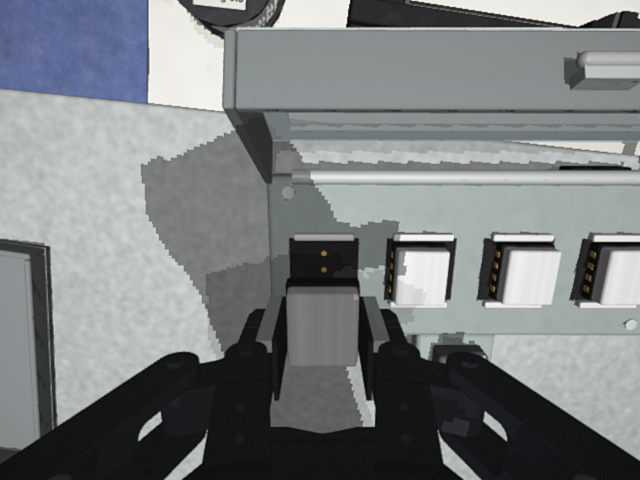

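Request:
apply_moves --targets '[{"tx":-0.3,"ty":-0.6,"tz":-0.1,"roll":0.1,"claw":0.2},{"tx":-0.7,"ty":-1.3,"tz":-0.1,"roll":0.3,"claw":0.2},{"tx":-1.1,"ty":-2.1,"tz":-0.1,"roll":0.5,"claw":0.2},{"tx":-1.5,"ty":-2.9,"tz":-0.1,"roll":0.7,"claw":0.2},{"tx":-1.9,"ty":-3.7,"tz":-0.1,"roll":0.9,"claw":0.2},{"tx":-2.3,"ty":-4.4,"tz":-0.1,"roll":1.1,"claw":0.2},{"tx":-2.7,"ty":-5.1,"tz":-0.1,"roll":1.3,"claw":0.2},{"tx":-3,"ty":-5.7,"tz":0,"roll":1.45,"claw":0.2},{"tx":-3.15,"ty":-6,"tz":0.1,"roll":1.45,"claw":0.2},{"tx":-3.15,"ty":-6,"tz":0.1,"roll":1.45,"claw":0.2},{"tx":-3.15,"ty":-6,"tz":0.1,"roll":1.45,"claw":0.2}]'

```text
time: 34.63
tool_pos: [0.3521, 0.3224, 0.1197]
eef_rot: [3.14, 0.001, -0.049]
wrist_force: [-0.8, -0.7, -0.9]
grip_width: 0.0285
```

Run:
```python
from h import *
ctrl.get_image('top');ctrl.get_image('top')
p=snap('wrist','w34');st();np.savez('p34',**p)
```

```text
t 34.78 pos [0.3539 0.3211 0.1202] rot [ 3.1404e+00  2.0000e-04 -5.4200e-02] F [ 0.33  0.21 -0.51] g 0.0281
```

View pics/w34.png

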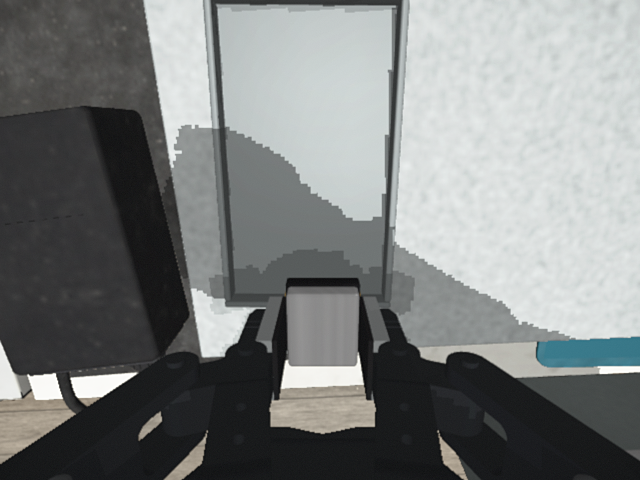

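Run:
```python
from h import *
p=dict(np.load('p34.npz'))
im=cv2.imread('pics/w34.png')
cv2.imwrite('pics/w34c.png',cv2.resize(im[220:320,190:430],None,fx=3.3,fy=3.3,interpolation=cv2.INTER_CUBIC))
for x in [(226,304),(390,302),(208,5),(405,5)]: print(x,w(p,*x,.028))
u=np.array([np.cos(TY),np.sin(TY)]);v=np.array([-u[1],u[0]])
for a in(-.084,.084):
  for b in (.05,-.05): print(proj(p,[*(TO+u*a+v*b),.028]))
```

```text
(226, 304) [0.32895351 0.38033106 0.028     ]
(390, 302) [0.32501416 0.28187022 0.028     ]
(208, 5) [0.48637252 0.3694197  0.028     ]
(405, 5) [0.48146536 0.27439924 0.028     ]
[236.52170811 303.46448309]
[402.90260736 303.41748266]
[214.08862398 -20.34576959]
[424.53540947 -19.97622317]
```

View pics/w34c.png

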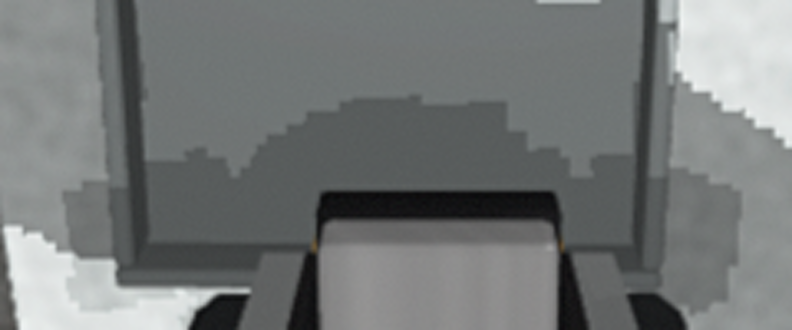

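Request:
apply_moves --targets '[{"tx":0,"ty":-0.1,"tz":0.1,"roll":0,"claw":0.2},{"tx":0,"ty":-0.19,"tz":0.4,"roll":0,"claw":0.2},{"tx":0,"ty":-0.19,"tz":0.9,"roll":0,"claw":0.2},{"tx":0,"ty":-0.19,"tz":1.3,"roll":0,"claw":0.2},{"tx":0,"ty":-0.19,"tz":1.55,"roll":0,"claw":0.2},{"tx":0,"ty":-0.19,"tz":1.7,"roll":0,"claw":0.2},{"tx":0,"ty":-0.19,"tz":1.78,"roll":0,"claw":0.2},{"tx":0,"ty":-0.19,"tz":1.82,"roll":0,"claw":0.2},{"tx":0,"ty":-0.19,"tz":1.82,"roll":0,"claw":0.2}]'

```text
time: 35.53
tool_pos: [0.3539, 0.3302, 0.048]
eef_rot: [-3.141, -0.0, -0.052]
wrist_force: [0.1, 0.5, 0.2]
grip_width: 0.0283
```

Run:
```python
from h import *
p=snap('wrist','w35');st();np.savez('p35',**p)
```

```text
t 35.58 pos [0.3539 0.3303 0.0482] rot [-3.1409e+00 -6.0000e-04 -5.2200e-02] F [-0.25 -1.01 -0.63] g 0.0284
```

View pics/w35.png

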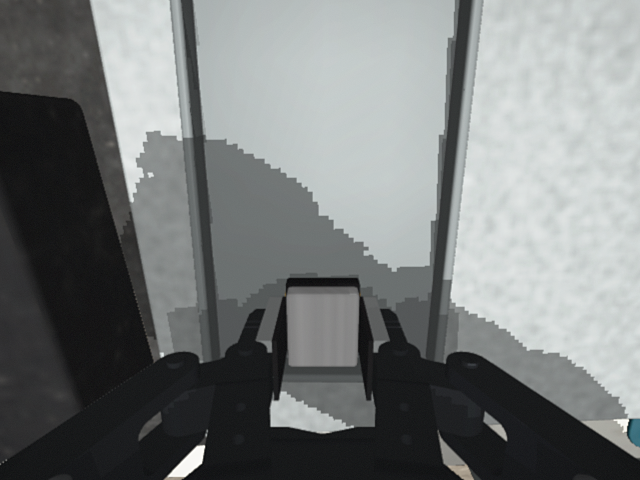

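Request:
apply_moves --targets '[{"tx":0.03,"ty":0,"tz":0.03,"roll":0,"claw":0.2},{"tx":0.03,"ty":0,"tz":0.05,"roll":0,"claw":0.2},{"tx":0.03,"ty":0,"tz":0.07,"roll":0,"claw":0.2},{"tx":0.03,"ty":0,"tz":0.07,"roll":0,"claw":0.2}]'

```text
time: 35.92
tool_pos: [0.3552, 0.3302, 0.0456]
eef_rot: [-3.141, -0.001, -0.052]
wrist_force: [-0.7, 0.1, 4.7]
grip_width: 0.0284
```

Run:
```python
from h import *
st()
```

```text
t 35.92 pos [0.3552 0.3302 0.0456] rot [-3.1411e+00 -9.0000e-04 -5.2200e-02] F [-0.68  0.15  4.65] g 0.0284
```

Request:
apply_moves --targets '[{"tx":0,"ty":0,"tz":-0.01,"roll":0,"claw":0.4},{"tx":0,"ty":0,"tz":-0.01,"roll":0,"claw":0.52},{"tx":0,"ty":0,"tz":-0.01,"roll":0,"claw":0.52},{"tx":0,"ty":0,"tz":-0.01,"roll":0,"claw":0.52},{"tx":0,"ty":0,"tz":-0.3,"roll":0,"claw":0.52},{"tx":0,"ty":0,"tz":-0.8,"roll":0,"claw":0.52},{"tx":0,"ty":0,"tz":-1.5,"roll":0,"claw":0.52},{"tx":0,"ty":0,"tz":-2.1,"roll":0,"claw":0.52},{"tx":0,"ty":0,"tz":-2.2,"roll":0,"claw":0.52}]'

```text
time: 36.67
tool_pos: [0.3563, 0.3318, 0.1365]
eef_rot: [-3.136, -0.005, -0.052]
wrist_force: [0.8, -0.3, -0.1]
grip_width: 0.0442
```

Run:
```python
from h import *
p=snap('wrist','w36');st();np.savez('p36',**p)
to((.5063,.0420,.118),.1)
```

```text
t 36.72 pos [0.356  0.3313 0.1356] rot [-3.1375 -0.004  -0.0521] F [-0.45 -0.07  0.33] g 0.0445
move tx,ty,tz [4.128 7.03  0.427] roll -1.452
```

View pics/w36.png

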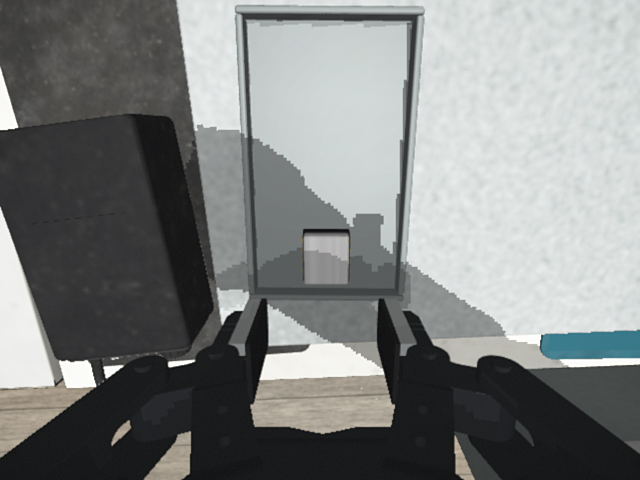

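Run:
```python
from h import *
p=dict(np.load('p36.npz'))
Q=np.array([w(p,*x,.028) for x in [(236,9),(423,9),(402,299),(253,297)]]);print(Q,Q.mean(0),np.arctan2(*(Q[0]+Q[1]-Q[2]-Q[3])[[1,0]]))
M1=np.array([w(p,*x,.03) for x in [(304,236),(349,236),(349,284),(304,283)]]);print(M1.mean(0))
```

```text
[[0.49218094 0.370769   0.028     ]
 [0.48707455 0.2729418  0.028     ]
 [0.32251715 0.28263788 0.028     ]
 [0.32861589 0.37852749 0.028     ]] [0.40759713 0.32621904 0.028     ] -0.05314519365203113
[0.35191695 0.32997637 0.03      ]
```

Request:
apply_moves --targets '[{"tx":0.3,"ty":0.6,"tz":0,"roll":-0.1,"claw":0.52},{"tx":0.8,"ty":1.3,"tz":0,"roll":-0.3,"claw":0.52},{"tx":1.25,"ty":2.1,"tz":0,"roll":-0.5,"claw":0.52},{"tx":1.7,"ty":2.9,"tz":0,"roll":-0.7,"claw":0.52},{"tx":2.15,"ty":3.7,"tz":0,"roll":-0.9,"claw":0.52},{"tx":2.6,"ty":4.5,"tz":0,"roll":-1.1,"claw":0.52},{"tx":3.05,"ty":5.3,"tz":0,"roll":-1.3,"claw":0.52},{"tx":3.5,"ty":6.1,"tz":0,"roll":-1.45,"claw":0.52},{"tx":3.9,"ty":6.7,"tz":0.1,"roll":-1.45,"claw":0.52},{"tx":4.12,"ty":7.03,"tz":0.3,"roll":-1.45,"claw":0.52},{"tx":4.12,"ty":7.03,"tz":0.4,"roll":-1.45,"claw":0.52},{"tx":4.12,"ty":7.03,"tz":0.4,"roll":-1.45,"claw":0.52}]'

```text
time: 37.72
tool_pos: [0.5034, 0.0398, 0.1149]
eef_rot: [3.142, 0.004, 0.098]
wrist_force: [-0.2, 1.3, -0.3]
grip_width: 0.0443
```

Run:
```python
from h import *
ctrl.get_image('top');ctrl.get_image('top')
p=snap('wrist','w37');st();to((.5063,.0420,.0645),.1)
```

```text
t 37.87 pos [0.5039 0.0422 0.1166] rot [-3.141e+00  1.200e-03  1.025e-01] F [-0.82  0.53  0.7 ] g 0.0443
move tx,ty,tz [0.062 0.012 1.302] roll 0.024
```

View pics/w37.png

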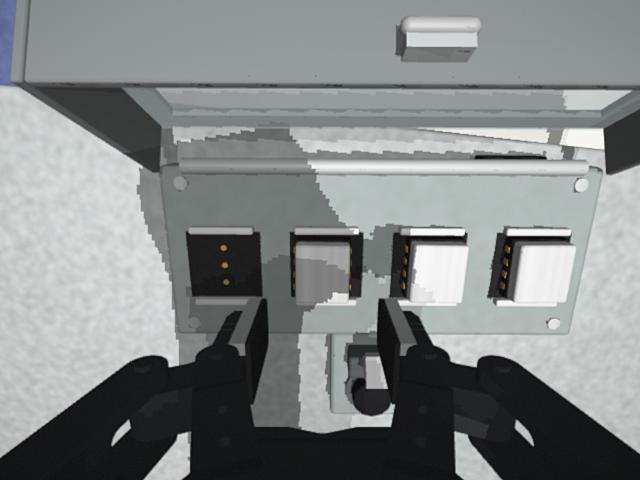

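Request:
apply_moves --newtons 40 --targets '[{"tx":0.05,"ty":0.01,"tz":0.3,"roll":0,"claw":0.52},{"tx":0.05,"ty":0.01,"tz":0.7,"roll":0,"claw":0.52},{"tx":0.05,"ty":0.01,"tz":1.05,"roll":0,"claw":0.52},{"tx":0.05,"ty":0.01,"tz":1.25,"roll":0,"claw":0.52},{"tx":0.05,"ty":0.01,"tz":1.3,"roll":0,"claw":0.52},{"tx":0.05,"ty":0.01,"tz":1.3,"roll":0,"claw":0.52},{"tx":0.05,"ty":0.01,"tz":1.3,"roll":0,"claw":0.42},{"tx":0.05,"ty":0.01,"tz":1.3,"roll":0,"claw":0.3},{"tx":0.05,"ty":0.01,"tz":1.3,"roll":0,"claw":0.2},{"tx":0.05,"ty":0.01,"tz":1.3,"roll":0,"claw":0.2},{"tx":0.05,"ty":0.01,"tz":1.3,"roll":0,"claw":0.2}]'

```text
time: 38.78
tool_pos: [0.5074, 0.0406, 0.0658]
eef_rot: [-3.142, -0.002, 0.1]
wrist_force: [-0.5, 0.7, 4.3]
grip_width: 0.0289
```

Run:
```python
from h import *
st()
```

```text
t 38.78 pos [0.5074 0.0406 0.0658] rot [-3.1415e+00 -1.8000e-03  9.9900e-02] F [-0.5   0.75  4.31] g 0.0289
```

Request:
apply_moves --newtons 50 --targets '[{"tx":0,"ty":0,"tz":-0.1,"roll":0,"claw":0.2},{"tx":0,"ty":0,"tz":-0.3,"roll":0,"claw":0.2},{"tx":0,"ty":0,"tz":-0.7,"roll":0,"claw":0.2},{"tx":0,"ty":0,"tz":-1.2,"roll":0,"claw":0.2},{"tx":0,"ty":0,"tz":-1.5,"roll":0,"claw":0.2},{"tx":0,"ty":0,"tz":-1.5,"roll":0,"claw":0.2}]'

```text
time: 39.28
tool_pos: [0.5084, 0.0406, 0.1278]
eef_rot: [3.142, -0.005, 0.1]
wrist_force: [0.2, 0.2, -0.8]
grip_width: 0.0281
```

Run:
```python
from h import *
ctrl.get_image('top')
p=snap('wrist','w38');st()
to((.3926,.3282,.12),TY)
```

```text
t 39.38 pos [0.5067 0.0403 0.1253] rot [ 3.1414e+00 -8.0000e-04  9.9700e-02] F [-0.16 -0.52  0.25] g 0.0285
move tx,ty,tz [-2.123 -7.445  0.13 ] roll 1.459
```

View pics/w38.png

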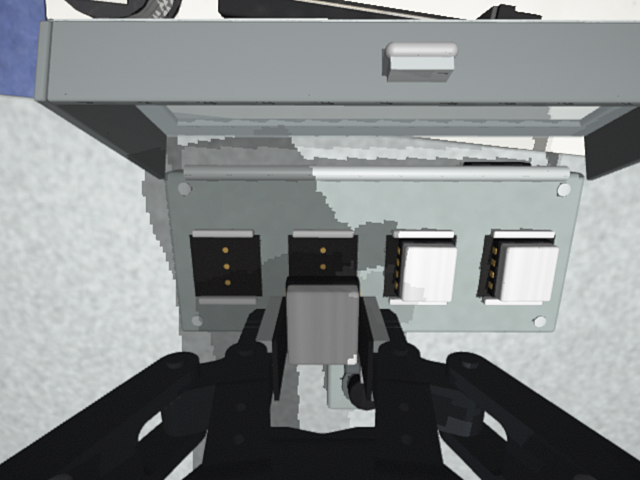

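Request:
apply_moves --targets '[{"tx":-0.2,"ty":-0.6,"tz":0,"roll":0.1,"claw":0.2},{"tx":-0.4,"ty":-1.4,"tz":0,"roll":0.3,"claw":0.2},{"tx":-0.65,"ty":-2.3,"tz":0,"roll":0.5,"claw":0.2},{"tx":-0.9,"ty":-3.2,"tz":0,"roll":0.7,"claw":0.2},{"tx":-1.15,"ty":-4.1,"tz":0,"roll":0.9,"claw":0.2},{"tx":-1.4,"ty":-5,"tz":0,"roll":1.1,"claw":0.2},{"tx":-1.7,"ty":-5.9,"tz":0,"roll":1.3,"claw":0.2},{"tx":-1.9,"ty":-6.7,"tz":0,"roll":1.45,"claw":0.2},{"tx":-2.05,"ty":-7.2,"tz":0.1,"roll":1.46,"claw":0.2},{"tx":-2.12,"ty":-7.44,"tz":0.2,"roll":1.46,"claw":0.2},{"tx":-2.12,"ty":-7.44,"tz":0.5,"roll":1.46,"claw":0.2},{"tx":-2.12,"ty":-7.44,"tz":0.5,"roll":1.46,"claw":0.2}]'

```text
time: 40.38
tool_pos: [0.3912, 0.3266, 0.1024]
eef_rot: [3.137, 0.004, -0.052]
wrist_force: [-0.7, -1.3, -0.5]
grip_width: 0.0288
```

Run:
```python
from h import *
ctrl.get_image('top');ctrl.get_image('top')
p=snap('wrist','w39');st()
to((.3926,.3282,.0475),TY)
```

```text
t 40.53 pos [0.3931 0.3266 0.1045] rot [ 3.1399e+00  7.0000e-04 -5.4900e-02] F [-0.49  0.1   0.04] g 0.0283
move tx,ty,tz [-0.013 -0.041  1.425] roll -0.019
```

View pics/w39.png

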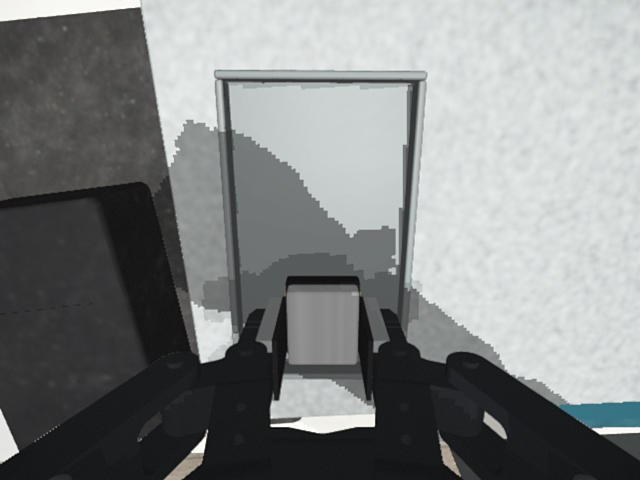

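Request:
apply_moves --targets '[{"tx":0.01,"ty":-0.02,"tz":0.3,"roll":0,"claw":0.2},{"tx":0.01,"ty":-0.02,"tz":0.7,"roll":0,"claw":0.2},{"tx":0.01,"ty":-0.02,"tz":1.05,"roll":0,"claw":0.2},{"tx":0.01,"ty":-0.02,"tz":1.25,"roll":0,"claw":0.2},{"tx":0.01,"ty":-0.02,"tz":1.35,"roll":0,"claw":0.2},{"tx":0.01,"ty":-0.02,"tz":1.4,"roll":0,"claw":0.2},{"tx":0.01,"ty":-0.02,"tz":1.43,"roll":0,"claw":0.2},{"tx":0.01,"ty":-0.02,"tz":1.43,"roll":0,"claw":0.2}]'

```text
time: 41.2
tool_pos: [0.3935, 0.329, 0.0482]
eef_rot: [-3.141, -0.001, -0.053]
wrist_force: [1.0, -0.1, -0.6]
grip_width: 0.0283
```

Run:
```python
from h import *
st()
```

```text
t 41.2 pos [0.3935 0.329  0.0482] rot [-3.1411e+00 -7.0000e-04 -5.3300e-02] F [ 1.05 -0.13 -0.57] g 0.0283
```

Request:
apply_moves --targets '[{"tx":0,"ty":0,"tz":0.02,"roll":0,"claw":0.2},{"tx":0,"ty":0,"tz":0.04,"roll":0,"claw":0.2},{"tx":0,"ty":0,"tz":0.055,"roll":0,"claw":0.2},{"tx":0,"ty":0,"tz":0.055,"roll":0,"claw":0.2},{"tx":0,"ty":0,"tz":0.055,"roll":0,"claw":0.2}]'

```text
time: 41.62
tool_pos: [0.3933, 0.3291, 0.0459]
eef_rot: [-3.141, -0.001, -0.053]
wrist_force: [0.3, -0.3, 2.1]
grip_width: 0.0284
```

Request:
apply_moves --targets '[{"tx":0,"ty":0,"tz":-0.01,"roll":0,"claw":0.4},{"tx":0,"ty":0,"tz":-0.01,"roll":0,"claw":0.52},{"tx":0,"ty":0,"tz":-0.01,"roll":0,"claw":0.52},{"tx":0,"ty":0,"tz":-0.01,"roll":0,"claw":0.52},{"tx":0,"ty":0,"tz":-0.3,"roll":0,"claw":0.52},{"tx":0,"ty":0,"tz":-0.8,"roll":0,"claw":0.52},{"tx":0,"ty":0,"tz":-1.5,"roll":0,"claw":0.52},{"tx":0,"ty":0,"tz":-2.1,"roll":0,"claw":0.52},{"tx":0,"ty":0,"tz":-2.2,"roll":0,"claw":0.52}]'

```text
time: 42.37
tool_pos: [0.3949, 0.3308, 0.1382]
eef_rot: [-3.136, -0.006, -0.053]
wrist_force: [0.4, 0.7, -0.1]
grip_width: 0.0443
```

Run:
```python
from h import *
ctrl.get_image('top')
p=snap('wrist','w40');st()
to((.5118,-.0177,.118),.1)
```

```text
t 42.47 pos [0.3938 0.3295 0.1354] rot [-3.1391e+00 -2.8000e-03 -5.3200e-02] F [ 0.59 -0.32 -0.81] g 0.0446
move tx,ty,tz [3.405 8.511 0.424] roll -1.463
```

View pics/w40.png

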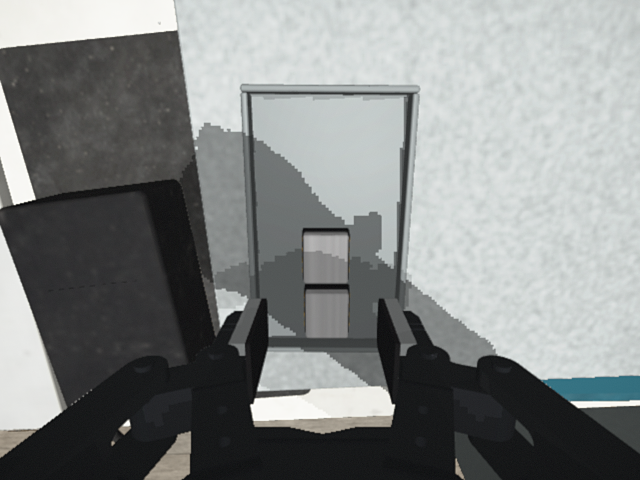

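Both sit in a row in the tray. Next is module 3.

Request:
apply_moves --targets '[{"tx":0.3,"ty":0.8,"tz":0,"roll":-0.1,"claw":0.52},{"tx":0.65,"ty":1.6,"tz":0,"roll":-0.3,"claw":0.52},{"tx":1.0,"ty":2.5,"tz":0,"roll":-0.5,"claw":0.52},{"tx":1.35,"ty":3.4,"tz":0,"roll":-0.7,"claw":0.52},{"tx":1.7,"ty":4.3,"tz":0,"roll":-0.9,"claw":0.52},{"tx":2.1,"ty":5.2,"tz":0,"roll":-1.1,"claw":0.52},{"tx":2.45,"ty":6.1,"tz":0,"roll":-1.3,"claw":0.52},{"tx":2.8,"ty":7,"tz":0,"roll":-1.45,"claw":0.52},{"tx":3.15,"ty":7.8,"tz":0.1,"roll":-1.46,"claw":0.52},{"tx":3.35,"ty":8.35,"tz":0.2,"roll":-1.46,"claw":0.52},{"tx":3.42,"ty":8.53,"tz":0.4,"roll":-1.46,"claw":0.52},{"tx":3.42,"ty":8.53,"tz":0.4,"roll":-1.46,"claw":0.52}]'

```text
time: 43.47
tool_pos: [0.5103, -0.0214, 0.1152]
eef_rot: [3.141, 0.005, 0.095]
wrist_force: [0.0, -0.1, -0.5]
grip_width: 0.0444
```

Run:
```python
from h import *
ctrl.get_image('top');ctrl.get_image('top');ctrl.get_image('top')
p=snap('wrist','w41');st();to((.5118,-.0177,.0645),.1)
```

```text
t 43.67 pos [ 0.5111 -0.0168  0.1174] rot [-3.1406e+00  8.0000e-04  1.0340e-01] F [ 0.37 -0.08  0.36] g 0.0441
move tx,ty,tz [0.016 0.026 1.321] roll 0.032
```

View pics/w41.png

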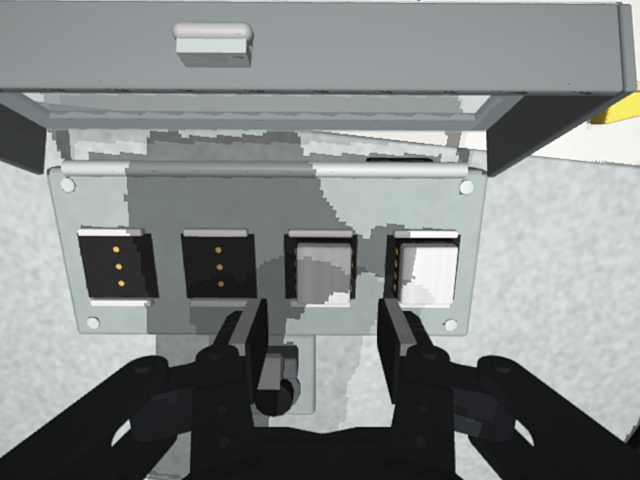

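Request:
apply_moves --newtons 40 --targets '[{"tx":0.01,"ty":0.01,"tz":0.3,"roll":0,"claw":0.52},{"tx":0.01,"ty":0.01,"tz":0.7,"roll":0,"claw":0.52},{"tx":0.01,"ty":0.01,"tz":1.05,"roll":0,"claw":0.52},{"tx":0.01,"ty":0.01,"tz":1.25,"roll":0,"claw":0.52},{"tx":0.01,"ty":0.01,"tz":1.31,"roll":0,"claw":0.52},{"tx":0.01,"ty":0.01,"tz":1.31,"roll":0,"claw":0.52},{"tx":0.01,"ty":0.01,"tz":1.31,"roll":0,"claw":0.42},{"tx":0.01,"ty":0.01,"tz":1.31,"roll":0,"claw":0.3},{"tx":0.01,"ty":0.01,"tz":1.31,"roll":0,"claw":0.2},{"tx":0.01,"ty":0.01,"tz":1.31,"roll":0,"claw":0.2},{"tx":0.01,"ty":0.01,"tz":1.31,"roll":0,"claw":0.2}]'

```text
time: 44.58
tool_pos: [0.5129, -0.0192, 0.0661]
eef_rot: [-3.142, -0.002, 0.1]
wrist_force: [-0.3, 1.2, 6.6]
grip_width: 0.0288
```

Run:
```python
from h import *
st()
```

```text
t 44.58 pos [ 0.5129 -0.0192  0.0661] rot [-3.1415e+00 -1.9000e-03  1.0000e-01] F [-0.29  1.21  6.62] g 0.0288
```

Request:
apply_moves --newtons 50 --targets '[{"tx":0,"ty":0,"tz":-0.1,"roll":0,"claw":0.2},{"tx":0,"ty":0,"tz":-0.3,"roll":0,"claw":0.2},{"tx":0,"ty":0,"tz":-0.7,"roll":0,"claw":0.2},{"tx":0,"ty":0,"tz":-1.2,"roll":0,"claw":0.2},{"tx":0,"ty":0,"tz":-1.5,"roll":0,"claw":0.2},{"tx":0,"ty":0,"tz":-1.5,"roll":0,"claw":0.2}]'

```text
time: 45.08
tool_pos: [0.5138, -0.0196, 0.128]
eef_rot: [3.141, -0.005, 0.1]
wrist_force: [0.0, 0.4, -0.4]
grip_width: 0.0285
```

Run:
```python
from h import *
ctrl.get_image('top')
p=snap('wrist','w42');st()
to((.4305,.3265,.12),TY)
```

```text
t 45.18 pos [ 0.5121 -0.0196  0.1255] rot [ 3.1413e+00 -7.0000e-04  9.9700e-02] F [-0.42 -0.84  0.36] g 0.028
move tx,ty,tz [-1.168 -8.813  0.134] roll 1.458
```

View pics/w42.png

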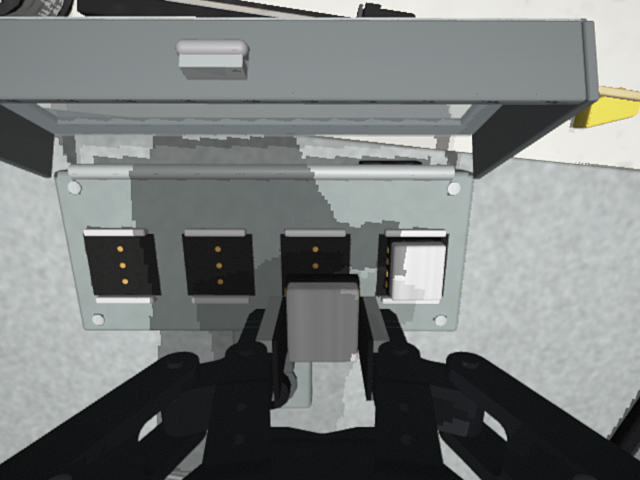

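Request:
apply_moves --targets '[{"tx":-0.1,"ty":-0.6,"tz":0,"roll":0.1,"claw":0.2},{"tx":-0.2,"ty":-1.4,"tz":0,"roll":0.2,"claw":0.2},{"tx":-0.3,"ty":-2.3,"tz":0,"roll":0.4,"claw":0.2},{"tx":-0.4,"ty":-3.2,"tz":0,"roll":0.6,"claw":0.2},{"tx":-0.55,"ty":-4.1,"tz":0,"roll":0.75,"claw":0.2},{"tx":-0.65,"ty":-5,"tz":0,"roll":0.9,"claw":0.2},{"tx":-0.8,"ty":-5.9,"tz":0,"roll":1.05,"claw":0.2},{"tx":-0.9,"ty":-6.8,"tz":0,"roll":1.2,"claw":0.2},{"tx":-1.0,"ty":-7.7,"tz":0,"roll":1.35,"claw":0.2},{"tx":-1.1,"ty":-8.4,"tz":0.1,"roll":1.46,"claw":0.2},{"tx":-1.16,"ty":-8.8,"tz":0.2,"roll":1.46,"claw":0.2},{"tx":-1.16,"ty":-8.8,"tz":0.4,"roll":1.46,"claw":0.2}]'

```text
time: 46.18
tool_pos: [0.4287, 0.331, 0.1085]
eef_rot: [-3.139, 0.001, -0.046]
wrist_force: [0.2, 0.6, -0.6]
grip_width: 0.0285
```

Run:
```python
from h import *
ctrl.get_image('top');ctrl.get_image('top');ctrl.get_image('top')
p=snap('wrist','w43');st()
to((.4308,.3265,.0475),TY)
```

```text
t 46.38 pos [0.431  0.3239 0.1081] rot [ 3.1388e+00  1.4000e-03 -5.5200e-02] F [ 0.9  -0.5  -0.16] g 0.0286
move tx,ty,tz [-0.006 -0.068  1.515] roll -0.021
```

View pics/w43.png

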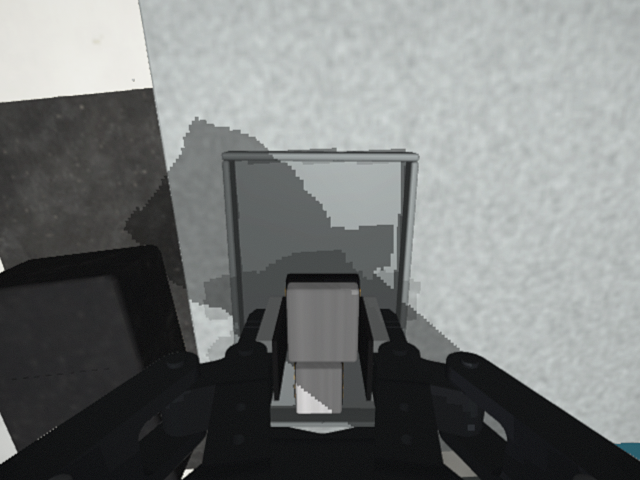

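Request:
apply_moves --targets '[{"tx":0.01,"ty":-0.03,"tz":0.3,"roll":0,"claw":0.2},{"tx":0.01,"ty":-0.03,"tz":0.7,"roll":0,"claw":0.2},{"tx":0.01,"ty":-0.03,"tz":1.1,"roll":0,"claw":0.2},{"tx":0.01,"ty":-0.03,"tz":1.35,"roll":0,"claw":0.2},{"tx":0.01,"ty":-0.03,"tz":1.45,"roll":0,"claw":0.2},{"tx":0.01,"ty":-0.03,"tz":1.5,"roll":0,"claw":0.2},{"tx":0.01,"ty":-0.03,"tz":1.5,"roll":0,"claw":0.2}]'

```text
time: 46.97
tool_pos: [0.4316, 0.327, 0.049]
eef_rot: [3.141, -0.0, -0.054]
wrist_force: [-0.2, -0.3, 0.1]
grip_width: 0.0281
```

Run:
```python
from h import *
st()
```

```text
t 46.97 pos [0.4316 0.327  0.049 ] rot [ 3.1414 -0.     -0.0536] F [-0.18 -0.26  0.11] g 0.0281
```

Request:
apply_moves --targets '[{"tx":0,"ty":0,"tz":0.02,"roll":0,"claw":0.2},{"tx":0,"ty":0,"tz":0.04,"roll":0,"claw":0.2},{"tx":0,"ty":0,"tz":0.06,"roll":0,"claw":0.2},{"tx":0,"ty":0,"tz":0.065,"roll":0,"claw":0.2},{"tx":0,"ty":0,"tz":0.065,"roll":0,"claw":0.2}]'

```text
time: 47.38
tool_pos: [0.4314, 0.3274, 0.0468]
eef_rot: [-3.141, -0.0, -0.053]
wrist_force: [0.5, 0.7, -0.8]
grip_width: 0.0283
```

Request:
apply_moves --targets '[{"tx":0,"ty":0,"tz":-0.01,"roll":0,"claw":0.4},{"tx":0,"ty":0,"tz":-0.01,"roll":0,"claw":0.52},{"tx":0,"ty":0,"tz":-0.01,"roll":0,"claw":0.52},{"tx":0,"ty":0,"tz":-0.01,"roll":0,"claw":0.52},{"tx":0,"ty":0,"tz":-0.3,"roll":0,"claw":0.52},{"tx":0,"ty":0,"tz":-0.8,"roll":0,"claw":0.52},{"tx":0,"ty":0,"tz":-1.5,"roll":0,"claw":0.52},{"tx":0,"ty":0,"tz":-2.1,"roll":0,"claw":0.52},{"tx":0,"ty":0,"tz":-2.2,"roll":0,"claw":0.52}]'

```text
time: 48.13
tool_pos: [0.4333, 0.3292, 0.1395]
eef_rot: [-3.136, -0.006, -0.053]
wrist_force: [0.0, 0.5, 0.4]
grip_width: 0.0446
```

Run:
```python
from h import *
ctrl.get_image('top')
p=snap('wrist','w44');st()
to((.5170,-.0717,.118),.1)
```

```text
t 48.23 pos [0.432  0.3279 0.1365] rot [-3.1392e+00 -2.9000e-03 -5.3100e-02] F [-0.52 -0.23 -0.87] g 0.0447
move tx,ty,tz [2.65  9.865 0.446] roll -1.462
```

View pics/w44.png

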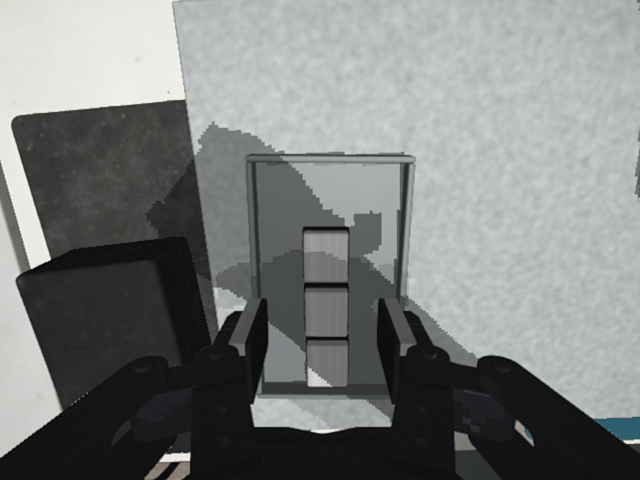

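Request:
apply_moves --targets '[{"tx":0.2,"ty":0.8,"tz":0,"roll":-0.1,"claw":0.52},{"tx":0.4,"ty":1.6,"tz":0,"roll":-0.2,"claw":0.52},{"tx":0.65,"ty":2.5,"tz":0,"roll":-0.4,"claw":0.52},{"tx":0.9,"ty":3.4,"tz":0,"roll":-0.55,"claw":0.52},{"tx":1.15,"ty":4.3,"tz":0,"roll":-0.7,"claw":0.52},{"tx":1.4,"ty":5.2,"tz":0,"roll":-0.85,"claw":0.52},{"tx":1.65,"ty":6.1,"tz":0,"roll":-1,"claw":0.52},{"tx":1.9,"ty":7,"tz":0,"roll":-1.15,"claw":0.52},{"tx":2.15,"ty":7.9,"tz":0,"roll":-1.3,"claw":0.52},{"tx":2.4,"ty":8.8,"tz":0.1,"roll":-1.46,"claw":0.52},{"tx":2.58,"ty":9.5,"tz":0.2,"roll":-1.46,"claw":0.52},{"tx":2.66,"ty":9.88,"tz":0.4,"roll":-1.46,"claw":0.52}]'

```text
time: 49.23
tool_pos: [0.5166, -0.0777, 0.1179]
eef_rot: [3.14, 0.001, 0.094]
wrist_force: [-0.9, 0.1, -0.1]
grip_width: 0.0443
```

Run:
```python
from h import *
for i in range(4): ctrl.get_image('top')
p=snap('wrist','w45');st();to((.5170,-.0717,.0645),.1)
```

```text
t 49.48 pos [ 0.516  -0.0716  0.1179] rot [-3.1405e+00  1.6000e-03  1.0130e-01] F [ 0.14 -0.85  0.22] g 0.0443
move tx,ty,tz [0.027 0.006 1.336] roll 0.013
```

View pics/w45.png

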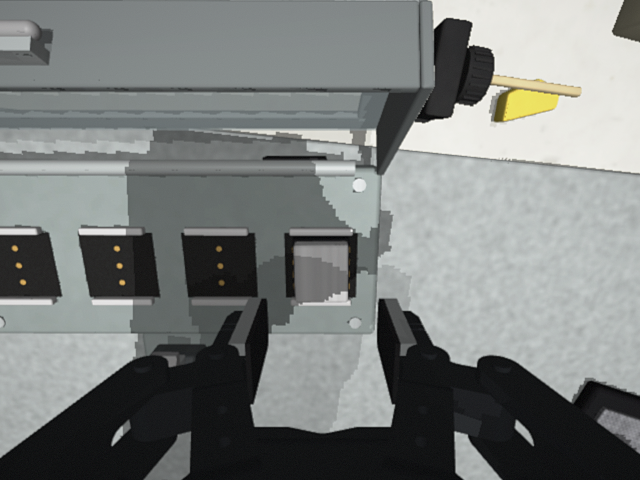

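Request:
apply_moves --newtons 40 --targets '[{"tx":0.02,"ty":0,"tz":0.3,"roll":0,"claw":0.52},{"tx":0.02,"ty":0,"tz":0.7,"roll":0,"claw":0.52},{"tx":0.02,"ty":0,"tz":1.05,"roll":0,"claw":0.52},{"tx":0.02,"ty":0,"tz":1.25,"roll":0,"claw":0.52},{"tx":0.02,"ty":0,"tz":1.33,"roll":0,"claw":0.52},{"tx":0.02,"ty":0,"tz":1.33,"roll":0,"claw":0.52},{"tx":0.02,"ty":0,"tz":1.33,"roll":0,"claw":0.42},{"tx":0.02,"ty":0,"tz":1.33,"roll":0,"claw":0.3},{"tx":0.02,"ty":0,"tz":1.33,"roll":0,"claw":0.2},{"tx":0.02,"ty":0,"tz":1.33,"roll":0,"claw":0.2},{"tx":0.02,"ty":0,"tz":1.33,"roll":0,"claw":0.2}]'

```text
time: 50.4
tool_pos: [0.5182, -0.0727, 0.0663]
eef_rot: [3.141, -0.002, 0.1]
wrist_force: [-0.6, 0.5, 6.0]
grip_width: 0.0286
```

Run:
```python
from h import *
st()
```

```text
t 50.4 pos [ 0.5182 -0.0727  0.0663] rot [ 3.1414e+00 -1.9000e-03  1.0000e-01] F [-0.58  0.51  6.01] g 0.0286
```

Request:
apply_moves --newtons 50 --targets '[{"tx":0,"ty":0,"tz":-0.1,"roll":0,"claw":0.2},{"tx":0,"ty":0,"tz":-0.3,"roll":0,"claw":0.2},{"tx":0,"ty":0,"tz":-0.7,"roll":0,"claw":0.2},{"tx":0,"ty":0,"tz":-1.2,"roll":0,"claw":0.2},{"tx":0,"ty":0,"tz":-1.5,"roll":0,"claw":0.2},{"tx":0,"ty":0,"tz":-1.5,"roll":0,"claw":0.2}]'

```text
time: 50.9
tool_pos: [0.519, -0.0732, 0.1282]
eef_rot: [3.14, -0.005, 0.1]
wrist_force: [0.9, -0.0, -0.3]
grip_width: 0.0287
```

Run:
```python
from h import *
ctrl.get_image('top')
p=snap('wrist','w46');st()
to((.4685,.3248,.12),TY)
```

```text
t 51.0 pos [ 0.5173 -0.073   0.1257] rot [ 3.1413e+00 -6.0000e-04  9.9700e-02] F [-0.22 -0.01 -0.47] g 0.0283
move tx,ty,tz [ -0.225 -10.017   0.139] roll 1.458
```

View pics/w46.png

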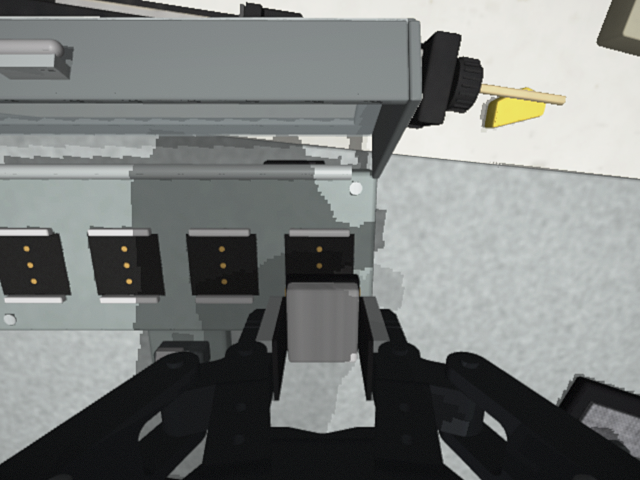

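Request:
apply_moves --targets '[{"tx":0,"ty":-0.6,"tz":0,"roll":0.1,"claw":0.2},{"tx":0,"ty":-1.4,"tz":0,"roll":0.2,"claw":0.2},{"tx":-0.05,"ty":-2.3,"tz":0,"roll":0.35,"claw":0.2},{"tx":-0.05,"ty":-3.2,"tz":0,"roll":0.5,"claw":0.2},{"tx":-0.1,"ty":-4.1,"tz":0,"roll":0.65,"claw":0.2},{"tx":-0.1,"ty":-5,"tz":0,"roll":0.8,"claw":0.2},{"tx":-0.15,"ty":-5.9,"tz":0,"roll":0.95,"claw":0.2},{"tx":-0.15,"ty":-6.8,"tz":0,"roll":1.1,"claw":0.2},{"tx":-0.2,"ty":-7.7,"tz":0,"roll":1.25,"claw":0.2},{"tx":-0.2,"ty":-8.6,"tz":0,"roll":1.4,"claw":0.2},{"tx":-0.22,"ty":-9.4,"tz":0.1,"roll":1.46,"claw":0.2},{"tx":-0.22,"ty":-10,"tz":0.3,"roll":1.46,"claw":0.2}]'

```text
time: 52.0
tool_pos: [0.4675, 0.3277, 0.1128]
eef_rot: [-3.14, 0.0, -0.05]
wrist_force: [-0.1, -0.5, -1.3]
grip_width: 0.0286
```

Run:
```python
from h import *
for i in range(4): ctrl.get_image('top')
p=snap('wrist','w47');st();np.savez('p47',**p)
to((.4685,.3248,.0475),TY)
```

```text
t 52.25 pos [0.4684 0.3228 0.1122] rot [ 3.139e+00  1.600e-03 -5.370e-02] F [-0.54  0.24 -1.14] g 0.0284
move tx,ty,tz [ 1.000e-03 -5.500e-02  1.618e+00] roll -0.007
```

View pics/w47.png

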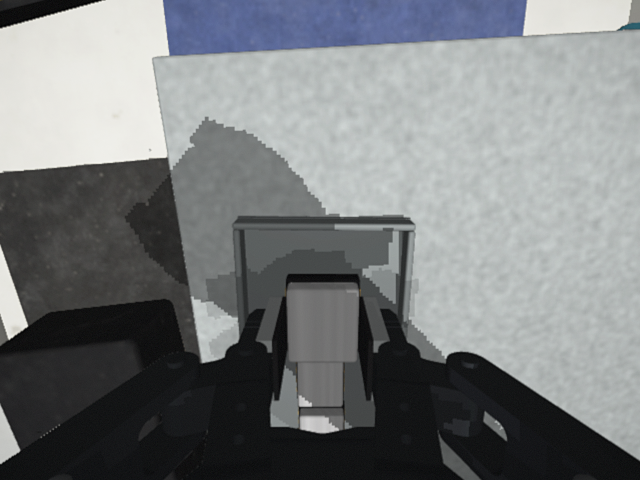

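Run:
```python
from h import *
p=dict(np.load('p47.npz'))
print(w(p,323,216,.028),w(p,323,231,.028))
```

```text
[0.49552374 0.32193083 0.028     ] [0.48719555 0.32234642 0.028     ]
```

Request:
apply_moves --targets '[{"tx":-0.02,"ty":-0.01,"tz":0.3,"roll":0,"claw":0.2},{"tx":-0.02,"ty":-0.01,"tz":0.7,"roll":0,"claw":0.2},{"tx":-0.02,"ty":-0.01,"tz":1.0,"roll":0,"claw":0.2},{"tx":-0.02,"ty":-0.01,"tz":1.15,"roll":0,"claw":0.2},{"tx":-0.02,"ty":-0.01,"tz":1.15,"roll":0,"claw":0.2},{"tx":-0.02,"ty":-0.01,"tz":1.15,"roll":0,"claw":0.2}]'

```text
time: 52.75
tool_pos: [0.4681, 0.3242, 0.067]
eef_rot: [3.141, 0.0, -0.054]
wrist_force: [-0.3, 0.2, -0.5]
grip_width: 0.0284
```

Run:
```python
from h import *
ctrl.get_image('top')
p=snap('wrist','w48');st();np.savez('p48',**p)
im=cv2.imread('pics/w48.png')
cv2.imwrite('pics/w48c.png',cv2.resize(im[200:440,200:440],None,fx=2.5,fy=2.5,interpolation=cv2.INTER_CUBIC))
```

```text
t 52.85 pos [0.4685 0.3249 0.0679] rot [-3.1409e+00 -9.0000e-04 -5.3300e-02] F [-0.34 -0.41 -1.61] g 0.0285
```

View pics/w48c.png

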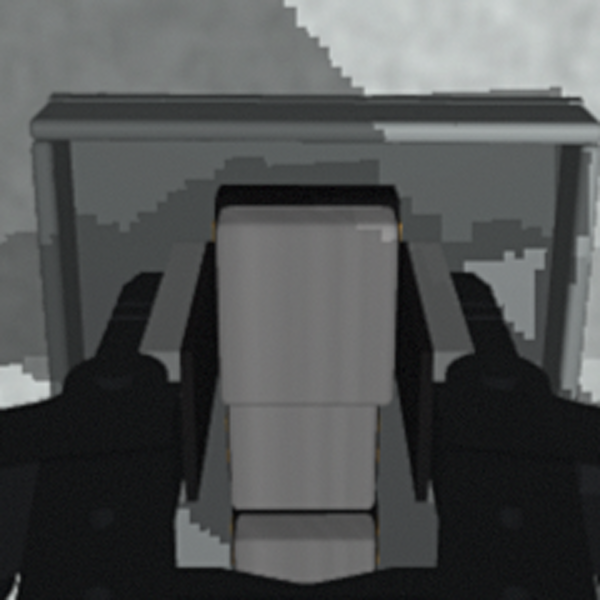

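Run:
```python
from h import *
p=dict(np.load('p48.npz'))
print('wall inner',w(p,322,256.8,.028),'outer',w(p,322,249,.028))
for z in (.036,.040,.044): print('mod front',z,w(p,322,274,z))
for z in (.03,): print('m3 top front edge?',w(p,322,200+405/2.5,z), 'gap m2/m3',w(p,322,200+511/2.5,.03))
```

```text
wall inner [0.48781026 0.32379775 0.028     ] outer [0.49134732 0.32361146 0.028     ]
mod front 0.036 [0.48288085 0.3240576  0.036     ]
mod front 0.04 [0.48439364 0.32397805 0.04      ]
mod front 0.044 [0.48590643 0.3238985  0.044     ]
m3 top front edge? [0.43680728 0.32648398 0.03      ] gap m2/m3 [0.41325515 0.3277244  0.03      ]
```

Request:
apply_moves --targets '[{"tx":-0.005,"ty":0,"tz":0.15,"roll":0,"claw":0.2},{"tx":-0.005,"ty":0,"tz":0.3,"roll":0,"claw":0.2},{"tx":-0.005,"ty":0,"tz":0.4,"roll":0,"claw":0.2},{"tx":-0.005,"ty":0,"tz":0.46,"roll":0,"claw":0.2},{"tx":-0.005,"ty":0,"tz":0.49,"roll":0,"claw":0.2},{"tx":-0.005,"ty":0,"tz":0.52,"roll":0,"claw":0.2},{"tx":-0.005,"ty":0,"tz":0.54,"roll":0,"claw":0.2},{"tx":-0.005,"ty":0,"tz":0.54,"roll":0,"claw":0.2}]'

```text
time: 53.52
tool_pos: [0.4677, 0.3247, 0.0464]
eef_rot: [3.141, 0.0, -0.053]
wrist_force: [-2.0, -1.2, 3.3]
grip_width: 0.028
```

Run:
```python
from h import *
st()
```

```text
t 53.52 pos [0.4677 0.3247 0.0464] rot [ 3.1412e+00  1.0000e-04 -5.3000e-02] F [-1.96 -1.18  3.35] g 0.028
```

Contact with the tray floor; release and rise.

Request:
apply_moves --targets '[{"tx":0,"ty":0,"tz":0,"roll":0,"claw":0.4},{"tx":0,"ty":0,"tz":0,"roll":0,"claw":0.52},{"tx":0,"ty":0,"tz":0,"roll":0,"claw":0.52},{"tx":0,"ty":0,"tz":0,"roll":0,"claw":0.52},{"tx":0,"ty":0,"tz":-0.3,"roll":0,"claw":0.52},{"tx":0,"ty":0,"tz":-0.8,"roll":0,"claw":0.52},{"tx":0,"ty":0,"tz":-1.5,"roll":0,"claw":0.52},{"tx":0,"ty":0,"tz":-2.3,"roll":0,"claw":0.52},{"tx":0,"ty":0,"tz":-3.2,"roll":0,"claw":0.52},{"tx":0,"ty":0,"tz":-3.2,"roll":0,"claw":0.52}]'

```text
time: 54.35
tool_pos: [0.4711, 0.3276, 0.1818]
eef_rot: [-3.133, -0.011, -0.053]
wrist_force: [1.6, 0.6, 0.3]
grip_width: 0.0445
```

Run:
```python
from h import *
ctrl.get_image('top')
p=snap('wrist','w50');st();snap('top','t50');snap('scene','s50')
```

```text
t 54.45 pos [0.4686 0.3254 0.1763] rot [-3.1387 -0.0037 -0.0531] F [-0.88 -0.27 -0.74] g 0.0442
```

View pics/w50.png

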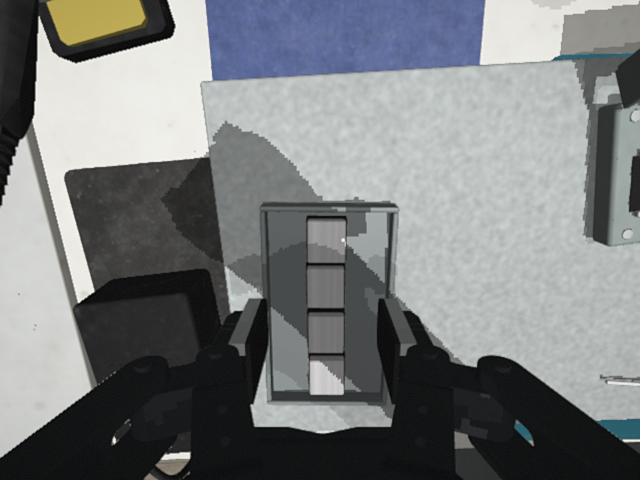

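View pics/s50.png

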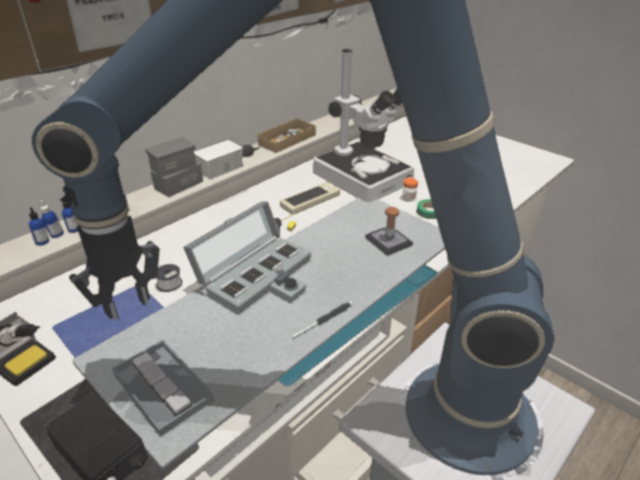

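View pics/t50.png

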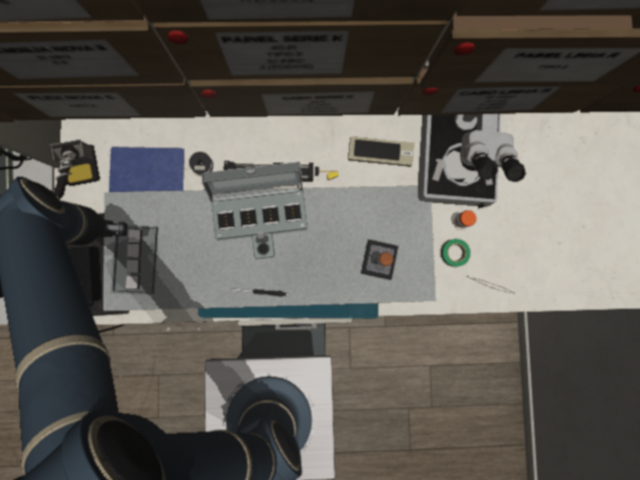

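Run:
```python
from h import *
for i in range(4): ctrl.get_image('top')
st();print(ctrl.finish_job())
```

```text
t 54.75 pos [0.4672 0.3243 0.1725] rot [ 3.1399e+00  2.0000e-03 -5.2900e-02] F [ 0.36  0.52 -0.41] g 0.0439
the job is handed in; nothing more can be done
None
```

The job was handed in at about 55 s, with every step carried out. The button opened the lid, and all four modules were stamped from left to right. The stamp was then stood back on its pad and the modules put in the tray.

- **Stamping:** each press lasted about 1 s. The wrist readings at full press were 4.3 to 5.7 N; allowing for the stamp's own weight, that is about 3 to 5 mm of foot travel. The foot was within about 1–2 mm of each module's middle as seen from the wrist camera. I saw no visible mark on any module.
- **Stamp grip:** I could not grip the stamp on its waist. The jaws stopped at 29.5 mm every time, apparently on the knob, so I carried it by the knob at 35 N. My first attempts knocked it about 10 mm sideways and tilted it for a moment while it was still on its pad.
- **Stamp on its pad:** it now stands upright, about 1 mm from the pad's centre by the wrist camera.
- **Tray:** it was knocked a few centimetres aside during the run. The top camera placed it about 7 mm off from the wrist camera, and I used the wrist camera's position.
- **Final pictures:** all four modules lie flat in a row in the tray and the nests are empty. The lid is fully open, the other things on the bench look unmoved, and the gripper is clear of everything.

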